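Stow the new tint jars and fasten the toolbox

ROBOT

A 6-joint arm with a two-finger parallel gripper is mounted at the origin on the work surface. World frame = base frame: x ahead of the robot, y to its left, z up, the work surface at z = 0. Lengths are in m, angles in rad, forces in N, time in s.
With the tool pointing down it reaches from about 0.15 to 0.775 m from the base axis. Payload 6.1 kg.
Tool frame: the origin (TCP) lies midway between the tips of the shut fingers; the grasp point (between the pads) lies bot.tcp_to_grasp behind it (bot.tcp_to_grasp is the distance from the TCP to the grasp point, in m); z points along the fingers, x is the direction in which the jaws open and shut, and the axes are right-handed (so a half turn about z gives the same grasp; the last joint's range is limited). The gripper opens to 85 mm and grips with 20 to 120 N. Pads are 22 mm wide; open, the fingers measure 114 mm over their backs; the gripper's body (76 mm by 85 mm) begins 54 mm behind the grasp point. The pads swing forward as they close: fully open they stand 13 mm farther back than shut.
Start: joints at [-1.292, 0.126, -0.04, 1.405, 0, 1.571], TCP at [0.144, -0.505, 0.231] pointing down, gripper open.
Joint ranges: [-2.72, 2.72], [-0.95, 1.95], [-1.27, 1.35], [-1.78, 2.02], [-1.46, 1.47], [-3.14, 3.14]. Speed limits (rad/s): [2.39, 2.39, 3.01, 3.14, 3.14, 3.14].

INTERFACE

Orientations are given as a rotation vector (axis times angle).
In Python, from workcell import bot gives the robot as it stands. The module is installed in compiled form; this text tells all that it offers.
- The arm moves only by the tool send_rows, never from a script. Its argument "plan" is a list of rows, each an object with "linear": the shift along the world's x, y, z in m, a list of three; "spin": the turn about the world's z in units of 5 degrees (1.0 is 5 degrees); "fingers": the closure, from -1 (fully open) to 1 (shut), so that 0 is half open. A call has 1 to 12 rows; each row shifts and turns the pose as measured when the row begins; what a row does not reach is not made up. A row lasts 1/10 s, in which the tool goes at most 50 mm and 8.59 degrees, less where a joint would pass 70% of its speed; a pose out of reach is approached as far as the arm can. A call is refused whole if a number of a shift passes 0.05 or a number of a turn 1, either way. A call with a gripper value outside its range is refused whole. The fingers move at their own pace and stop on an object; the grip force is fixed at half the most. Time passes only in rows, so rows that do not move let the fingers close. It gives the time, the measured TCP pose, the force and the opening at its end, in the units of the state.
- bot.get_obs(): the state, without advancing time (a new reading comes with each control period).
- bot.camera(name): name is "scene" or "top" or "wrist"; returns a dict with "color" (384x512x3 uint8, blue, green, red), "range_z" (384x512 float32, m along the optical axis (not along the pixel's ray), 0 where there is no reading), "camera_matrix" (3x3 intrinsics, pixels), "distortion" ([k1, k2, p1, p2, k3] as OpenCV has them; the pictures are not rectified), "world_to_cam" (4x4, takes a point from world to camera coordinates); the wrist camera has in their place "mount" (4x4, takes a point from camera to tool coordinates, whose origin is the TCP and whose axes are the tool frame's). Camera axes: x right, y up, looking along -z (the intrinsics and any distortion apply to the point x, -y, -z); pixel columns grow to the right and rows downward; lengths in m; the calibration is good to about 2 mm. A picture is of the moment at which its call begins: read the wrist's pose just before it.
- bot.hand_in(): hands the job in, once; it reports no verdict.
The state is a dict: "time_s": time; "q": joint angles; "dq": joint speeds; "tau": joint torques, N m; "tcp_pos": TCP position; "orientation": TCP orientation; "ft_force": force on the tool from outside, world axes, zero at the start; "ft_torque": the same for the moment, N m; "width": finger opening in m.
Only numpy, scipy, OpenCV 4.12 (cv2) and the standard library are available. Lean on these libraries where they do the work, as an engineer would, in place of code of your own. Each camera call takes 0.05 s, during which the arm holds its last target.

TASK

Fold both long flaps of the delivery carton right back, and stand every new amber jar, from the carton and from the bench, upright on the floor of a free pocket in the red toolbox, leaving the blue jar that is already there in its pocket. When all are in, lower the lid until it is fully shut, and only after that swing both hasps down flat against the front. Leave everything else on the bench where it is.

Things in the scene. Friction and masses are not known exactly. Their poses are not given: they have to be found in the camera images.
- toolbox: Red steel toolbox, fixed. Origin: centre of its underside on the table; x towards the hinge side (away from the robot at yaw 0), y along its length. 160 (x) by 270 mm (y), rim 80 mm high, walls 4 mm; 102 mm tall when shut. Wooden insert, top 26 mm above the table: five square pockets, 46 mm wide, at x = 0, y = -102, -51, 0, 51, 102 mm, floor 6 mm above the table
- lid (a joint): Toolbox lid: red steel pan 160 x 270 mm, 22 mm deep, 0.45 kg. 0 = shut, pi/2 = upright, limit 1.9; starts at 1.5-1.75. Stiff hinge (0.5 N m) stays at any angle. A low folded black carrying handle on the middle of its top (30 x 100 mm, 8 mm high, 93 mm from the hinge line)
- lid_hinge (a point): Middle of the lid's hinge line on the toolbox's back rim: toolbox x = 80 mm, 80 mm above the table; the axis runs along toolbox y
- lid_edge (a point): Middle of the lid's free edge, on its outer (top) face: 160 mm from the hinge line along the lid, 22 mm square to it
- hasp_left (a joint): Left, seen from the robot. Steel hasp plate on the lid's front edge, lid's y = +70 mm; 24 mm wide, 46 mm from pivot to tip, 3 mm thick. Lid shut: pivot at toolbox x = -84.5 mm, 90 mm above the table, axis along y. 0 = hanging flat down the front, pi/2 = sticking straight out, more = upward (limit 2.4); starts at 0.8-1.7. Stays where left; about 1 N moves it
- hasp_right (a joint): Right, seen from the robot. Steel hasp plate on the lid's front edge, lid's y = -70 mm; 24 mm wide, 46 mm from pivot to tip, 3 mm thick. Lid shut: pivot at toolbox x = -84.5 mm, 90 mm above the table, axis along y. 0 = hanging flat down the front, pi/2 = sticking straight out, more = upward (limit 2.4); starts at 0.8-1.7. Stays where left; about 1 N moves it
- carton: Cardboard carton, fixed. Origin: centre of its underside; x across (away from the robot at yaw 0), y along. 128 (x) by 168 mm (y), rim 74 mm high, walls 4 mm, floor 4 mm up. Partitions 22 mm high: three cells in a row at x = 0, y = -54, 0, 54 mm. End flaps hang outside; two long flaps cover it. Carton and toolbox stand left and right of the robot, either way round
- flap_near (a joint): Carton's long flap nearest the robot. A 4 mm panel, 168 mm along carton y, 62 mm from crease to free edge; crease along carton y on the wall's top (carton x = -62 mm, 74 mm above the table). 0 = flat over the opening, pi/2 = upright, 2.8 = folded right back (limit); starts ajar, 0.8-1.2. Stays where left; about 1 N moves it
- flap_far (a joint): Carton's long flap on the far side. A 4 mm panel, 168 mm along carton y, 62 mm from crease to free edge; crease along carton y on the wall's top (carton x = +62 mm, 74 mm above the table). 0 = flat over the opening, pi/2 = upright, 2.8 = folded right back (limit); starts ajar, 0.8-1.2. Stays where left; about 1 N moves it
- jar1: New jar: amber glass, white label, black screw cap; 42 mm diameter (cap 39), 58 mm tall, 0.08-0.15 kg. Origin at the centre of its underside. Starts in the carton cell at y = -54 mm, cap top 62 mm above the table; three or four of jar1..jar5 are present in a run (None if absent)
- jar2: New jar: amber glass, white label, black screw cap; 42 mm diameter (cap 39), 58 mm tall, 0.08-0.15 kg. Origin at the centre of its underside. Starts in the carton cell at y = 0 mm, cap top 62 mm above the table; three or four of jar1..jar5 are present in a run (None if absent)
- jar3: New jar: amber glass, white label, black screw cap; 42 mm diameter (cap 39), 58 mm tall, 0.08-0.15 kg. Origin at the centre of its underside. Starts in the carton cell at y = 54 mm, cap top 62 mm above the table; three or four of jar1..jar5 are present in a run (None if absent)
- jar4: New jar: amber glass, white label, black screw cap; 42 mm diameter (cap 39), 58 mm tall, 0.08-0.15 kg. Origin at the centre of its underside. Starts standing on the bench at the far left; three or four of jar1..jar5 are present in a run (None if absent)
- jar5: New jar: amber glass, white label, black screw cap; 42 mm diameter (cap 39), 58 mm tall, 0.08-0.15 kg. Origin at the centre of its underside. Starts standing on the bench at the far right; three or four of jar1..jar5 are present in a run (None if absent)
- old1: Jar already stored in a toolbox pocket: same size as the new jars but blue with white cap. Only one of old1..old3 is present in a run (others None). Origin at the centre of its underside
- old2: Jar already stored in a toolbox pocket: same size as the new jars but blue with white cap. Only one of old1..old3 is present in a run (others None). Origin at the centre of its underside
- old3: Jar already stored in a toolbox pocket: same size as the new jars but blue with white cap. Only one of old1..old3 is present in a run (others None). Origin at the centre of its underside
- finial: brass finial, 44 mm diameter, 77 mm tall, standing at the back of the bench, bystander; origin at the centre of its underside
- mug: white mug, 80 mm diameter, 95 mm tall, bystander on the left; origin at the centre of its underside
- glue: white glue bottle, 56 mm diameter, 150 mm tall, bystander on the right; origin at the centre of its underside
- tin: steel tin, 72 mm diameter, 60 mm tall, bystander at the back left; origin at the centre of its underside
- screwdriver: screwdriver lying in front of the robot's base, bystander; origin at the centre of its underside
- brush: flat brush lying at the back right, bystander; origin at the centre of its underside
- gear: flat brass ring, 60 mm diameter, 8 mm thick, lying at the right behind, bystander; origin at the centre of its underside

How it is judged:
On the way, in this order (a step that is already met when the one before it is completed fails the run):
1. both long flaps of the carton are folded back past upright (value of joint each of flap_near, flap_far above 1.7 rad), for 0.2 s.
2. all amber jars stand in pockets of the open toolbox (x of jar1 in the frame of toolbox between -0.008 and 0.008 m and y of jar1 in the frame of toolbox between -0.112 and 0.112 m and z of each of jar1, jar2, jar3, jar4, jar5, old1, old2, old3 in the frame of toolbox below 0.011 m and angle between each of jar1, jar2, jar3, jar4, jar5, old1, old2, old3's own z axis and vertical below 0.12 rad and x of jar2 in the frame of toolbox between -0.008 and 0.008 m and y of jar2 in the frame of toolbox between -0.112 and 0.112 m and x of jar3 in the frame of toolbox between -0.008 and 0.008 m and y of jar3 in the frame of toolbox between -0.112 and 0.112 m and x of jar4 in the frame of toolbox between -0.008 and 0.008 m and y of jar4 in the frame of toolbox between -0.112 and 0.112 m and x of jar5 in the frame of toolbox between -0.008 and 0.008 m and y of jar5 in the frame of toolbox between -0.112 and 0.112 m and x of old1 in the frame of toolbox between -0.008 and 0.008 m and y of old1 in the frame of toolbox between -0.112 and 0.112 m and x of old2 in the frame of toolbox between -0.008 and 0.008 m and y of old2 in the frame of toolbox between -0.112 and 0.112 m and x of old3 in the frame of toolbox between -0.008 and 0.008 m and y of old3 in the frame of toolbox between -0.112 and 0.112 m and value of joint lid above 0.5 rad), for 0.2 s.
3. the lid is shut, with neither hasp down yet (value of joint lid below 0.04 rad and value of joint each of hasp_left, hasp_right above 0.15 rad), for 0.2 s.
4. both hasps are down (value of joint lid below 0.04 rad and value of joint each of hasp_left, hasp_right below 0.15 rad), for 0.2 s.
At the end, for the whole second after the job is handed in: Every amber jar and the blue jar stand upright (within 0.12 rad) in pockets of the toolbox, down on the pocket floor (within 5 mm) and at rest; the lid is shut (below 0.04 rad) and both hasps are down (below 0.15 rad) (all of step 4 and x of jar1 in the frame of toolbox between -0.008 and 0.008 m and y of jar1 in the frame of toolbox between -0.112 and 0.112 m and z of each of jar1, jar2, jar3, jar4, jar5, old1, old2, old3 in the frame of toolbox below 0.011 m and angle between each of jar1, jar2, jar3, jar4, jar5, old1, old2, old3's own z axis and vertical below 0.12 rad and x of jar2 in the frame of toolbox between -0.008 and 0.008 m and y of jar2 in the frame of toolbox between -0.112 and 0.112 m and x of jar3 in the frame of toolbox between -0.008 and 0.008 m and y of jar3 in the frame of toolbox between -0.112 and 0.112 m and x of jar4 in the frame of toolbox between -0.008 and 0.008 m and y of jar4 in the frame of toolbox between -0.112 and 0.112 m and x of jar5 in the frame of toolbox between -0.008 and 0.008 m and y of jar5 in the frame of toolbox between -0.112 and 0.112 m and x of old1 in the frame of toolbox between -0.008 and 0.008 m and y of old1 in the frame of toolbox between -0.112 and 0.112 m and x of old2 in the frame of toolbox between -0.008 and 0.008 m and y of old2 in the frame of toolbox between -0.112 and 0.112 m and x of old3 in the frame of toolbox between -0.008 and 0.008 m and y of old3 in the frame of toolbox between -0.112 and 0.112 m and linear speed of each of jar1, jar2, jar3, jar4, jar5 below 0.02 m/s); the robot touches nothing.
It fails at once if a bystander is moved more than 4 cm (distance of any of finial, mug, glue, tin, screwdriver, brush, gear from where it was at the start of the episode above 0.04 m).
Of jar1, jar2, jar3, jar4, jar5 only 3 to 4 are there at a start; the rules pass over those that are not, and their reading is None.
Of old1, old2, old3 only 1 to 1 are there at a start; the rules pass over those that are not, and their reading is None.
At some moment in a run one of jar1, jar2, jar3, jar4, jar5 may be knocked a few centimetres aside while the robot is not near it.
It also fails if it takes over 210 s, if anything falls off the work surface, if the arm or the gripper's body presses on something with over 40 N, if the wrist force passes 120 N, or if a joint passes its speed limit or range.

## Working session

There is one attempt and no reset: what is moved stays moved. The work goes in short steps, Python scripts to look and compute and a tool call to move; the robot and the scene stay as the last step left them, time stands still between calls to the robot, and variables do not carry over. Pictures are saved under pics/ and viewed, and the job is handed in when it is done.

Besides the shell and the picture viewer there is one more tool, called as a command line: name --argument value ..., lists and objects as JSON in quotes. send_rows: Moves the arm, as the interface text tells. Its arguments: {"type":"object","properties":{"plan":{"type":"array","items":{"type":"object","properties":{"linear":{"type":"array","items":{"type":"number"}},"spin":{"type":"number"},"fingers":{"type":"number"}}}}},"required":["plan"]}

```bash
mkdir -p pics; cat > h.py <<'E'
import numpy as np, cv2
from workcell import bot
def snap(n,f=None):
    c=bot.camera(n)
    if f: cv2.imwrite('pics/'+f,c['color'])
    return c
def campose(c,o=None):
    if 'world_to_cam' in c: return np.linalg.inv(np.array(c['world_to_cam']))
    R=cv2.Rodrigues(np.array(o['orientation']))[0];T=np.eye(4);T[:3,:3]=R;T[:3,3]=o['tcp_pos']
    return T@np.array(c['mount'])
def rays(c,uv,o=None):
    p=cv2.undistortPoints(np.array(uv,float).reshape(-1,1,2),np.array(c['camera_matrix']),np.array(c['distortion'])).reshape(-1,2)
    d=np.c_[p[:,0],-p[:,1],-np.ones(len(p))]
    T=campose(c,o); return T[:3,3],d@T[:3,:3].T
def onplane(c,uv,z,o=None):
    C,d=rays(c,uv,o); return C+d*((z-C[2])/d[:,2])[:,None]
def cloud(c,o=None):
    h,w=c['range_z'].shape; u,v=np.meshgrid(np.arange(w),np.arange(h))
    C,d=rays(c,np.c_[u.ravel(),v.ravel()],o)
    r=c['range_z'].ravel(); P=C+d*r[:,None]; P[r<=0]=np.nan
    return P.reshape(h,w,3)
E
python3 - <<'E'
from h import *
o=bot.get_obs(); print(o, bot.tcp_to_grasp)
for n in ('scene','top','wrist'):
    c=snap(n,n+'0.png'); 
    print(n, np.round(campose(c,o),3).tolist(), np.array(c['distortion']),np.array(c['camera_matrix']).tolist())
E
```

```text
{'time_s': 0.0, 'q': array([-1.29201249e+00,  1.26388340e-01, -4.06145199e-02,  1.40537982e+00,
        1.92016372e-06,  1.57078527e+00]), 'dq': array([ 3.00600267e-05, -1.25504638e-03, -4.08165517e-04,  1.35156096e-03,
       -1.47960420e-03, -9.30350817e-04]), 'tau': array([ 2.08114429e-04, -4.35915649e+01,  3.52922773e+01,  1.71486125e-02,
       -1.66262007e-04, -1.60916886e-05]), 'tcp_pos': array([ 0.14436309, -0.50434416,  0.2305211 ]), 'orientation': array([-2.50779034e+00,  1.89065568e+00,  1.98729465e-03]), 'ft_force': array([ 0.2620033 ,  0.30144745, -0.3127457 ]), 'ft_torque': array([-0.05126146,  0.04891227, -0.04195443]), 'width': 0.08541141348781243} 0.0187
scene [[0.674, -0.627, 0.39, 1.043], [0.739, 0.563, -0.37, -0.435], [0.012, 0.538, 0.843, 1.109], [0.0, 0.0, 0.0, 1.0]] [0.00174764 0.         0.         0.         0.        ] [[348.4092538448102, 0.0, 249.89722641763115], [0.0, 348.4092538448102, 188.93103759238858], [0.0, 0.0, 1.0]]
top [[0.028, 0.983, -0.18, 0.325], [-0.999, 0.03, 0.011, 0.017], [0.017, 0.18, 0.984, 1.503], [0.0, 0.0, 0.0, 1.0]] [-0.075273  0.        0.        0.        0.      ] [[431.4448738984447, 0.0, 254.87968771704467], [0.0, 431.4448738984447, 189.49859068589421], [0.0, 0.0, 1.0]]
wrist [[0.276, 0.913, 0.299, 0.222], [-0.961, 0.263, 0.083, -0.482], [-0.003, -0.31, 0.951, 0.373], [0.0, 0.0, 0.0, 1.0]] [-0.06128394  0.          0.          0.          0.        ] [[294.00525072249246, 0.0, 252.85281885419028], [0.0, 294.00525072249246, 193.39187172039502], [0.0, 0.0, 1.0]]
```

View pics/top0.png

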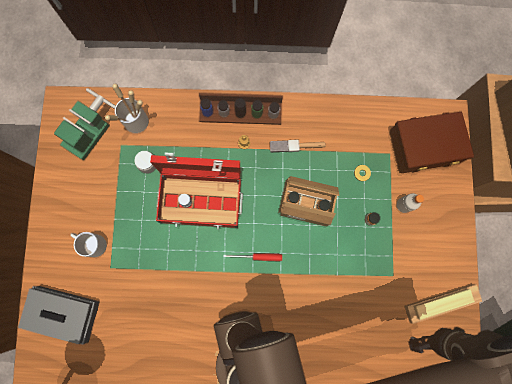

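View pics/scene0.png

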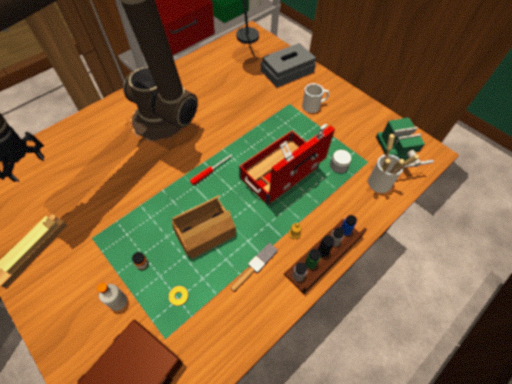

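View pics/wrist0.png

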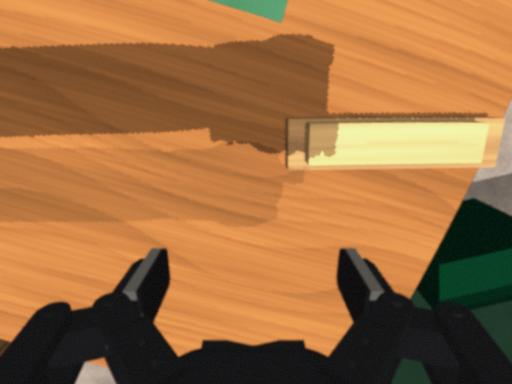

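The top view shows the toolbox at about (200,200), with the white-capped old jar at (184,200). The carton is at (308,200) with dark caps at (296,198) and (325,205), and a bench jar stands at (373,218). Next I'll zoom in and measure.

```bash
python3 - <<'E'
from h import *
c=snap('top'); np.save('top0.npy',cloud(c)); P=cloud(c)
im=c['color'][140:280,110:400]; cv2.imwrite('pics/topz.png',cv2.resize(im,None,fx=2.75,fy=2.75,interpolation=cv2.INTER_CUBIC))
z=P[140:280,110:400,2]; 
cv2.imwrite('pics/topd.png',cv2.resize(cv2.applyColorMap(np.clip(np.nan_to_num(z)/0.25*255,0,255).astype(np.uint8),cv2.COLORMAP_JET),None,fx=2.75,fy=2.75,interpolation=cv2.INTER_NEAREST))
for u,v in [(184,200),(296,198),(325,205),(373,218),(200,240),(308,202)]: print((u,v),np.round(P[v,u],3))
hsv=cv2.cvtColor(c['color'],cv2.COLOR_BGR2HSV)
# carton points by height
m=(P[...,0]>.2)&(P[...,0]<.45)&(P[...,1]<-.05)&(P[...,1]>-.35)&(P[...,2]>.068)&(P[...,2]<.08)
Q=P[m][:,:2]; print('carton',len(Q),Q.min(0),Q.max(0),cv2.minAreaRect(Q.astype(np.float32)))
red=((hsv[...,0]<8)|(hsv[...,0]>172))&(hsv[...,1]>150)
m=red&(P[...,2]>.074)&(P[...,2]<.086)&(P[...,1]>0.0)
Q=P[m][:,:2]; print('toolbox rim',len(Q),cv2.minAreaRect(Q.astype(np.float32)))
E
```

```text
(184, 200) [0.545 0.238 0.068]
(296, 198) [ 0.564 -0.14   0.062]
(325, 205) [ 0.544 -0.239  0.057]
(373, 218) [ 0.504 -0.403  0.059]
(200, 240) [0.416 0.185 0.005]
(308, 202) [ 0.561 -0.189  0.001]Traceback (most recent call last):
  File "<stdin>", line 10, in <module>
    return umr_minimum(a, axis, None, out, keepdims, initial, where)
ValueError: zero-size array to reduction operation minimum which has no identity
```

View pics/topz.png

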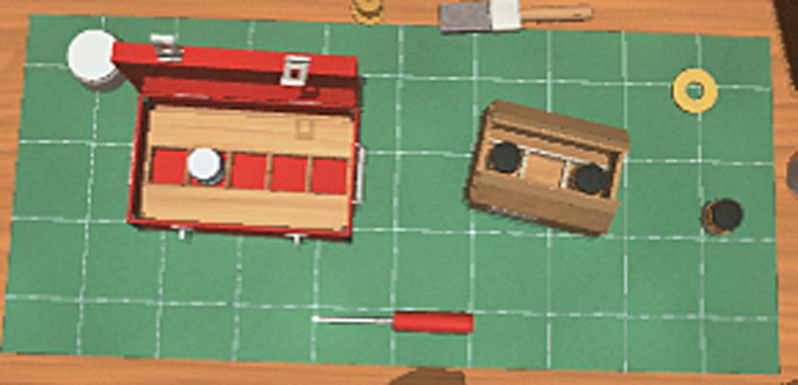

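View pics/topd.png

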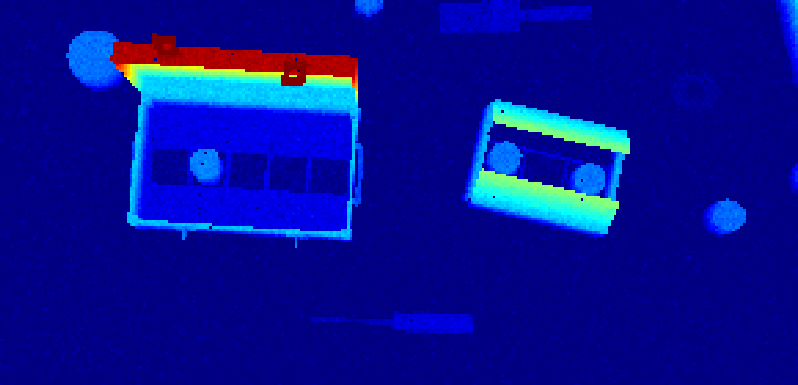

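```bash
python3 - <<'E'
from h import *
c=snap('top'); P=cloud(c); x,y,z=P[...,0],P[...,1],P[...,2]
hsv=cv2.cvtColor(c['color'],cv2.COLOR_BGR2HSV)
m=(x>.4)&(x<.7)&(y<-.07)&(y>-.33)&(z>.066)&(z<.085)
Q=P[m][:,:2].astype(np.float32); print('carton z~74',len(Q),cv2.minAreaRect(Q))
m=(x>.4)&(x<.7)&(y<-.07)&(y>-.33)&(z>.09)&(z<.2)
for s in (1,-1):
    k=m&(((x-.555)+(y+.19)*np.tan(0.2)*-1)*s>0)
    Q=P[k]; 
    if len(Q): print('flap',s,len(Q),cv2.minAreaRect(Q[:,:2].astype(np.float32)),np.percentile(Q[:,2],[50,99]))
red=((hsv[...,0]<8)|(hsv[...,0]>172))&(hsv[...,1]>120)
m=red&(z>.072)&(z<.088)&(y>0.02)&(y<.35)&(x<.66)
Q=P[m][:,:2]; print('toolbox rim',len(Q),cv2.minAreaRect(Q.astype(np.float32)))
# front rim line
f=P[m&(x<.5)]; print('front rim',len(f), np.polyfit(f[:,1],f[:,0],1),f[:,1].min(),f[:,1].max())
# jars
dark=(hsv[...,2]<70)&(z>.045)&(z<.075)&(y<-.05)&(x>.35)
n,l,st,ce=cv2.connectedComponentsWithStats(dark.astype(np.uint8))
for i in range(1,n):
    if st[i,4]>15: print('cap',st[i],onplane(c,[ce[i]],.062)[0],np.nanmedian(z[l==i]))
w=(hsv[...,1]<60)&(hsv[...,2]>140)&(z>.05)&(z<.08)&(y>.05)&(x<.62)
n,l,st,ce=cv2.connectedComponentsWithStats(w.astype(np.uint8))
for i in range(1,n):
    if st[i,4]>15: print('white',st[i],onplane(c,[ce[i]],.064)[0])
# lid
m=red&(z>.1)&(y>.02); Q=P[m]; print('lid',Q.min(0),Q.max(0)); t=Q[Q[:,2]>.225];print(np.polyfit(t[:,1],t[:,0],1),np.median(t[:,2]))
for a,b,cc in [(.6,.75,'tin')]: 
    t=P[(x>.6)&(x<.75)&(y>.27)&(y<.45)&(z>.05)&(z<.07)];print('tin',t.min(0),t.max(0))
E
```

```text
carton z~74 288 ((0.557807981967926, -0.18278825283050537), (0.17511993646621704, 0.1325307935476303), 78.18385314941406)
flap 1 323 ((0.5974542498588562, -0.19140151143074036), (0.1685381382703781, 0.030427025631070137), 77.84912109375) [0.11359928 0.12861871]
flap -1 480 ((0.5127623677253723, -0.17340993881225586), (0.1673811376094818, 0.028003625571727753), 77.75035095214844) [0.11215002 0.13265439]
toolbox rim 775 ((0.5578551292419434, 0.1896882802248001), (0.2704927921295166, 0.18130208551883698), 88.23736572265625)
front rim 127 [0.03538926 0.46454294] 0.05702321562613495 0.3268752391844031
cap [393 126  14  45 146] [ 0.7493967  -0.50100352  0.062     ] 0.060476799992867036
cap [427 162  25   5  31] [ 0.69946772 -0.64421456  0.062     ] 0.05936949987975959
cap [289 192  10  11  84] [ 0.56892537 -0.13125289  0.062     ] 0.06094993299550866
cap [319 199  11  12  93] [ 0.5440599  -0.23572449  0.062     ] 0.061198462701657075
cap [369 213  11  11  94] [ 0.5045807  -0.40557811  0.062     ] 0.056045547368464455
white [179 194  11  11  95] [0.54901426 0.23936412 0.064     ]
white [ 52 297  37  44 516] [0.15262192 0.58494437 0.064     ]
lid [0.05415542 0.05297767 0.10013016] [0.65355325 0.32207243 0.24807382]
[0.04709568 0.6283646 ] 0.23914464453487683
tin [0.60232326 0.27119688 0.05007835] [0.71396335 0.42197279 0.06969527]
```

```bash
cat >> h.py <<'E'
def yaw(o):
    R=cv2.Rodrigues(np.array(o['orientation']))[0]; return np.degrees(np.arctan2(R[1,0],R[0,0])),R
def st(target=None,ang=None):
    o=bot.get_obs(); a,R=yaw(o)
    print('t',round(o['time_s'],2),'tcp',np.round(o['tcp_pos'],4),'jaw',round(a,2),'tilt',np.round(R[:2,2],3),'F',np.round(o['ft_force'],1),'w',round(o['width'],4),'q6',round(o['q'][5],2))
    if target is not None: print('go',np.round(np.array(target)-o['tcp_pos'],4))
    if ang is not None:
        d=(ang-a+90)%180-90; print('spin units',round(d/5,2))
    return o
E
python3 -c "
from h import *
o=st([.556,-.183,.2],-12.2); print(yaw(o)[1])"
```

```text
t 0.25 tcp [ 0.1444 -0.5045  0.2309] jaw -74.03 tilt [-0.     0.001] F [ 0.7  0.5 -0.4] w 0.0852 q6 1.57
go [ 0.4116  0.3215 -0.0309]
spin units 12.37
[[ 2.75171386e-01 -9.61395154e-01 -2.58058337e-04]
 [-9.61394854e-01 -2.75171505e-01  7.60480000e-04]
 [-8.02132087e-04  3.88336213e-05 -9.99999678e-01]]
```

send_rows --plan '[{"linear": [0.034,0.027,0.02],"spin": 1,"fingers": 1},{"linear": [0.034,0.027,0.02],"spin": 1,"fingers": 1},{"linear": [0.034,0.027,0],"spin": 1,"fingers": 1},{"linear": [0.034,0.027,0],"spin": 1,"fingers": 1},{"linear": [0.034,0.027,0],"spin": 1,"fingers": 1},{"linear": [0.034,0.027,0],"spin": 1,"fingers": 1},{"linear": [0.034,0.027,0],"spin": 1,"fingers": 1},{"linear": [0.034,0.027,0],"spin": 1,"fingers": 1},{"linear": [0.034,0.027,0],"spin": 1,"fingers": 1},{"linear": [0.034,0.027,0],"spin": 1,"fingers": 1},{"linear": [0.034,0.027,0],"spin": 1,"fingers": 1},{"linear": [0.034,0.027,0],"spin": 1,"fingers": 1}]'

```text
time_s: 1.45
tcp_pos: [0.5616, -0.1686, 0.2713]
orientation: [3.122, -0.335, -0.0]
ft_force: [0.7, -1.2, -0.3]
width: -0.0001
```

```bash
python3 -c "
from h import *
o=st([.556,-.183,.2],-12.2); snap('wrist','w1.png')"
```

```text
t 1.45 tcp [ 0.5616 -0.1686  0.2713] jaw -12.24 tilt [-0.    -0.002] F [ 0.7 -1.2 -0.3] w -0.0001 q6 1.49
go [-0.0056 -0.0144 -0.0713]
spin units 0.01
```

View pics/w1.png

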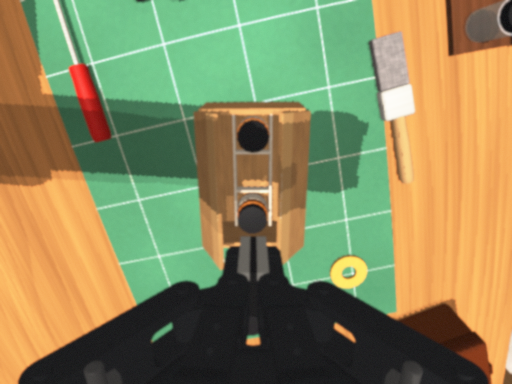

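send_rows --plan '[{"linear": [-0.0065,-0.0144,-0.03],"spin": 0,"fingers": 1},{"linear": [0,0,-0.03],"spin": 0,"fingers": 1},{"linear": [0,0,-0.03],"spin": 0,"fingers": 1},{"linear": [0,0,-0.03],"spin": 0,"fingers": 1},{"linear": [0,0,-0.03],"spin": 0,"fingers": 1},{"linear": [0,0,-0.025],"spin": 0,"fingers": 1},{"linear": [0,0,0],"spin": 0,"fingers": 1}]'

```text
time_s: 2.2
tcp_pos: [0.5612, -0.1755, 0.087]
orientation: [-3.124, 0.31, -0.001]
ft_force: [0.0, 0.6, 0.1]
width: 0.0003
```

```bash
python3 -c "
from h import *
o=st([.555,-.183,.09],-12.2); snap('wrist','w2.png')"
```

```text
t 2.2 tcp [ 0.5612 -0.1755  0.087 ] jaw -11.35 tilt [0.001 0.002] F [0.  0.6 0.1] w 0.0003 q6 1.46
go [-0.0062 -0.0075  0.003 ]
spin units -0.17
```

View pics/w2.png

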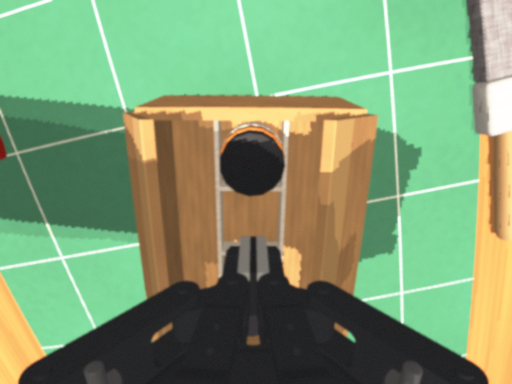

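send_rows --plan '[{"linear": [-0.015,0.001,0.005],"spin": -0.17,"fingers": 1},{"linear": [-0.015,0.001,0],"spin": 0,"fingers": 1},{"linear": [-0.015,0.003,0],"spin": 0,"fingers": 1},{"linear": [-0.015,0.003,0],"spin": 0,"fingers": 1},{"linear": [-0.015,0.003,0],"spin": 0,"fingers": 1},{"linear": [-0.015,0.003,0],"spin": 0,"fingers": 1},{"linear": [-0.01,0.002,0],"spin": 0,"fingers": 1},{"linear": [0,0,0],"spin": 0,"fingers": 1}]'

```text
time_s: 3.05
tcp_pos: [0.4619, -0.1616, 0.1113]
orientation: [3.119, -0.342, 0.04]
ft_force: [0.0, 0.2, 0.5]
width: 0.0001
```

```bash
python3 -c "
from h import *
o=st([.457,-.162,.09],-12.2); snap('wrist','w3.png')"
```

```text
t 3.05 tcp [ 0.4619 -0.1616  0.1113] jaw -12.5 tilt [ 0.025 -0.006] F [0.  0.2 0.5] w 0.0001 q6 1.45
go [-0.0049 -0.0004 -0.0213]
spin units 0.06
```

View pics/w3.png

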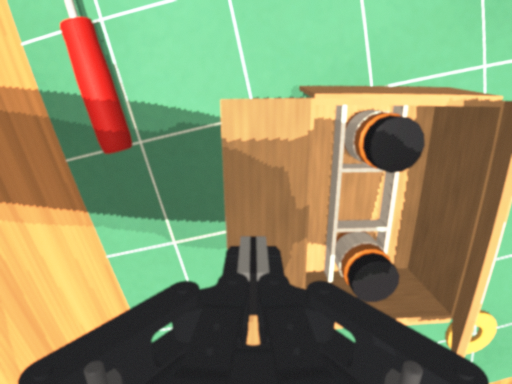

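send_rows --plan '[{"linear": [-0.005,0,-0.01],"spin": 0,"fingers": 1},{"linear": [0,0,-0.006],"spin": 0,"fingers": 1},{"linear": [0,0,0.02],"spin": 0,"fingers": 1},{"linear": [0.04,-0.009,0.01],"spin": 0,"fingers": 1},{"linear": [0.045,-0.01,0],"spin": 0,"fingers": 1},{"linear": [0.01,-0.002,-0.01],"spin": 0,"fingers": 1},{"linear": [0,0,-0.015],"spin": 0,"fingers": 1},{"linear": [0,0,0],"spin": 0,"fingers": 1}]'

```text
time_s: 3.9
tcp_pos: [0.5558, -0.1835, 0.094]
orientation: [3.12, -0.342, 0.033]
ft_force: [-0.9, -0.2, -1.2]
width: -0.0003
```

```bash
python3 -c "
from h import *
o=st([.555,-.183,.092],-12.2); snap('wrist','w4.png')"
```

```text
t 3.9 tcp [ 0.5558 -0.1835  0.094 ] jaw -12.52 tilt [ 0.021 -0.005] F [-0.9 -0.2 -1.2] w -0.0003 q6 1.47
go [-0.0008  0.0005 -0.002 ]
spin units 0.06
```

View pics/w4.png

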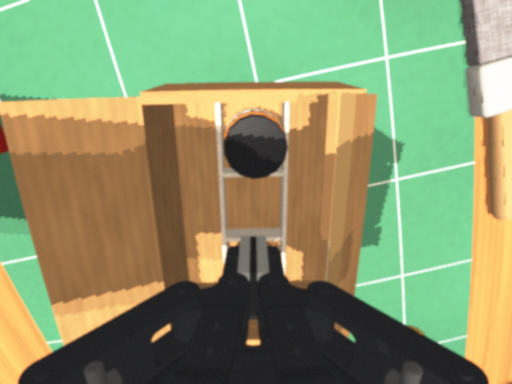

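send_rows --plan '[{"linear": [0.015,-0.003,0],"spin": 0,"fingers": 1},{"linear": [0.015,-0.003,0],"spin": 0,"fingers": 1},{"linear": [0.015,-0.003,0],"spin": 0,"fingers": 1},{"linear": [0.015,-0.003,-0.002],"spin": 0,"fingers": 1},{"linear": [0.015,-0.003,-0.002],"spin": 0,"fingers": 1},{"linear": [0.015,-0.003,-0.002],"spin": 0,"fingers": 1},{"linear": [0.01,-0.002,-0.004],"spin": 0,"fingers": 1},{"linear": [0,0,-0.004],"spin": 0,"fingers": 1},{"linear": [0,0,0],"spin": 0,"fingers": 1}]'

```text
time_s: 4.85
tcp_pos: [0.6563, -0.204, 0.0899]
orientation: [3.118, -0.344, 0.043]
ft_force: [-0.7, 0.8, 0.5]
width: -0.0
```

```bash
python3 -c "
from h import *
o=st([.555,-.183,.092],-12.2); snap('wrist','w5.png')"
```

```text
t 4.85 tcp [ 0.6563 -0.204   0.0899] jaw -12.58 tilt [ 0.027 -0.007] F [-0.7  0.8  0.5] w -0.0 q6 1.49
go [-0.1013  0.021   0.0021]
spin units 0.08
```

View pics/w5.png

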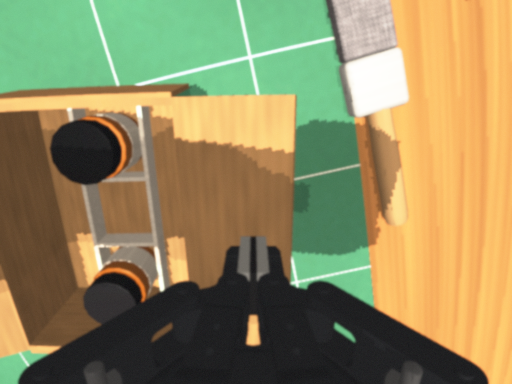

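send_rows --plan '[{"linear": [0,0,0.04],"spin": 0,"fingers": -0.4},{"linear": [-0.02,0,0.04],"spin": 0,"fingers": -0.4},{"linear": [-0.04,0,0.03],"spin": 0,"fingers": -0.4},{"linear": [-0.04,0,0],"spin": 0,"fingers": -0.4},{"linear": [0,0,0],"spin": 0,"fingers": -0.4},{"linear": [0,0,0],"spin": 0,"fingers": -0.4}]'

```text
time_s: 5.5
tcp_pos: [0.5482, -0.2024, 0.1992]
orientation: [3.119, -0.343, 0.031]
ft_force: [-0.0, -0.2, 1.2]
width: 0.0597
```

```bash
cat >> h.py <<'E'
def caps(c,o=None,z=.062,zr=.012):
    P=cloud(c,o); hsv=cv2.cvtColor(c['color'],cv2.COLOR_BGR2HSV)
    m=((hsv[...,2]<75)&(abs(P[...,2]-z)<zr)).astype(np.uint8)
    m=cv2.morphologyEx(m,cv2.MORPH_OPEN,np.ones((3,3),np.uint8))
    n,l,s,ce=cv2.connectedComponentsWithStats(m)
    out=[]
    for i in range(1,n):
        if s[i,4]<60: continue
        ct=max(cv2.findContours((l==i).astype(np.uint8),0,1)[0],key=len)
        W=onplane(c,ct.reshape(-1,2),z,o)[:,:2]
        (cx,cy),r=cv2.minEnclosingCircle(W.astype(np.float32))
        if r<.03: print('cap',s[i][:5],'ctr',np.round([cx,cy],4),'r',round(r,4),'z',round(float(np.nanmedian(P[...,2][l==i])),4)); out.append((cx,cy))
    return out
E
python3 -c "
from h import *
c=snap('top','t6.png'); print('top');caps(c)
o=st([.555,-.183,.2],-12.2); c=snap('wrist','w6.png'); print('wrist');caps(c,o)"
```

```text
top
cap [289 192  10  10  80] ctr [ 0.5678 -0.1308] r 0.0187 z 0.0603
cap [369 213  11  10  84] ctr [ 0.5043 -0.4061] r 0.0185 z 0.0563
t 5.55 tcp [ 0.5481 -0.2023  0.199 ] jaw -12.56 tilt [ 0.018 -0.005] F [ 0.1 -0.7 -0.2] w 0.0596 q6 1.44
go [0.0069 0.0193 0.001 ]
spin units 0.07
wrist
cap [240 116  31  12 265] ctr [ 0.5673 -0.1429] r 0.0141 z 0.0617
cap [ 238  196   35   37 1013] ctr [ 0.5472 -0.2364] r 0.0201 z 0.0615
cap [240 330  28  15 324] ctr [ 0.5099 -0.3963] r 0.0167 z 0.0568
cap [390 373  13  11  96] ctr [ 0.6835 -0.5125] r 0.0127 z 0.0572
```

View pics/w6.png

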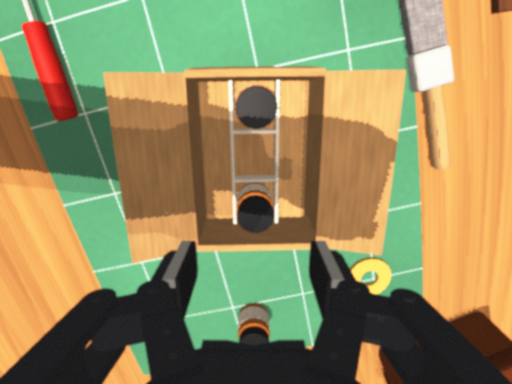

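send_rows --plan '[{"linear": [-0.002,-0.017,-0.02],"spin": 0.07,"fingers": -0.4},{"linear": [0,-0.017,-0.03],"spin": 0,"fingers": -0.4},{"linear": [0,0,-0.03],"spin": 0,"fingers": -0.4},{"linear": [0,0,-0.02],"spin": 0,"fingers": -0.4},{"linear": [0,0,0],"spin": 0,"fingers": -0.4}]'

```text
time_s: 6.1
tcp_pos: [0.5512, -0.2374, 0.0925]
orientation: [3.122, -0.329, 0.029]
ft_force: [-1.0, 0.9, -0.6]
width: 0.0592
```

```bash
python3 -c "
from h import *
o=st([.5463,-.236,.022],-12.2); c=snap('wrist','w7.png');caps(c,o)"
```

```text
t 6.1 tcp [ 0.5512 -0.2374  0.0925] jaw -12.01 tilt [ 0.018 -0.004] F [-1.   0.9 -0.6] w 0.0592 q6 1.37
go [-0.0049  0.0014 -0.0705]
spin units -0.04
cap [ 216  199   56   58 2584] ctr [ 0.5472 -0.2363] r 0.0205 z 0.0616
```

View pics/w7.png

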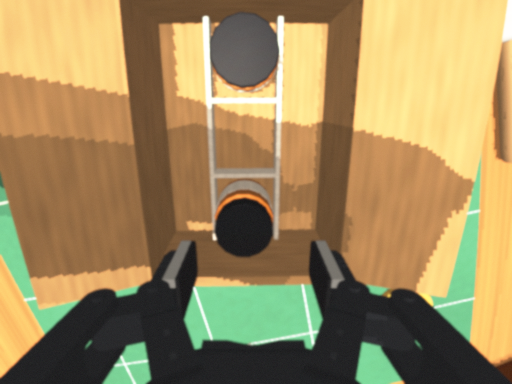

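send_rows --plan '[{"linear": [-0.004,0.001,-0.02],"spin": 0,"fingers": -0.4},{"linear": [0,0,-0.02],"spin": 0,"fingers": -0.4},{"linear": [0,0,-0.02],"spin": 0,"fingers": -0.4},{"linear": [0,0,-0.01],"spin": 0,"fingers": -0.4},{"linear": [0,0,0],"spin": 0,"fingers": -0.4}]'

```text
time_s: 6.65
tcp_pos: [0.5542, -0.2376, 0.0275]
orientation: [3.119, -0.324, 0.044]
ft_force: [-0.7, -0.4, 0.1]
width: 0.0598
```

```bash
python3 -c "
from h import *
o=st([.5472,-.236,.022],-12.2)"
```

```text
t 6.65 tcp [ 0.5542 -0.2376  0.0275] jaw -11.87 tilt [ 0.028 -0.008] F [-0.7 -0.4  0.1] w 0.0598 q6 1.37
go [-0.007   0.0016 -0.0055]
spin units -0.07
```

send_rows --plan '[{"linear": [-0.005,0.001,-0.003],"spin": 0,"fingers": -0.4},{"linear": [-0.001,0,-0.001],"spin": 0,"fingers": -0.4},{"linear": [0,0,0],"spin": 0,"fingers": -0.4}]'

```text
time_s: 6.95
tcp_pos: [0.5499, -0.237, 0.0264]
orientation: [3.118, -0.323, 0.05]
ft_force: [0.4, 1.1, 0.6]
width: 0.06
```

```bash
python3 -c "
from h import *
o=st([.5472,-.236,.022],-12.2)"
```

```text
t 6.95 tcp [ 0.5499 -0.237   0.0264] jaw -11.84 tilt [ 0.031 -0.01 ] F [0.4 1.1 0.6] w 0.06 q6 1.37
go [-0.0027  0.001  -0.0044]
spin units -0.07
```

send_rows --plan '[{"linear": [-0.003,0.001,-0.003],"spin": 0,"fingers": 0.2},{"linear": [0,0,-0.001],"spin": 0,"fingers": 1},{"linear": [0,0,0],"spin": 0,"fingers": 1},{"linear": [0,0,0],"spin": 0,"fingers": 1},{"linear": [0,0,0],"spin": 0,"fingers": 1}]'

```text
time_s: 7.45
tcp_pos: [0.5472, -0.2364, 0.0246]
orientation: [3.117, -0.324, 0.055]
ft_force: [-0.2, 0.8, -0.8]
width: 0.0403
```

```bash
python3 -c "
from h import *
o=st([.5472,-.236,.022],-12.2); c=snap('wrist','w8.png')"
```

```text
t 7.45 tcp [ 0.5472 -0.2364  0.0246] jaw -11.85 tilt [ 0.034 -0.011] F [-0.2  0.8 -0.8] w 0.0403 q6 1.37
go [-0.      0.0004 -0.0026]
spin units -0.07
```

View pics/w8.png

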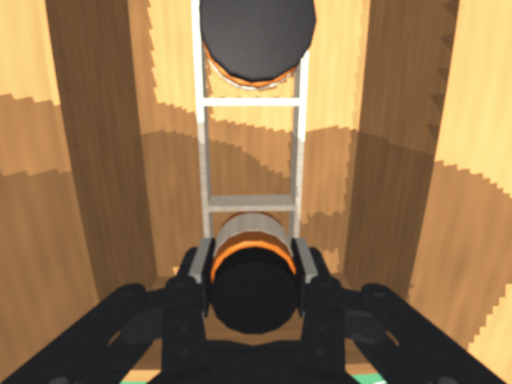

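send_rows --plan '[{"linear": [0,0,0.03],"spin": 0,"fingers": 1},{"linear": [0,0,0.04],"spin": 0,"fingers": 1},{"linear": [0,0,0.04],"spin": 0,"fingers": 1},{"linear": [0,0.02,0.035],"spin": 0.2,"fingers": 1},{"linear": [0,0.035,0],"spin": 0.2,"fingers": 1},{"linear": [0,0.035,0],"spin": 0.2,"fingers": 1},{"linear": [0,0.035,0],"spin": 0.2,"fingers": 1},{"linear": [0,0.035,0],"spin": 0.2,"fingers": 1},{"linear": [0,0.035,0],"spin": 0.2,"fingers": 1},{"linear": [0,0.03,0],"spin": 0.2,"fingers": 1},{"linear": [0,0.03,0],"spin": 0.2,"fingers": 1},{"linear": [0,0,0],"spin": 0.2,"fingers": 1}]'

```text
time_s: 8.7
tcp_pos: [0.5452, 0.0275, 0.1726]
orientation: [3.138, -0.074, 0.054]
ft_force: [0.2, -0.4, -1.7]
width: 0.0403
```

```bash
python3 -c "
from h import *
o=st([.5446,.087,.15],-1.9); c=snap('wrist','w9.png')
P=cloud(c,o); np.savez('w9.npz',P=P,col=c['color'])
c=snap('top','t9.png');caps(c)"
```

```text
t 8.7 tcp [0.5452 0.0275 0.1726] jaw -2.72 tilt [ 0.034 -0.003] F [ 0.2 -0.4 -1.7] w 0.0403 q6 1.67
go [-0.0006  0.0595 -0.0226]
spin units 0.16
cap [289 192  10  10  80] ctr [ 0.5692 -0.1313] r 0.0176 z 0.0611
cap [370 213  10  10  74] ctr [ 0.5043 -0.4061] r 0.0185 z 0.057
```

View pics/w9.png

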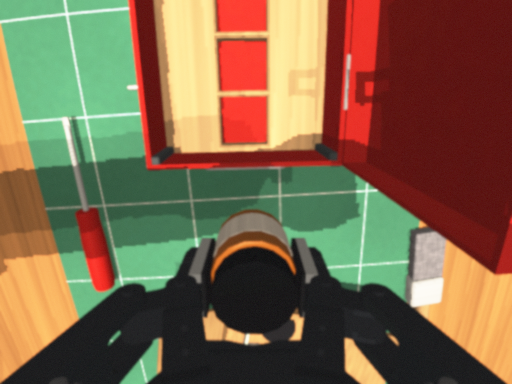

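```bash
cat >> h.py <<'E'
def pockets(c,o):
    hsv=cv2.cvtColor(c['color'],cv2.COLOR_BGR2HSV); P=cloud(c,o)
    m=(((hsv[...,0]<8)|(hsv[...,0]>172))&(hsv[...,1]>140)&(hsv[...,2]>140)&(P[...,2]<.02)).astype(np.uint8)
    m=cv2.morphologyEx(m,cv2.MORPH_OPEN,np.ones((5,5),np.uint8))
    n,l,s,ce=cv2.connectedComponentsWithStats(m)
    for i in range(1,n):
        if s[i,4]<300: continue
        ct=max(cv2.findContours((l==i).astype(np.uint8),0,1)[0],key=len)
        W=onplane(c,ct.reshape(-1,2),.006,o)[:,:2]
        r=cv2.minAreaRect(W.astype(np.float32))
        print('pocket',s[i],np.round(r[0],4),np.round(r[1],4),round(r[2],1),'z',round(float(np.nanmedian(P[...,2][l==i])),4))
E
python3 - <<'E'
from h import *
o=bot.get_obs(); c=snap('wrist'); pockets(c,o)
P=cloud(c,o); print('mount',np.array(c['mount'])[:3,3], campose(c,o)[:3,3])
hsv=cv2.cvtColor(c['color'],cv2.COLOR_BGR2HSV)
red=((hsv[...,0]<8)|(hsv[...,0]>172))&(hsv[...,1]>140)
m=red&(abs(P[...,2]-.08)<.006)&(P[...,0]<.64); Q=P[m]; print(len(Q))
f=Q[Q[:,0]<.48]; print('front',np.polyfit(f[:,1],f[:,0],1),np.median(f[:,0]),f[:,1].min())
f=Q[(Q[:,1]<.065)&(Q[:,0]>.48)&(Q[:,0]<.6)]; print('side',np.polyfit(f[:,0],f[:,1],1),np.percentile(f[:,1],[2,50,98]))
E
```

```text
pocket [ 216    0   50   28 1383] [0.5485 0.1819] [0.0234 0.0462] 87.5 z 0.006
pocket [ 218   37   48   51 2355] [0.5469 0.1386] [0.0459 0.0459] 87.8 z 0.0059
pocket [ 220   94   47   47 2060] [0.5456 0.0864] [0.0463 0.0462] 88.9 z 0.0057
mount [ 0.00121109 -0.08000407 -0.142352  ] [0.54564849 0.10561432 0.31467285]
6267
front [0.01170014 0.46819682] 0.4694849482753007 0.055008693385747376
side [-0.02916257  0.07210562] [0.05298339 0.05641181 0.05943767]
```

send_rows --plan '[{"linear": [0,0.03,0],"spin": 0.16,"fingers": 1},{"linear": [0,0.028,-0.02],"spin": 0,"fingers": 1},{"linear": [0,0,-0.03],"spin": 0,"fingers": 1},{"linear": [0,0,-0.03],"spin": 0,"fingers": 1},{"linear": [0,0,-0.02],"spin": 0,"fingers": 1},{"linear": [0,0,-0.01],"spin": 0,"fingers": 1},{"linear": [0,0,0],"spin": 0,"fingers": 1}]'

```text
time_s: 9.55
tcp_pos: [0.555, 0.0852, 0.0728]
orientation: [-3.121, 0.075, -0.091]
ft_force: [1.1, -0.6, -1.6]
width: 0.0401
```

```bash
python3 -c "
from h import *
o=st([.5456,.0864,.0265],-2); c=snap('wrist','w10.png');pockets(c,o)"
```

```text
t 9.55 tcp [0.555  0.0852 0.0728] jaw -2.8 tilt [0.058 0.017] F [ 1.1 -0.6 -1.6] w 0.0401 q6 1.77
go [-0.0094  0.0012 -0.0463]
spin units 0.16
pocket [ 192   27   72   74 5126] [0.5486 0.1889] [0.0459 0.0466] 87.7 z 0.0058
pocket [ 197  109   68   66 4156] [0.5473 0.1372] [0.0462 0.0465] 89.0 z 0.0058
```

View pics/w10.png

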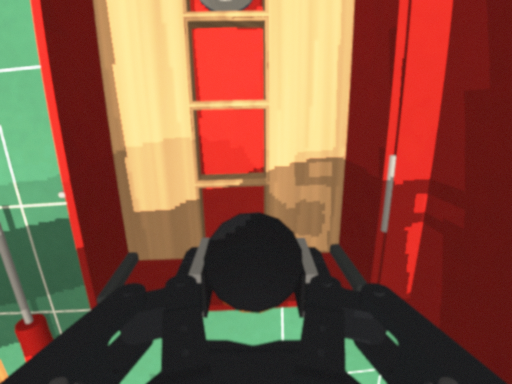

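```bash
python3 -c "
from h import *
o=bot.get_obs(); print(np.round(o['q'],3),np.round(o['dq'],3),np.round(o['tau'],2),yaw(o)[1])"
```

```text
[ 0.148  0.192 -0.314  1.004  0.007  1.767] [-0.002  0.003  0.001  0.004 -0.007  0.   ] [ -1.   -45.49  32.47  -0.23  -0.64   0.  ] [[ 0.99712063 -0.04800978  0.05869852]
 [-0.04901605 -0.99867263  0.01582424]
 [ 0.05786089 -0.01865585 -0.99815033]]
```

send_rows --plan '[{"linear": [-0.01,0,0.05],"spin": 0.1,"fingers": 1},{"linear": [0,0,0.05],"spin": 0,"fingers": 1}]'

```text
time_s: 9.8
tcp_pos: [0.5404, 0.0814, 0.1657]
orientation: [-3.127, 0.068, -0.068]
ft_force: [1.9, 0.4, -0.2]
width: 0.0397
```

```bash
python3 -c "
from h import *
st()"
```

```text
t 9.8 tcp [0.5404 0.0814 0.1657] jaw -2.51 tilt [0.044 0.013] F [ 1.9  0.4 -0.2] w 0.0397 q6 1.76
```

send_rows --plan '[{"linear": [0,0,0],"spin": 0,"fingers": 1},{"linear": [0,0,0],"spin": 0,"fingers": 1},{"linear": [0,0,0],"spin": 0,"fingers": 1}]'

```text
time_s: 10.1
tcp_pos: [0.5438, 0.0783, 0.172]
orientation: [-3.126, 0.076, -0.084]
ft_force: [-0.4, 0.6, -0.8]
width: 0.0402
```

```bash
python3 -c "
from h import *
st()"
```

```text
t 10.1 tcp [0.5438 0.0783 0.172 ] jaw -2.82 tilt [0.054 0.012] F [-0.4  0.6 -0.8] w 0.0402 q6 1.76
```

send_rows --plan '[{"linear": [0,0,-0.01],"spin": 0,"fingers": 1},{"linear": [0,0,-0.01],"spin": 0,"fingers": 1},{"linear": [0,0,-0.01],"spin": 0,"fingers": 1}]'

```text
time_s: 10.4
tcp_pos: [0.5429, 0.0771, 0.1372]
orientation: [-3.128, 0.079, -0.078]
ft_force: [0.4, -0.3, -1.6]
width: 0.0397
```

```bash
python3 -c "
from h import *
st()"
```

```text
t 10.4 tcp [0.5429 0.0771 0.1372] jaw -2.91 tilt [0.05  0.011] F [ 0.4 -0.3 -1.6] w 0.0397 q6 1.76
```

send_rows --plan '[{"linear": [0,0,0],"spin": 0,"fingers": 1},{"linear": [0,0,0],"spin": 0,"fingers": 1},{"linear": [0,0,0],"spin": 0,"fingers": 1}]'

```text
time_s: 10.7
tcp_pos: [0.5404, 0.0769, 0.1325]
orientation: [-3.129, 0.079, -0.066]
ft_force: [0.1, -0.0, -0.8]
width: 0.0398
```

```bash
python3 -c "
from h import *
st()"
```

```text
t 10.7 tcp [0.5404 0.0769 0.1325] jaw -2.89 tilt [0.043 0.01 ] F [ 0.1 -0.  -0.8] w 0.0398 q6 1.76
```

send_rows --plan '[{"linear": [0,0,0],"spin": 0,"fingers": 1},{"linear": [0,0,0],"spin": 0,"fingers": 1},{"linear": [0,0,0],"spin": 0,"fingers": 1},{"linear": [0,0,0],"spin": 0,"fingers": 1},{"linear": [0,0,0],"spin": 0,"fingers": 1},{"linear": [0,0,0],"spin": 0,"fingers": 1}]'

```text
time_s: 11.3
tcp_pos: [0.5414, 0.0772, 0.1341]
orientation: [-3.129, 0.078, -0.071]
ft_force: [0.0, -0.1, 0.1]
width: 0.0406
```

```bash
python3 -c "
from h import *
st()"
```

```text
t 11.3 tcp [0.5414 0.0772 0.1341] jaw -2.87 tilt [0.046 0.01 ] F [ 0.  -0.1  0.1] w 0.0406 q6 1.76
```

send_rows --plan '[{"linear": [-0.02,0.01,0.02],"spin": 0,"fingers": 1}]'

```text
time_s: 11.4
tcp_pos: [0.5212, 0.0865, 0.1518]
orientation: [-3.13, 0.08, -0.066]
ft_force: [0.2, 1.1, -2.1]
width: 0.0403
```

```bash
python3 -c "
from h import *
st()"
```

```text
t 11.4 tcp [0.5212 0.0865 0.1518] jaw -2.96 tilt [0.042 0.009] F [ 0.2  1.1 -2.1] w 0.0403 q6 1.79
```

send_rows --plan '[{"linear": [0,0,0],"spin": 0,"fingers": 1}]'

```text
time_s: 11.5
tcp_pos: [0.521, 0.0872, 0.1543]
orientation: [-3.129, 0.079, -0.07]
ft_force: [0.2, -0.2, -1.1]
width: 0.04
```

```bash
python3 -c "
from h import *
st()"
```

```text
t 11.5 tcp [0.521  0.0872 0.1543] jaw -2.91 tilt [0.045 0.01 ] F [ 0.2 -0.2 -1.1] w 0.04 q6 1.79
```

send_rows --plan '[{"linear": [-0.05,0,0],"spin": 0,"fingers": 1},{"linear": [-0.05,0,0],"spin": 0,"fingers": 1},{"linear": [0,0,0],"spin": 0,"fingers": 1},{"linear": [0,0,0],"spin": 0,"fingers": 1}]'

```text
time_s: 11.9
tcp_pos: [0.4194, 0.0869, 0.1504]
orientation: [-3.13, 0.079, -0.064]
ft_force: [0.5, -0.1, -0.8]
width: 0.0401
```

```bash
python3 -c "
from h import *
st()"
```

```text
t 11.9 tcp [0.4194 0.0869 0.1504] jaw -2.89 tilt [0.041 0.009] F [ 0.5 -0.1 -0.8] w 0.0401 q6 1.83
```

send_rows --plan '[{"linear": [0.01,0,0],"spin": 0,"fingers": 1},{"linear": [0.01,0,0],"spin": 0,"fingers": 1},{"linear": [0.01,0,0],"spin": 0,"fingers": 1},{"linear": [0.01,0,0],"spin": 0,"fingers": 1},{"linear": [0.01,0,0],"spin": 0,"fingers": 1},{"linear": [0.01,0,0],"spin": 0,"fingers": 1},{"linear": [0.01,0,0],"spin": 0,"fingers": 1},{"linear": [0.01,0,0],"spin": 0,"fingers": 1},{"linear": [0.01,0,0],"spin": 0,"fingers": 1},{"linear": [0.01,0,0],"spin": 0,"fingers": 1}]'

```text
time_s: 12.9
tcp_pos: [0.5329, 0.0866, 0.1493]
orientation: [-3.13, 0.081, -0.066]
ft_force: [-0.2, 0.1, -1.5]
width: 0.0396
```

```bash
python3 -c "
from h import *
st([.5456,.0864,.0265],-2)"
```

```text
t 12.9 tcp [0.5329 0.0866 0.1493] jaw -2.96 tilt [0.042 0.008] F [-0.2  0.1 -1.5] w 0.0396 q6 1.78
go [ 0.0127 -0.0002 -0.1228]
spin units 0.19
```

send_rows --plan '[{"linear": [0.006,0,-0.01],"spin": 0.1,"fingers": 1},{"linear": [0.006,0,-0.01],"spin": 0.1,"fingers": 1},{"linear": [0,0,-0.01],"spin": 0,"fingers": 1},{"linear": [0,0,-0.01],"spin": 0,"fingers": 1},{"linear": [0,0,-0.01],"spin": 0,"fingers": 1},{"linear": [0,0,-0.01],"spin": 0,"fingers": 1},{"linear": [0,0,-0.008],"spin": 0,"fingers": 1},{"linear": [0,0,-0.005],"spin": 0,"fingers": 1},{"linear": [0,0,-0.003],"spin": 0,"fingers": 1},{"linear": [0,0,-0.001],"spin": 0,"fingers": 1}]'

```text
time_s: 13.9
tcp_pos: [0.5453, 0.0871, 0.0648]
orientation: [-3.13, 0.05, -0.063]
ft_force: [0.2, 0.3, -0.7]
width: 0.0401
```

```bash
python3 -c "
from h import *
st([.5456,.0864,.0265],-2)"
```

```text
t 13.9 tcp [0.5453 0.0871 0.0648] jaw -1.83 tilt [0.041 0.01 ] F [ 0.2  0.3 -0.7] w 0.0401 q6 1.76
go [ 0.0003 -0.0007 -0.0383]
spin units -0.03
```

send_rows --plan '[{"linear": [0,-0.0007,-0.005],"spin": 0,"fingers": 1},{"linear": [0,0,-0.005],"spin": 0,"fingers": 1},{"linear": [0,0,-0.003],"spin": 0,"fingers": 1},{"linear": [0,0,-0.001],"spin": 0,"fingers": 1}]'

```text
time_s: 14.3
tcp_pos: [0.5461, 0.087, 0.0506]
orientation: [-3.128, 0.049, -0.067]
ft_force: [1.1, 1.2, -0.9]
width: 0.0399
```

```bash
python3 -c "
from h import *
o=st([.5456,.0864,.0265],-2); c=snap('wrist','w11.png');pockets(c,o)"
```

```text
t 14.3 tcp [0.5461 0.087  0.0506] jaw -1.82 tilt [0.043 0.012] F [ 1.1  1.2 -0.9] w 0.0399 q6 1.76
go [-0.0005 -0.0006 -0.0241]
spin units -0.04
pocket [ 207   19   80   83 6411] [0.5488 0.1889] [0.046  0.0467] 88.3 z 0.0059
pocket [ 210  112   75   71 4859] [0.5473 0.137 ] [0.0449 0.0466] 88.1 z 0.0058
```

View pics/w11.png

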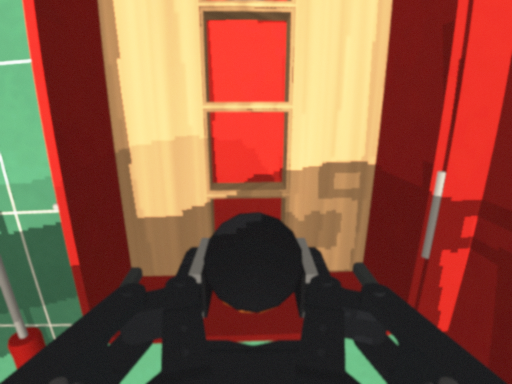

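send_rows --plan '[{"linear": [-0.0005,-0.001,-0.005],"spin": 0,"fingers": 1},{"linear": [0,0,-0.005],"spin": 0,"fingers": 1},{"linear": [0,0,-0.004],"spin": 0,"fingers": 1},{"linear": [0,0,-0.004],"spin": 0,"fingers": 1},{"linear": [0,0,-0.001],"spin": 0,"fingers": 1}]'

```text
time_s: 14.85
tcp_pos: [0.5462, 0.0868, 0.0306]
orientation: [-3.126, 0.048, -0.069]
ft_force: [0.7, 2.7, 0.9]
width: 0.0402
```

```bash
python3 -c "
from h import *
o=st([.5456,.0864,.0265],-2)"
```

```text
t 14.85 tcp [0.5462 0.0868 0.0306] jaw -1.79 tilt [0.044 0.014] F [0.7 2.7 0.9] w 0.0402 q6 1.76
go [-0.0006 -0.0004 -0.0041]
spin units -0.04
```

send_rows --plan '[{"linear": [0,0,-0.002],"spin": 0,"fingers": 1},{"linear": [0,0,-0.002],"spin": 0,"fingers": 1},{"linear": [0,0,-0.001],"spin": 0,"fingers": 1}]'

```text
time_s: 15.15
tcp_pos: [0.5463, 0.0868, 0.0256]
orientation: [-3.126, 0.048, -0.069]
ft_force: [-2.4, 2.3, 10.8]
width: 0.0402
```

```bash
python3 -c "
from h import *
o=st([.5456,.0864,.0265],-2)"
```

```text
t 15.15 tcp [0.5463 0.0868 0.0256] jaw -1.79 tilt [0.044 0.014] F [-2.4  2.3 10.8] w 0.0402 q6 1.76
go [-0.0007 -0.0004  0.0009]
spin units -0.04
```

Floor contact, with 10.8 N at the expected depth. Next I release to about 60 mm and rise slowly.

send_rows --plan '[{"linear": [0,0,0.001],"spin": 0,"fingers": -0.3},{"linear": [0,0,0],"spin": 0,"fingers": -0.3},{"linear": [0,0,0],"spin": 0,"fingers": -0.3},{"linear": [0,0,0.01],"spin": 0,"fingers": -0.3},{"linear": [0,0,0.02],"spin": 0,"fingers": -0.3},{"linear": [0,0,0.03],"spin": 0,"fingers": -0.3},{"linear": [0,0,0.03],"spin": 0,"fingers": -0.3},{"linear": [0,-0.02,0.03],"spin": 0,"fingers": -0.3},{"linear": [0,-0.04,0.01],"spin": 0,"fingers": -0.3},{"linear": [0,-0.04,0],"spin": 0,"fingers": -0.3},{"linear": [0,0,0],"spin": 0,"fingers": -0.3}]'

```text
time_s: 16.25
tcp_pos: [0.5449, -0.0183, 0.1666]
orientation: [-3.133, 0.045, -0.072]
ft_force: [-0.4, 0.6, 0.2]
width: 0.0552
```

```bash
python3 -c "
from h import *
o=st([.569,-.131,.15],-12.2); c=snap('wrist','w12.png');caps(c,o,.064);pockets(c,o);c=snap('top','t12.png');caps(c);im=c['color'][140:280,110:400]; cv2.imwrite('pics/t12z.png',cv2.resize(im,None,fx=2.75,fy=2.75))"
```

```text
t 16.25 tcp [ 0.5449 -0.0183  0.1666] jaw -1.66 tilt [0.046 0.007] F [-0.4  0.6  0.2] w 0.0552 q6 1.56
go [ 0.0241 -0.1127 -0.0166]
spin units -2.11
cap [ 220   20   48   48 1843] ctr [0.5471 0.1036] r 0.0188 z 0.0672
cap [257 286  35  28 803] ctr [ 0.5679 -0.1284] r 0.02 z 0.0615
pocket [ 216    0   51   28 1127] [0.5472 0.1392] [0.023  0.0463] 89.0 z 0.006
cap [291 192   8  11  74] ctr [ 0.5681 -0.1313] r 0.0186 z 0.0609
cap [219 196   9  11  73] ctr [0.5465 0.1063] r 0.0188 z 0.0653
cap [370 213  10  10  85] ctr [ 0.5034 -0.4076] r 0.0187 z 0.0567
```

View pics/w12.png

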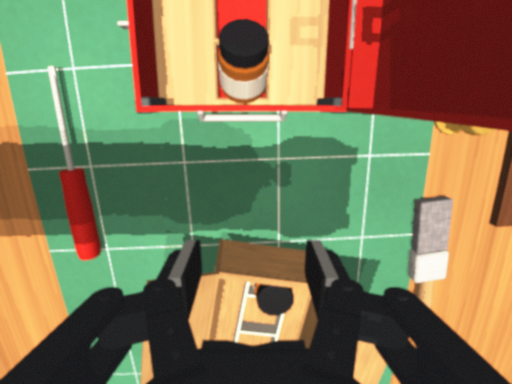

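View pics/t12z.png

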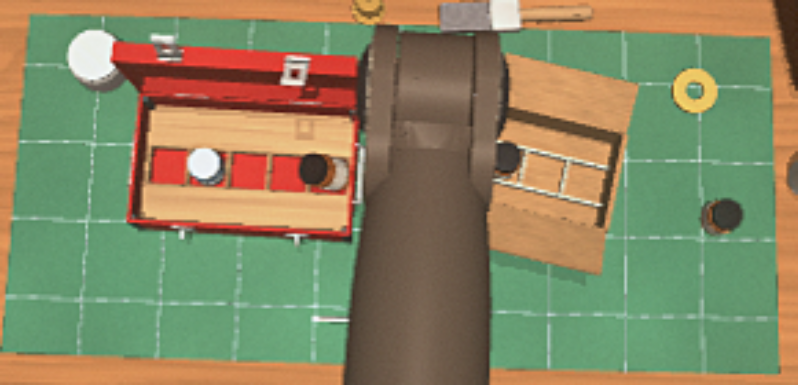

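Wrist image shows the placed jar leaning towards +y: cap at (243,43), base at (243,85), so it pivoted in the grip. I'll nudge its cap upright with closed fingers from the +y side.

send_rows --plan '[{"linear": [0,0.03,0],"spin": 0,"fingers": 1},{"linear": [0,0.03,0],"spin": 0,"fingers": 1},{"linear": [0,0.03,0],"spin": 0,"fingers": 1},{"linear": [0,0.03,0],"spin": 0,"fingers": 1},{"linear": [0,0.02,0],"spin": 0,"fingers": 1},{"linear": [0,0.01,0],"spin": 0,"fingers": 1},{"linear": [0,0,-0.01],"spin": 0,"fingers": 1},{"linear": [0,0,-0.015],"spin": 0,"fingers": 1},{"linear": [0,0,-0.015],"spin": 0,"fingers": 1},{"linear": [0,0,-0.01],"spin": 0,"fingers": 1},{"linear": [0,0,-0.005],"spin": 0,"fingers": 1}]'

```text
time_s: 17.45
tcp_pos: [0.5408, 0.1447, 0.1066]
orientation: [-3.132, 0.032, -0.065]
ft_force: [-0.3, -0.6, -0.2]
width: 0.0001
```

```bash
python3 -c "
from h import *
o=st([.5465,.15,.05],-2);c=snap('wrist','w13.png')"
```

```text
t 17.45 tcp [0.5408 0.1447 0.1066] jaw -1.17 tilt [0.042 0.008] F [-0.3 -0.6 -0.2] w 0.0001 q6 1.85
go [ 0.0057  0.0053 -0.0566]
spin units -0.17
```

View pics/w13.png

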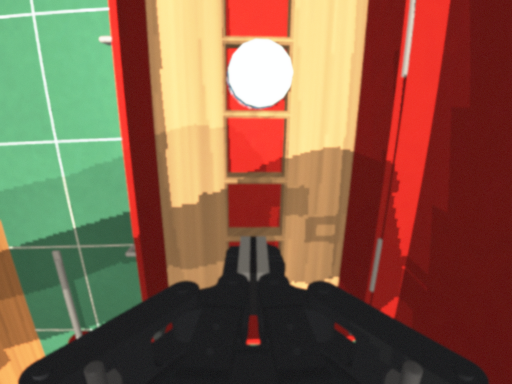

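send_rows --plan '[{"linear": [0.003,0.004,-0.01],"spin": 0,"fingers": 1},{"linear": [0.003,0.003,-0.01],"spin": 0,"fingers": 1},{"linear": [0,0,-0.01],"spin": 0,"fingers": 1},{"linear": [0,0,-0.01],"spin": 0,"fingers": 1},{"linear": [0,0,-0.007],"spin": 0,"fingers": 1},{"linear": [0,0,-0.004],"spin": 0,"fingers": 1}]'

```text
time_s: 18.1
tcp_pos: [0.5478, 0.1517, 0.0516]
orientation: [-3.132, 0.033, -0.066]
ft_force: [0.3, -0.3, -0.2]
width: -0.0005
```

```bash
python3 -c "
from h import *
o=st([.5465,.15,.05],-2)"
```

```text
t 18.1 tcp [0.5478 0.1517 0.0516] jaw -1.23 tilt [0.042 0.008] F [ 0.3 -0.3 -0.2] w -0.0005 q6 1.86
go [-0.0013 -0.0017 -0.0016]
spin units -0.15
```

send_rows --plan '[{"linear": [0,-0.006,0],"spin": 0,"fingers": 1},{"linear": [0,-0.006,0],"spin": 0,"fingers": 1},{"linear": [0,-0.006,0],"spin": 0,"fingers": 1},{"linear": [0,-0.005,0],"spin": 0,"fingers": 1},{"linear": [0,-0.004,0],"spin": 0,"fingers": 1}]'

```text
time_s: 18.6
tcp_pos: [0.5503, 0.1309, 0.0555]
orientation: [-3.112, 0.026, -0.074]
ft_force: [-1.2, 13.3, 6.4]
width: -0.0004
```

```bash
python3 -c "
from h import *
o=st()"
```

```text
t 18.6 tcp [0.5503 0.1309 0.0555] jaw -1.01 tilt [0.048 0.028] F [-1.2 13.3  6.4] w -0.0004 q6 1.81
```

```bash
python3 - <<'E'
from h import *
o=st(); c=snap('wrist','w14.png'); P=cloud(c,o)
c2=snap('top'); im=c2['color'][180:230,150:250]; cv2.imwrite('pics/t14z.png',cv2.resize(im,None,fx=8,fy=8,interpolation=cv2.INTER_CUBIC))
c3=snap('scene'); cv2.imwrite('pics/s14z.png',cv2.resize(c3['color'][120:210,225:345],None,fx=6,fy=6,interpolation=cv2.INTER_CUBIC))
E
```

```text
t 18.6 tcp [0.5503 0.1309 0.0555] jaw -1.01 tilt [0.048 0.028] F [-1.2 13.3  6.4] w -0.0004 q6 1.81
```

View pics/w14.png

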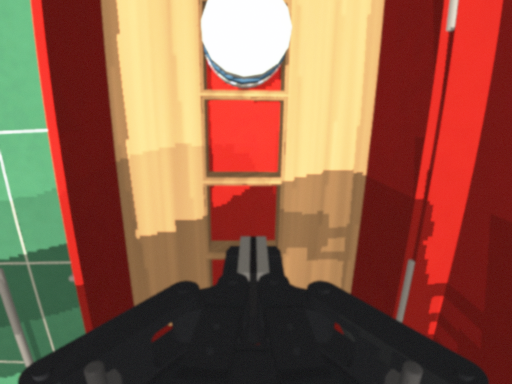

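View pics/t14z.png

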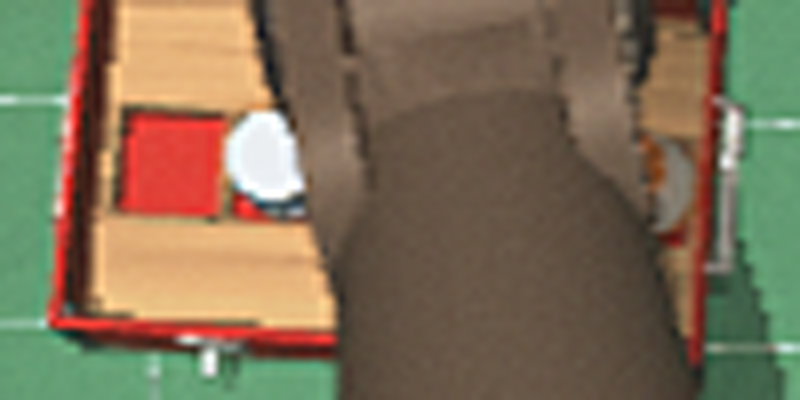

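View pics/s14z.png

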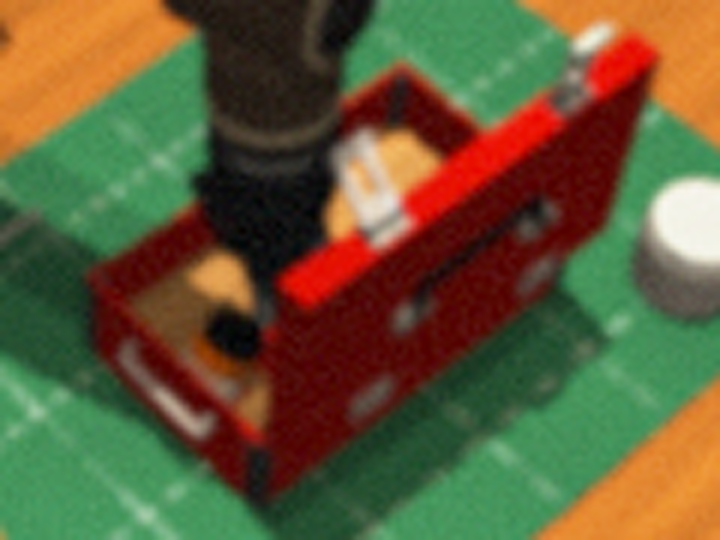

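send_rows --plan '[{"linear": [0,0.008,0.005],"spin": 0,"fingers": 1},{"linear": [0,0.003,0.02],"spin": 0,"fingers": 1},{"linear": [0,0,0.03],"spin": 0,"fingers": -0.3},{"linear": [0,0,0.03],"spin": 0,"fingers": -0.3},{"linear": [0,-0.02,0.02],"spin": 0,"fingers": -0.3},{"linear": [0,-0.03,0],"spin": 0,"fingers": -0.3},{"linear": [0,-0.03,0],"spin": 0,"fingers": -0.3},{"linear": [0,-0.02,0],"spin": 0,"fingers": -0.3},{"linear": [0,-0.01,0],"spin": 0,"fingers": -0.3}]'

```text
time_s: 19.65
tcp_pos: [0.5512, 0.0276, 0.1714]
orientation: [-3.115, 0.024, -0.088]
ft_force: [0.2, -0.4, 0.6]
width: 0.0558
```

```bash
python3 - <<'E'
from h import *
o=st(None,-2); c=snap('wrist','w15.png'); caps(c,o,.064); P=cloud(c,o)
m=(abs(P[...,0]-.5465)<.004)&(P[...,1]>.05)&(P[...,1]<.14)
Q=P[m]; 
for b in np.arange(.05,.14,.005):
    k=Q[(Q[:,1]>=b)&(Q[:,1]<b+.005)]
    if len(k): print(round(b,3),np.round(np.percentile(k[:,2],[5,50,95]),4))
E
```

```text
t 19.65 tcp [0.5512 0.0276 0.1714] jaw -0.92 tilt [0.057 0.025] F [ 0.2 -0.4  0.6] w 0.0558 q6 1.62
spin units -0.22
cap [ 215   85   45   44 1562] ctr [0.5469 0.1042] r 0.0187 z 0.0671
cap [147 152  12  11  89] ctr [0.4736 0.0644] r 0.0051 z 0.0642
cap [313 154  10   9  68] ctr [0.616  0.0599] r 0.0046 z 0.0642
cap [250 325  32  20 489] ctr [ 0.5696 -0.1256] r 0.0196 z 0.0614
0.05 [0.079  0.0796 0.0811]
0.055 [0.0269 0.0597 0.0803]
0.06 [0.0325 0.0366 0.04  ]
0.065 [0.0406 0.0438 0.0462]
0.07 [0.047  0.0505 0.0544]
0.075 [0.0542 0.0562 0.0599]
0.08 [0.0604 0.0622 0.0637]
0.085 [0.065  0.0681 0.0707]
0.09 [0.0713 0.0742 0.0759]
0.095 [0.0706 0.073  0.0747]
0.1 [0.0672 0.0691 0.0713]
0.105 [0.0634 0.0656 0.0675]
0.11 [0.0595 0.0618 0.0633]
0.115 [0.056  0.0581 0.06  ]
0.12 [0.0535 0.0552 0.0563]
0.125 [0.0044 0.0056 0.0072]
0.13 [0.0044 0.0058 0.0072]
0.135 [0.0042 0.0058 0.007 ]
```

View pics/w15.png

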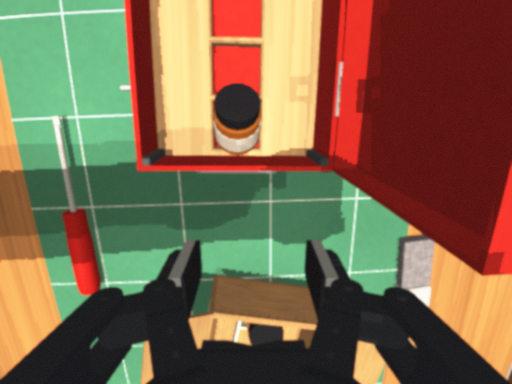

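send_rows --plan '[{"linear": [0,0.015,-0.005],"spin": -0.1,"fingers": -0.5},{"linear": [0,0.02,-0.01],"spin": -0.1,"fingers": -0.5},{"linear": [0,0.02,-0.01],"spin": 0,"fingers": -0.5},{"linear": [0,0.01,-0.01],"spin": 0,"fingers": -0.5},{"linear": [0,0.004,-0.01],"spin": 0,"fingers": -0.5},{"linear": [0,0,-0.01],"spin": 0,"fingers": -0.5},{"linear": [0,0,-0.01],"spin": 0,"fingers": -0.5},{"linear": [0,0,-0.008],"spin": 0,"fingers": -0.5},{"linear": [0,0,-0.004],"spin": 0,"fingers": -0.5},{"linear": [0,0,0],"spin": 0,"fingers": -0.5}]'

```text
time_s: 20.7
tcp_pos: [0.5511, 0.097, 0.0902]
orientation: [-3.117, 0.059, -0.09]
ft_force: [-1.0, 0.4, -0.0]
width: 0.0643
```

```bash
python3 -c "
from h import *
o=st([.548,.0995,.031],-2)"
```

```text
t 20.7 tcp [0.5511 0.097  0.0902] jaw -2.21 tilt [0.058 0.022] F [-1.   0.4 -0. ] w 0.0643 q6 1.78
go [-0.0031  0.0025 -0.0592]
spin units 0.04
```

send_rows --plan '[{"linear": [-0.002,0.002,-0.006],"spin": 0,"fingers": -0.5},{"linear": [-0.001,0.0005,-0.01],"spin": 0,"fingers": -0.5},{"linear": [0,0,-0.01],"spin": 0,"fingers": -0.5},{"linear": [0,0,-0.01],"spin": 0,"fingers": -0.5},{"linear": [0,0,-0.008],"spin": 0,"fingers": -0.5},{"linear": [0,0,-0.005],"spin": 0,"fingers": -0.5},{"linear": [0,0,-0.002],"spin": 0,"fingers": -0.5},{"linear": [0,0,0],"spin": 0,"fingers": -0.5}]'

```text
time_s: 21.5
tcp_pos: [0.5479, 0.0991, 0.0349]
orientation: [-3.117, 0.061, -0.091]
ft_force: [-0.5, 0.1, -0.2]
width: 0.0638
```

```bash
python3 -c "
from h import *
o=st([.548,.0995,.031],-2);snap('wrist','w16.png')"
```

```text
t 21.5 tcp [0.5479 0.0991 0.0349] jaw -2.27 tilt [0.059 0.022] F [-0.5  0.1 -0.2] w 0.0638 q6 1.78
go [ 0.0001  0.0004 -0.0039]
spin units 0.05
```

View pics/w16.png

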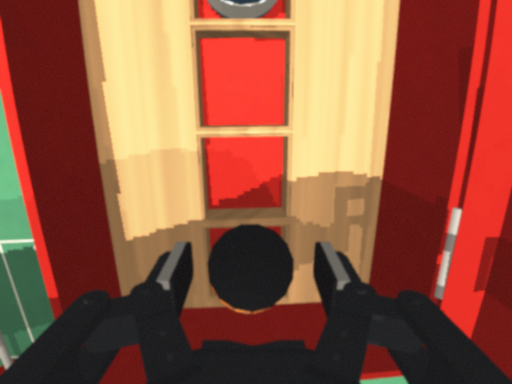

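send_rows --plan '[{"linear": [0,0,-0.003],"spin": 0,"fingers": 0},{"linear": [0,0,0],"spin": 0,"fingers": 1},{"linear": [0,0,0],"spin": 0,"fingers": 1},{"linear": [0,0,0],"spin": 0,"fingers": 1},{"linear": [0,0,0.005],"spin": 0,"fingers": 1},{"linear": [0,0,0.008],"spin": 0,"fingers": 1},{"linear": [0,0,0.008],"spin": 0,"fingers": 1},{"linear": [0,0,0.003],"spin": 0,"fingers": 1}]'

```text
time_s: 22.35
tcp_pos: [0.5485, 0.0992, 0.0589]
orientation: [-3.116, 0.061, -0.093]
ft_force: [-0.5, -0.6, 0.3]
width: 0.0402
```

```bash
python3 -c "
from h import *
o=st([.548,.083,.058],-2);c=snap('wrist','w17.png');caps(c,o,.09,.02)"
```

```text
t 22.35 tcp [0.5485 0.0992 0.0589] jaw -2.27 tilt [0.06  0.022] F [-0.5 -0.6  0.3] w 0.0402 q6 1.78
go [-0.0005 -0.0162 -0.0009]
spin units 0.05
cap [342 288  19   9 136] ctr [0.5934 0.0918] r 0.0052 z 0.1072
```

View pics/w17.png

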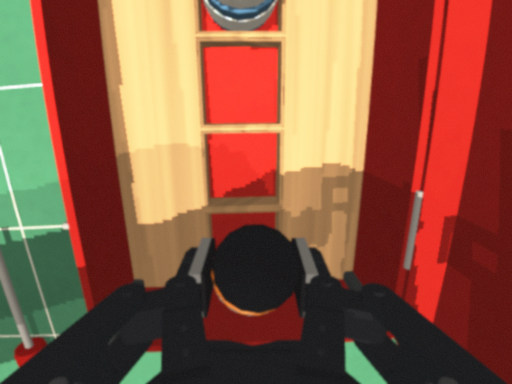

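send_rows --plan '[{"linear": [0,-0.004,0.001],"spin": 0,"fingers": 1},{"linear": [0,-0.004,0],"spin": 0,"fingers": 1},{"linear": [0,-0.004,0],"spin": 0,"fingers": 1},{"linear": [0,-0.003,0],"spin": 0,"fingers": 1},{"linear": [0,0,0],"spin": 0,"fingers": 1}]'

```text
time_s: 22.9
tcp_pos: [0.548, 0.098, 0.0613]
orientation: [-3.082, 0.045, -0.089]
ft_force: [-0.4, 0.2, -1.2]
width: 0.0402
```

```bash
cat >> h.py <<'E'
def capz(c,o,xc,yc,r=.025,z0=.05):
    P=cloud(c,o); hsv=cv2.cvtColor(c['color'],cv2.COLOR_BGR2HSV)
    d=np.hypot(P[...,0]-xc,P[...,1]-yc)<r
    m=d&(hsv[...,2]<80)&(P[...,2]>z0)
    Q=P[m]; zt=np.percentile(Q[:,2],90); Q=Q[abs(Q[:,2]-zt)<.03]
    A=np.c_[Q[:,:2]-[xc,yc],np.ones(len(Q))]; w=np.ones(len(Q),bool)
    for _ in range(6):
        s=np.linalg.lstsq(A[w],Q[w,2],rcond=None)[0]; e=abs(Q[:,2]-A@s); w=e<max(.0025,1.0*np.median(e))
    print('cap plane slope x,y',np.round(s[:2],3),'z',round(s[2],4),'n',w.sum(),'ctr',np.round(Q[w,:2].mean(0),4),np.round(np.ptp(Q[w,:2],axis=0),4))
E
python3 -c "
from h import *
o=st([.548,.083,.058],-2);c=snap('wrist','w18.png');capz(c,o,.548,.085)"
```

```text
t 22.9 tcp [0.548  0.098  0.0613] jaw -1.78 tilt [0.059 0.057] F [-0.4  0.2 -1.2] w 0.0402 q6 1.75
go [ 0.     -0.015  -0.0033]
spin units -0.04
cap plane slope x,y [-0.054 -2.243] z 0.1873 n 1762 ctr [0.5447 0.1045] [0.0251 0.0035]
```

View pics/w18.png

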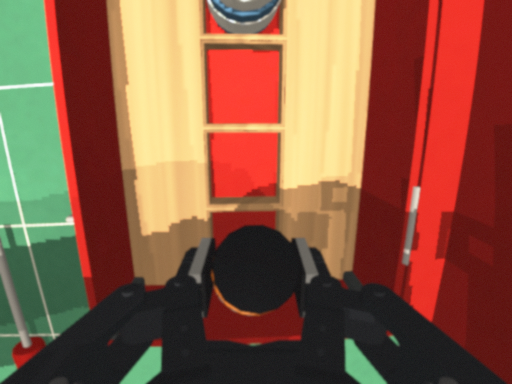

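send_rows --plan '[{"linear": [0,-0.025,0],"spin": 0,"fingers": 1}]'

```text
time_s: 23.05
tcp_pos: [0.5474, 0.0857, 0.0638]
orientation: [-3.053, 0.032, -0.086]
ft_force: [-3.1, 30.2, 10.4]
width: 0.0404
```

```bash
python3 -c "
from h import *
o=st([.548,.083,.058],-2);c=snap('wrist','w19.png')
P=cloud(c,o); Q=P[(abs(P[...,0]-.546)<.004)&(P[...,2]>.075)&(P[...,1]>.04)&(P[...,1]<.13)]
for b in np.arange(.04,.13,.005):
    k=Q[(Q[:,1]>=b)&(Q[:,1]<b+.005)]
    if len(k)>3: print(round(b,3),np.round(np.percentile(k[:,2],[5,50,95]),4))
"
```

```text
t 23.05 tcp [0.5474 0.0857 0.0638] jaw -1.36 tilt [0.057 0.087] F [-3.1 30.2 10.4] w 0.0404 q6 1.71
go [ 0.0006 -0.0027 -0.0058]
spin units -0.13
0.05 [0.0785 0.0795 0.0806]
0.055 [0.0757 0.0789 0.0803]
0.075 [0.1054 0.1064 0.107 ]
0.08 [0.1046 0.1059 0.107 ]
0.085 [0.103  0.1449 0.1519]
0.09 [0.1006 0.1415 0.15  ]
0.095 [0.0983 0.0998 0.1012]
0.1 [0.0962 0.0976 0.0991]
0.105 [0.094  0.0956 0.0972]
0.11 [0.0922 0.0937 0.0952]
```

View pics/w19.png

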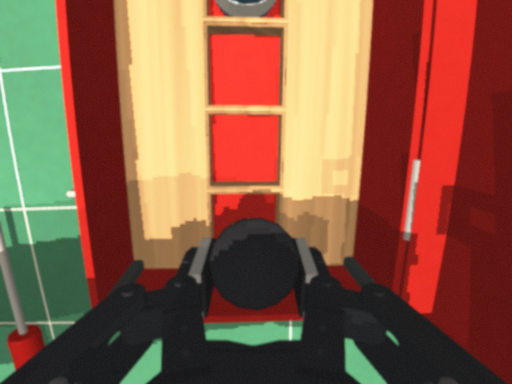

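send_rows --plan '[{"linear": [0,-0.02,0],"spin": 0,"fingers": 1}]'

```text
time_s: 23.2
tcp_pos: [0.5478, 0.0682, 0.0647]
orientation: [-3.043, 0.027, -0.088]
ft_force: [7.6, 81.0, -24.3]
width: 0.0391
```

```bash
cat >> h.py <<'E'
def prof(c,o,x0,ya,yb,zmin=.03):
    P=cloud(c,o); Q=P[(abs(P[...,0]-x0)<.004)&(P[...,2]>zmin)&(P[...,1]>ya)&(P[...,1]<yb)]
    for b in np.arange(ya,yb,.005):
        k=Q[(Q[:,1]>=b)&(Q[:,1]<b+.005)]
        if len(k)>3: print(round(b,3),np.round(np.percentile(k[:,2],[5,50,95]),4))
E
python3 -c "
from h import *
o=st([.548,.083,.058],-2);c=snap('wrist','w20.png')
prof(c,o,.546,.04,.13,.075)
"
```

```text
t 23.2 tcp [0.5478 0.0682 0.0647] jaw -1.19 tilt [0.059 0.096] F [  7.6  81.  -24.3] w 0.0391 q6 1.67
go [ 0.0002  0.0148 -0.0067]
spin units -0.16
0.06 [0.1071 0.108  0.109 ]
0.065 [0.107  0.108  0.1091]
0.07 [0.1074 0.1463 0.1527]
0.075 [0.1066 0.1075 0.1085]
0.08 [0.1065 0.1073 0.1085]
0.085 [0.1063 0.1072 0.1082]
0.09 [0.1061 0.107  0.108 ]
0.095 [0.089  0.1052 0.1077]
0.1 [0.0763 0.084  0.0901]
```

send_rows --plan '[{"linear": [0,0.008,0],"spin": 0,"fingers": 1},{"linear": [0,0.004,0],"spin": 0,"fingers": 1},{"linear": [0,0,0],"spin": 0,"fingers": 1}]'

```text
time_s: 23.55
tcp_pos: [0.5476, 0.0819, 0.0646]
orientation: [-3.036, 0.026, -0.088]
ft_force: [-0.4, -1.1, -1.1]
width: 0.0391
```

```bash
python3 -c "
from h import *
o=st([.548,.083,.058],-2);c=snap('wrist','w20.png')
prof(c,o,.546,.04,.13,.075);pockets(c,o)
"
```

```text
t 23.55 tcp [0.5476 0.0819 0.0646] jaw -1.15 tilt [0.058 0.103] F [-0.4 -1.1 -1.1] w 0.0391 q6 1.69
go [ 0.0004  0.0011 -0.0066]
spin units -0.17
0.05 [0.0786 0.0794 0.0801]
0.055 [0.0789 0.08   0.0808]
0.07 [0.1066 0.1071 0.1076]
0.075 [0.107  0.108  0.1089]
0.08 [0.1075 0.1464 0.1526]
0.085 [0.1069 0.1091 0.1503]
0.09 [0.1065 0.1076 0.1085]
0.095 [0.1066 0.1074 0.1084]
0.1 [0.1063 0.1073 0.1083]
0.105 [0.1062 0.1072 0.108 ]
0.11 [0.0791 0.0974 0.1074]
pocket [ 210   30   70   71 4768] [0.5489 0.1899] [0.0445 0.0467] 88.2 z 0.0059
pocket [ 211  110   68   68 4460] [0.5473 0.1374] [0.0466 0.0467] 88.2 z 0.0058
pocket [213 189  25  26 370] [0.5323 0.0965] [0.0187 0.0174] 88.2 z 0.0058
```

View pics/w20.png

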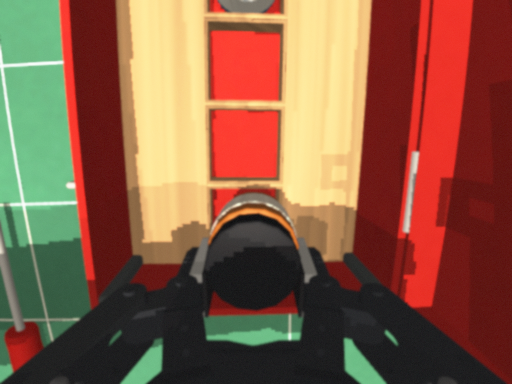

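```bash
python3 -c "
from h import *
o=st();c=snap('wrist')
P=cloud(c,o); hsv=cv2.cvtColor(c['color'],cv2.COLOR_BGR2HSV)
m=((hsv[...,2]<80)&(abs(P[...,2]-.1075)<.004)&(abs(P[...,0]-.546)<.0215)).astype(np.uint8)
Q=P[m>0]; print(len(Q),np.percentile(Q[:,0],[1,50,99]),np.percentile(Q[:,1],[1,50,99])); 
(cx,cy),r=cv2.minEnclosingCircle(Q[:,:2].astype(np.float32)); print(cx,cy,r)
A=np.c_[Q[:,:2]-Q[:,:2].mean(0),np.ones(len(Q))];print(np.linalg.lstsq(A,Q[:,2],rcond=None)[0])
"
```

```text
t 23.6 tcp [0.5476 0.0817 0.0645] jaw -1.17 tilt [0.058 0.103] F [-0.3 -1.3 -1.4] w 0.0397 q6 1.69
6988 [0.52780982 0.54664322 0.56656571] [0.07625028 0.09469027 0.11219282]
0.5484846830368042 0.08711819350719452 0.026483789086341858
[ 0.04857241 -0.02561821  0.10736876]
```

send_rows --plan '[{"linear": [-0.002,-0.003,-0.004],"spin": -0.1,"fingers": 1},{"linear": [-0.0015,-0.003,-0.004],"spin": 0,"fingers": 1},{"linear": [0,0,-0.004],"spin": 0,"fingers": 1},{"linear": [0,0,-0.002],"spin": 0,"fingers": 1},{"linear": [0,0,0],"spin": 0,"fingers": 1}]'

```text
time_s: 24.15
tcp_pos: [0.5433, 0.0727, 0.0486]
orientation: [-3.039, 0.046, -0.087]
ft_force: [-0.1, 0.0, -1.8]
width: 0.0392
```

```bash
cat >> h.py <<'E'
def held(c,o,dz=.043):
    zc=o['tcp_pos'][2]+dz
    P=cloud(c,o); hsv=cv2.cvtColor(c['color'],cv2.COLOR_BGR2HSV)
    m=(hsv[...,2]<80)&(abs(P[...,2]-zc)<.006)&(abs(P[...,0]-o['tcp_pos'][0])<.0215)
    Q=P[m]; A=np.c_[Q[:,:2]-Q[:,:2].mean(0),np.ones(len(Q))];s=np.linalg.lstsq(A,Q[:,2],rcond=None)[0]
    lo,hi=np.percentile(Q[:,:2],1,axis=0),np.percentile(Q[:,:2],99,axis=0); ctr=(lo+hi)/2
    bot_=np.r_[ctr,s[2]]-.058*np.r_[-s[:2],1]
    print('cap ctr',np.round(ctr,4),'size',np.round(hi-lo,4),'slope',np.round(s[:2],3),'z',round(s[2],4),'bottom',np.round(bot_,4))
E
python3 -c "
from h import *
o=st();c=snap('wrist','w21.png');held(c,o);pockets(c,o)
"
```

```text
t 24.15 tcp [0.5433 0.0727 0.0486] jaw -1.89 tilt [0.058 0.1  ] F [-0.1  0.  -1.8] w 0.0392 q6 1.69
cap ctr [0.5432 0.0842] size [0.0407 0.0383] slope [ 0.039 -0.013] z 0.0912 bottom [0.5454 0.0835 0.0332]
pocket [ 211    6   78   75 5561] [0.5488 0.19  ] [0.0433 0.0468] 88.3 z 0.0059
pocket [ 213   92   74   76 5331] [0.5472 0.1376] [0.0473 0.0467] 88.4 z 0.0058
pocket [ 215  178   70   30 1023] [0.5458 0.097 ] [0.0192 0.0459] 89.4 z 0.0058
```

View pics/w21.png

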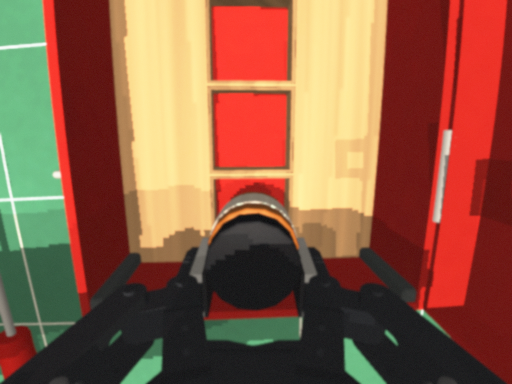

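send_rows --plan '[{"linear": [0.0005,0.002,0],"spin": 0,"fingers": 1},{"linear": [0,0,0],"spin": 0,"fingers": 1}]'

```text
time_s: 24.4
tcp_pos: [0.5441, 0.0749, 0.0488]
orientation: [-3.038, 0.046, -0.087]
ft_force: [-0.3, 0.3, -0.8]
width: 0.0396
```

```bash
python3 -c "
from h import *
o=st();c=snap('wrist');held(c,o)
"
```

```text
t 24.4 tcp [0.5441 0.0749 0.0488] jaw -1.89 tilt [0.059 0.101] F [-0.3  0.3 -0.8] w 0.0396 q6 1.69
cap ctr [0.544  0.0865] size [0.0406 0.0382] slope [ 0.037 -0.014] z 0.0915 bottom [0.5462 0.0857 0.0335]
```

send_rows --plan '[{"linear": [0,0,-0.004],"spin": 0,"fingers": 1},{"linear": [0,0,-0.004],"spin": 0,"fingers": 1},{"linear": [0,0,-0.004],"spin": 0,"fingers": 1},{"linear": [0,0,-0.002],"spin": 0,"fingers": 1},{"linear": [0,0,0],"spin": 0,"fingers": 1}]'

```text
time_s: 24.95
tcp_pos: [0.5443, 0.0755, 0.0338]
orientation: [-3.038, 0.045, -0.088]
ft_force: [0.9, 0.8, -0.4]
width: 0.0393
```

```bash
python3 -c "
from h import *
o=st();c=snap('wrist');held(c,o)
"
```

```text
t 24.95 tcp [0.5443 0.0755 0.0338] jaw -1.85 tilt [0.059 0.101] F [ 0.9  0.8 -0.4] w 0.0393 q6 1.69
cap ctr [0.5444 0.0866] size [0.0403 0.0392] slope [ 0.036 -0.012] z 0.0764 bottom [0.5464 0.0859 0.0184]
```

send_rows --plan '[{"linear": [0,0,-0.003],"spin": 0,"fingers": 1},{"linear": [0,0,-0.002],"spin": 0,"fingers": 1},{"linear": [0,0,-0.001],"spin": 0,"fingers": 1},{"linear": [0,0,0],"spin": 0,"fingers": 1}]'

```text
time_s: 25.4
tcp_pos: [0.5447, 0.0761, 0.0279]
orientation: [-3.036, 0.044, -0.089]
ft_force: [0.9, 1.0, -1.0]
width: 0.0395
```

```bash
python3 -c "
from h import *
o=st();c=snap('wrist');held(c,o)
"
```

```text
t 25.4 tcp [0.5447 0.0761 0.0279] jaw -1.84 tilt [0.06  0.103] F [ 0.9  1.  -1. ] w 0.0395 q6 1.69
cap ctr [0.5446 0.0871] size [0.0406 0.0393] slope [ 0.038 -0.01 ] z 0.0706 bottom [0.5469 0.0865 0.0126]
```

Jar is 6 mm above the floor and vertical, inside the pocket. One more small step down, then release and rise slowly.

send_rows --plan '[{"linear": [0,0,-0.003],"spin": 0,"fingers": 1},{"linear": [0,0,0],"spin": 0,"fingers": 0},{"linear": [0,0,0],"spin": 0,"fingers": -0.2},{"linear": [0,0,0],"spin": 0,"fingers": -0.4},{"linear": [0,0,0.01],"spin": 0,"fingers": -0.4},{"linear": [0,0,0.015],"spin": 0,"fingers": -0.4},{"linear": [0,0,0.02],"spin": 0,"fingers": -0.4},{"linear": [0,0,0.025],"spin": 0,"fingers": -0.4},{"linear": [0,0,0.025],"spin": 0,"fingers": -0.4},{"linear": [0,-0.02,0.02],"spin": 0,"fingers": -0.4},{"linear": [0,-0.03,0],"spin": 0,"fingers": -0.4}]'

```text
time_s: 26.55
tcp_pos: [0.5439, 0.0251, 0.1483]
orientation: [-3.041, 0.038, -0.091]
ft_force: [-0.8, -1.4, -0.3]
width: 0.0598
```

```bash
python3 -c "
from h import *
o=st();c=snap('wrist','w22.png');caps(c,o,.064);prof(c,o,.546,.05,.12,.03)
"
```

```text
t 26.55 tcp [0.5439 0.0251 0.1483] jaw -1.59 tilt [0.061 0.098] F [-0.8 -1.4 -0.3] w 0.0598 q6 1.59
cap [150 162  11  11  90] ctr [0.4749 0.0632] r 0.0047 z 0.0639
cap [326 162  12  10  89] ctr [0.6162 0.0616] r 0.0041 z 0.0641
0.05 [0.0786 0.0799 0.0805]
0.055 [0.0361 0.0682 0.0804]
0.065 [0.0628 0.0637 0.0646]
0.07 [0.0629 0.0638 0.065 ]
0.075 [0.0627 0.0639 0.0652]
0.08 [0.0628 0.0639 0.0649]
0.085 [0.0625 0.064  0.0648]
0.09 [0.0627 0.0638 0.0649]
0.095 [0.0627 0.0638 0.0648]
0.1 [0.0625 0.0637 0.0649]
0.105 [0.0461 0.0621 0.0635]
```

View pics/w22.png

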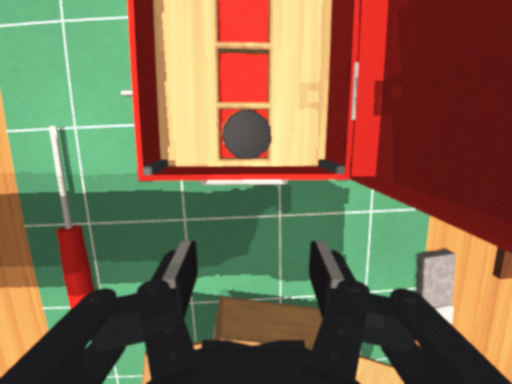

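send_rows --plan '[{"linear": [-0.02,-0.005,0],"spin": 0,"fingers": 1},{"linear": [-0.02,-0.005,-0.01],"spin": 0,"fingers": 1},{"linear": [-0.01,0,-0.015],"spin": 0,"fingers": 1},{"linear": [0,0,-0.02],"spin": 0,"fingers": 1},{"linear": [0,0,-0.02],"spin": 0,"fingers": 1},{"linear": [0,0,-0.015],"spin": 0,"fingers": 1},{"linear": [0,0,-0.005],"spin": 0,"fingers": 1},{"linear": [0,0,0],"spin": 0,"fingers": 1}]'

```text
time_s: 27.4
tcp_pos: [0.4915, 0.006, 0.0643]
orientation: [-3.05, 0.052, -0.096]
ft_force: [0.6, -0.3, -0.1]
width: 0.0
```

```bash
python3 -c "
from h import *
o=st([.489,.04,.045]);c=snap('wrist','w23.png')
"
```

```text
t 27.4 tcp [0.4915 0.006  0.0643] jaw -2.11 tilt [0.064 0.089] F [ 0.6 -0.3 -0.1] w 0.0 q6 1.56
go [-0.0025  0.034  -0.0193]
```

View pics/w23.png

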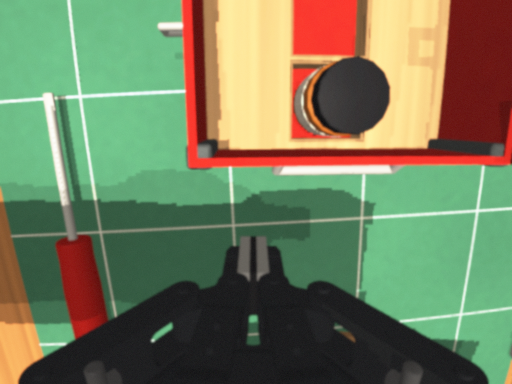

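send_rows --plan '[{"linear": [-0.003,0.005,-0.01],"spin": 0,"fingers": 1},{"linear": [-0.003,0.01,-0.008],"spin": 0,"fingers": 1},{"linear": [0,0.01,0],"spin": 0,"fingers": 1},{"linear": [0,0.006,0],"spin": 0,"fingers": 1},{"linear": [0,0.004,0],"spin": 0,"fingers": 1},{"linear": [0,0.004,0],"spin": 0,"fingers": 1}]'

```text
time_s: 28.05
tcp_pos: [0.4865, 0.0447, 0.0475]
orientation: [-3.06, 0.054, -0.103]
ft_force: [-1.9, -27.5, 5.6]
width: 0.0
```

```bash
python3 -c "
from h import *
o=st([.489,.04,.045])
"
```

```text
t 28.05 tcp [0.4865 0.0447 0.0475] jaw -2.17 tilt [0.068 0.078] F [ -1.9 -27.5   5.6] w 0.0 q6 1.66
go [ 0.0025 -0.0047 -0.0025]
```

send_rows --plan '[{"linear": [0,0.004,0],"spin": 0,"fingers": 1},{"linear": [0,0.004,0],"spin": 0,"fingers": 1},{"linear": [0,0.004,0],"spin": 0,"fingers": 1},{"linear": [0,0.004,0],"spin": 0,"fingers": 1},{"linear": [0,0.004,0],"spin": 0,"fingers": 1}]'

```text
time_s: 28.55
tcp_pos: [0.4863, 0.0442, 0.0481]
orientation: [-3.116, 0.076, -0.108]
ft_force: [-0.7, -17.6, 0.8]
width: 0.0001
```

```bash
python3 -c "
from h import *
o=st([.489,.04,.045])
"
```

```text
t 28.55 tcp [0.4863 0.0442 0.0481] jaw -2.84 tilt [0.07  0.021] F [ -0.7 -17.6   0.8] w 0.0001 q6 1.7
go [ 0.0027 -0.0042 -0.0031]
```

send_rows --plan '[{"linear": [0,0.004,0],"spin": 0,"fingers": 1},{"linear": [0,0.003,0],"spin": 0,"fingers": 1},{"linear": [0,-0.012,0],"spin": 0,"fingers": 1},{"linear": [-0.02,-0.006,0],"spin": 0.1,"fingers": 1},{"linear": [-0.03,0,0],"spin": 0,"fingers": 1},{"linear": [-0.02,0.01,0],"spin": 0,"fingers": 1},{"linear": [0,0.02,0],"spin": 0,"fingers": 1},{"linear": [0,0.015,0],"spin": 0,"fingers": 1},{"linear": [0,0,0],"spin": 0,"fingers": 1}]'

```text
time_s: 29.45
tcp_pos: [0.4155, 0.0707, 0.0502]
orientation: [-3.131, 0.071, -0.117]
ft_force: [0.1, -0.2, -0.4]
width: 0.0001
```

```bash
python3 -c "
from h import *
o=st([.445,.08,.048]);c=snap('wrist','w24.png')
"
```

```text
t 29.45 tcp [0.4155 0.0707 0.0502] jaw -2.63 tilt [0.075 0.006] F [ 0.1 -0.2 -0.4] w 0.0001 q6 1.79
go [ 0.0295  0.0093 -0.0022]
```

View pics/w24.png

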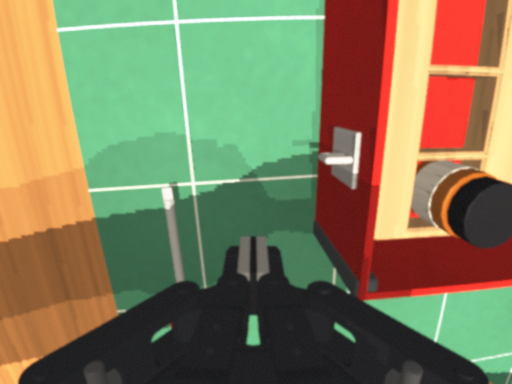

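send_rows --plan '[{"linear": [0.01,0.009,0],"spin": 0,"fingers": 1},{"linear": [0.01,0,0],"spin": 0,"fingers": 1},{"linear": [0.006,0,0],"spin": 0,"fingers": 1},{"linear": [0.004,0,0],"spin": 0,"fingers": 1},{"linear": [0.004,0,0],"spin": 0,"fingers": 1},{"linear": [0.004,0,0],"spin": 0,"fingers": 1}]'

```text
time_s: 30.1
tcp_pos: [0.4516, 0.0783, 0.0488]
orientation: [-3.131, 0.073, -0.097]
ft_force: [-21.6, 0.9, 15.1]
width: 0.0002
```

```bash
python3 -c "
from h import *
o=st([.445,.08,.048])
"
```

```text
t 30.1 tcp [0.4516 0.0783 0.0488] jaw -2.71 tilt [0.062 0.007] F [-21.6   0.9  15.1] w 0.0002 q6 1.79
go [-0.0066  0.0017 -0.0008]
```

send_rows --plan '[{"linear": [0.004,0,0],"spin": 0,"fingers": 1},{"linear": [0.004,0,0],"spin": 0,"fingers": 1},{"linear": [0.004,0,0],"spin": 0,"fingers": 1},{"linear": [0.004,0,0],"spin": 0,"fingers": 1}]'

```text
time_s: 30.5
tcp_pos: [0.4508, 0.0775, 0.0446]
orientation: [-3.13, 0.072, -0.043]
ft_force: [-14.2, 1.8, 9.7]
width: -0.0003
```

```bash
python3 -c "
from h import *
o=st([.445,.08,.048])
"
```

```text
t 30.5 tcp [0.4508 0.0775 0.0446] jaw -2.65 tilt [0.027 0.01 ] F [-14.2   1.8   9.7] w -0.0003 q6 1.78
go [-0.0058  0.0025  0.0034]
```

send_rows --plan '[{"linear": [0.004,0,0],"spin": 0,"fingers": 1},{"linear": [0.004,0,0],"spin": 0,"fingers": 1},{"linear": [-0.015,0,0],"spin": 0,"fingers": 1},{"linear": [-0.01,0,0.02],"spin": 0,"fingers": -0.4},{"linear": [0,-0.01,0.04],"spin": 0,"fingers": -0.4},{"linear": [0,-0.03,0.04],"spin": -0.3,"fingers": -0.4},{"linear": [0.02,-0.04,0.03],"spin": -0.4,"fingers": -0.4},{"linear": [0.03,-0.04,0],"spin": -0.4,"fingers": -0.4},{"linear": [0.03,-0.04,0],"spin": -0.4,"fingers": -0.4},{"linear": [0.03,-0.03,0],"spin": -0.4,"fingers": -0.4},{"linear": [0.01,-0.01,0],"spin": 0,"fingers": -0.4},{"linear": [0,0,0],"spin": 0,"fingers": -0.4}]'

```text
time_s: 31.7
tcp_pos: [0.5434, -0.1306, 0.1745]
orientation: [-3.114, 0.341, -0.011]
ft_force: [0.6, 0.6, -0.2]
width: 0.0599
```

```bash
python3 -c "
from h import *
o=st([.569,-.131,.15],-12.2);c=snap('wrist','w25.png');caps(c,o)
"
```

```text
t 31.7 tcp [ 0.5434 -0.1306  0.1745] jaw -12.51 tilt [0.008 0.008] F [ 0.6  0.6 -0.2] w 0.0599 q6 1.55
go [ 0.0256 -0.0004 -0.0245]
spin units 0.06
cap [ 260  167   41   40 1268] ctr [ 0.5699 -0.1318] r 0.0191 z 0.0617
```

View pics/w25.png

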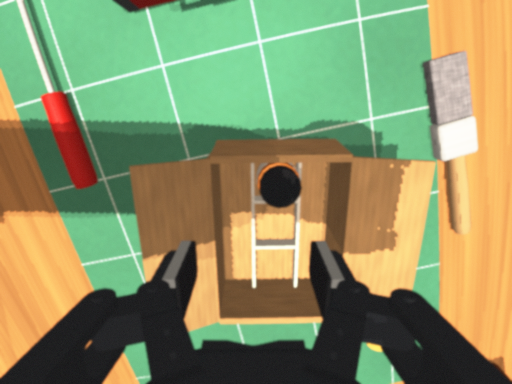

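send_rows --plan '[{"linear": [0.01,0,-0.01],"spin": 0.06,"fingers": -0.4},{"linear": [0.01,0,-0.015],"spin": 0,"fingers": -0.4},{"linear": [0.003,-0.001,-0.015],"spin": 0,"fingers": -0.4},{"linear": [0,0,-0.015],"spin": 0,"fingers": -0.4},{"linear": [0,0,-0.015],"spin": 0,"fingers": -0.4},{"linear": [0,0,-0.005],"spin": 0,"fingers": -0.4},{"linear": [0,0,0],"spin": 0,"fingers": -0.4}]'

```text
time_s: 32.45
tcp_pos: [0.5654, -0.1245, 0.0905]
orientation: [-3.114, 0.319, -0.003]
ft_force: [-0.6, 0.3, -0.5]
width: 0.06
```

```bash
python3 -c "
from h import *
o=st([.57,-.132,.026],-12.2);c=snap('wrist','w26.png');caps(c,o)
"
```

```text
t 32.45 tcp [ 0.5654 -0.1245  0.0905] jaw -11.7 tilt [0.003 0.011] F [-0.6  0.3 -0.5] w 0.06 q6 1.55
go [ 0.0046 -0.0075 -0.0645]
spin units -0.1
cap [ 233  211   57   54 2476] ctr [ 0.5703 -0.1306] r 0.02 z 0.0617
```

send_rows --plan '[{"linear": [0.003,-0.004,-0.005],"spin": -0.1,"fingers": -0.4},{"linear": [0.002,-0.003,-0.005],"spin": 0,"fingers": -0.4},{"linear": [0,0,-0.01],"spin": 0,"fingers": -0.4},{"linear": [0,0,-0.01],"spin": 0,"fingers": -0.4},{"linear": [0,0,-0.01],"spin": 0,"fingers": -0.4},{"linear": [0,0,-0.005],"spin": 0,"fingers": -0.4},{"linear": [0,0,0],"spin": 0,"fingers": -0.4}]'

```text
time_s: 33.2
tcp_pos: [0.5718, -0.1322, 0.0434]
orientation: [-3.113, 0.334, -0.008]
ft_force: [0.0, -0.5, -0.2]
width: 0.0598
```

```bash
python3 -c "
from h import *
o=st([.570,-.131,.026],-12.2);c=snap('wrist','w26.png');caps(c,o)
"
```

```text
t 33.2 tcp [ 0.5718 -0.1322  0.0434] jaw -12.24 tilt [0.006 0.01 ] F [ 0.  -0.5 -0.2] w 0.0598 q6 1.55
go [-0.0018  0.0012 -0.0174]
spin units 0.01
cap [ 211  236   75   68 4195] ctr [ 0.5714 -0.1308] r 0.0203 z 0.0616
cap [183 242  14  55 470] ctr [ 0.5433 -0.1255] r 0.0155 z 0.0637
cap [310 242  13  52 456] ctr [ 0.6028 -0.1376] r 0.0146 z 0.0636
cap [157 251  18  21 172] ctr [ 0.5329 -0.1181] r 0.0071 z 0.0657
cap [332 251  17  20 164] ctr [ 0.6154 -0.1358] r 0.0068 z 0.0655
```

send_rows --plan '[{"linear": [-0.001,0.001,-0.006],"spin": 0,"fingers": -0.4},{"linear": [0,0,-0.006],"spin": 0,"fingers": -0.4},{"linear": [0,0,-0.003],"spin": 0,"fingers": -0.4},{"linear": [0,0,0],"spin": 0,"fingers": 0.1},{"linear": [0,0,0],"spin": 0,"fingers": 1},{"linear": [0,0,0],"spin": 0,"fingers": 1},{"linear": [0,0,0],"spin": 0,"fingers": 1}]'

```text
time_s: 33.95
tcp_pos: [0.5708, -0.1311, 0.029]
orientation: [-3.113, 0.334, -0.01]
ft_force: [-0.5, 0.2, -0.6]
width: 0.0401
```

```bash
python3 -c "
from h import *
o=st([.570,-.131,.026],-12.2);c=snap('wrist','w27.png');held(c,o,.036)
"
```

```text
t 33.95 tcp [ 0.5708 -0.1311  0.029 ] jaw -12.23 tilt [0.007 0.01 ] F [-0.5  0.2 -0.6] w 0.0401 q6 1.55
go [-0.0008  0.0001 -0.003 ]
spin units 0.01
cap ctr [ 0.5712 -0.1327] size [0.0409 0.0346] slope [-0.03   0.004] z 0.0622 bottom [ 0.5694 -0.1324  0.0042]
```

View pics/w27.png

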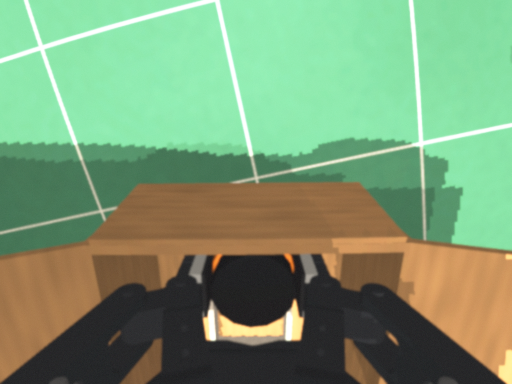

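send_rows --plan '[{"linear": [0,0,0.02],"spin": 0,"fingers": 1},{"linear": [0,0,0.03],"spin": 0,"fingers": 1},{"linear": [0,0,0.03],"spin": 0,"fingers": 1},{"linear": [0,0,0.03],"spin": 0,"fingers": 1},{"linear": [0,0,0.02],"spin": 0,"fingers": 1},{"linear": [-0.004,0.03,0],"spin": 0.4,"fingers": 1},{"linear": [-0.004,0.03,0],"spin": 0.4,"fingers": 1},{"linear": [-0.004,0.03,0],"spin": 0.4,"fingers": 1},{"linear": [-0.004,0.03,0],"spin": 0.4,"fingers": 1},{"linear": [-0.004,0.03,0],"spin": 0.4,"fingers": 1}]'

```text
time_s: 35.0
tcp_pos: [0.5508, 0.0201, 0.1637]
orientation: [-3.13, 0.062, -0.013]
ft_force: [0.6, -1.0, -0.5]
width: 0.0398
```

```bash
python3 -c "
from h import *
o=st([.547,.1375,.16],-2)"
```

```text
t 35.0 tcp [0.5508 0.0201 0.1637] jaw -2.29 tilt [0.008 0.01 ] F [ 0.6 -1.  -0.5] w 0.0398 q6 1.64
go [-0.0038  0.1174 -0.0037]
spin units 0.06
```

send_rows --plan '[{"linear": [-0.001,0.025,0],"spin": 0,"fingers": 1},{"linear": [-0.001,0.025,0],"spin": 0,"fingers": 1},{"linear": [-0.001,0.025,0],"spin": 0,"fingers": 1},{"linear": [0,0.02,0],"spin": 0,"fingers": 1},{"linear": [0,0.01,0],"spin": 0,"fingers": 1},{"linear": [0,0,0],"spin": 0,"fingers": 1}]'

```text
time_s: 35.6
tcp_pos: [0.5473, 0.1329, 0.164]
orientation: [-3.13, 0.053, -0.016]
ft_force: [0.2, 0.3, -0.1]
width: 0.0398
```

```bash
python3 -c "
from h import *
o=st([.547,.1375,.16],-2);c=snap('wrist','w28.png');held(c,o,.034)"
```

```text
t 35.6 tcp [0.5473 0.1329 0.164 ] jaw -1.95 tilt [0.01  0.011] F [ 0.2  0.3 -0.1] w 0.0398 q6 1.84
go [-0.0003  0.0046 -0.004 ]
spin units -0.01
cap ctr [0.5478 0.1313] size [0.0413 0.0354] slope [-0.018 -0.02 ] z 0.197 bottom [0.5468 0.1301 0.139 ]
```

View pics/w28.png

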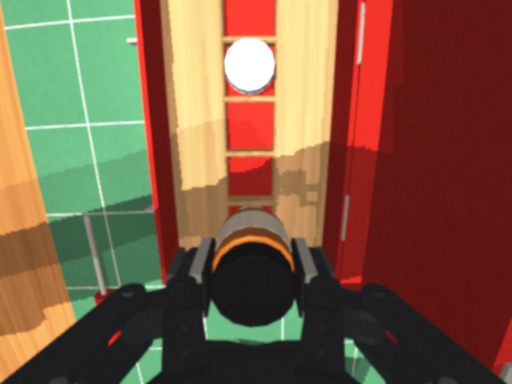

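send_rows --plan '[{"linear": [0,0.0045,-0.008],"spin": 0,"fingers": 1},{"linear": [0,0,-0.012],"spin": 0,"fingers": 1},{"linear": [0,0,-0.012],"spin": 0,"fingers": 1},{"linear": [0,0,-0.012],"spin": 0,"fingers": 1},{"linear": [0,0,-0.012],"spin": 0,"fingers": 1},{"linear": [0,0,-0.012],"spin": 0,"fingers": 1},{"linear": [0,0,-0.01],"spin": 0,"fingers": 1},{"linear": [0,0,-0.006],"spin": 0,"fingers": 1},{"linear": [0,0,-0.003],"spin": 0,"fingers": 1},{"linear": [0,0,0],"spin": 0,"fingers": 1}]'

```text
time_s: 36.65
tcp_pos: [0.5459, 0.1329, 0.0669]
orientation: [-3.132, 0.062, -0.01]
ft_force: [0.3, 0.1, -1.4]
width: 0.0397
```

```bash
python3 -c "
from h import *
o=st([.5472,.1374,.056],-2);c=snap('wrist','w29.png');held(c,o,.034);pockets(c,o)"
```

```text
t 36.65 tcp [0.5459 0.1329 0.0669] jaw -2.27 tilt [0.007 0.009] F [ 0.3  0.1 -1.4] w 0.0397 q6 1.85
go [ 0.0013  0.0045 -0.0109]
spin units 0.05
cap ctr [0.5466 0.1311] size [0.0413 0.0357] slope [-0.024 -0.024] z 0.0999 bottom [0.5452 0.1298 0.0419]
pocket [ 217  102   70   68 4497] [0.5489 0.1882] [0.0458 0.0468] 87.8 z 0.0057
pocket [221 183  32  16 382] [0.5365 0.1498] [0.0114 0.0225] 87.7 z 0.0057
```

View pics/w29.png

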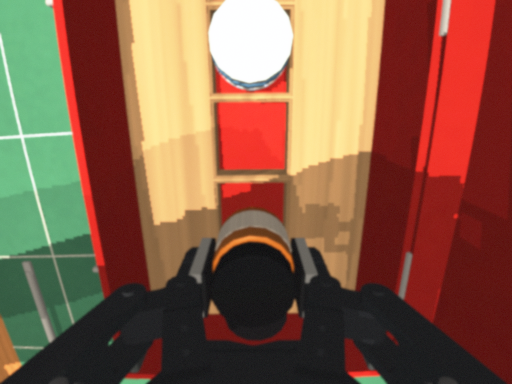

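send_rows --plan '[{"linear": [0.001,0.0045,0],"spin": 0,"fingers": 1},{"linear": [0,0,-0.004],"spin": 0,"fingers": 1},{"linear": [0,0,-0.005],"spin": 0,"fingers": 1},{"linear": [0,0,-0.002],"spin": 0,"fingers": 1},{"linear": [0,0,0],"spin": 0,"fingers": 1}]'

```text
time_s: 37.2
tcp_pos: [0.5485, 0.1384, 0.0572]
orientation: [-3.131, 0.061, -0.016]
ft_force: [-0.7, -0.5, -0.1]
width: 0.0398
```

```bash
python3 -c "
from h import *
o=st([.5472,.1374,.056],-2);c=snap('wrist');held(c,o,.034)"
```

```text
t 37.2 tcp [0.5485 0.1384 0.0572] jaw -2.24 tilt [0.01 0.01] F [-0.7 -0.5 -0.1] w 0.0398 q6 1.85
go [-0.0013 -0.001  -0.0012]
spin units 0.05
cap ctr [0.5491 0.1367] size [0.0413 0.0358] slope [-0.019 -0.023] z 0.0902 bottom [0.548  0.1354 0.0322]
```

send_rows --plan '[{"linear": [-0.001,-0.001,-0.003],"spin": 0,"fingers": 1},{"linear": [0,0,-0.004],"spin": 0,"fingers": 1},{"linear": [0,0,-0.004],"spin": 0,"fingers": 1},{"linear": [0,0,-0.002],"spin": 0,"fingers": 1},{"linear": [0,0,0],"spin": 0,"fingers": 1}]'

```text
time_s: 37.75
tcp_pos: [0.5478, 0.1388, 0.0462]
orientation: [-3.127, 0.06, -0.019]
ft_force: [0.1, -0.8, -1.2]
width: 0.0396
```

```bash
python3 -c "
from h import *
o=st([.5472,.1374,.031],-2);c=snap('wrist');held(c,o,.034)"
```

```text
t 37.75 tcp [0.5478 0.1388 0.0462] jaw -2.22 tilt [0.013 0.014] F [ 0.1 -0.8 -1.2] w 0.0396 q6 1.85
go [-0.0006 -0.0014 -0.0152]
spin units 0.04
cap ctr [0.5483 0.1369] size [0.0414 0.036 ] slope [-0.014 -0.019] z 0.0792 bottom [0.5474 0.1358 0.0212]
```

send_rows --plan '[{"linear": [-0.0003,0.001,-0.003],"spin": 0,"fingers": 1},{"linear": [0,0,-0.004],"spin": 0,"fingers": 1},{"linear": [0,0,-0.002],"spin": 0,"fingers": 1},{"linear": [0,0,0],"spin": 0,"fingers": 1}]'

```text
time_s: 38.2
tcp_pos: [0.5474, 0.1395, 0.0355]
orientation: [-3.127, 0.061, -0.018]
ft_force: [-0.6, 0.3, -0.6]
width: 0.0398
```

```bash
python3 -c "
from h import *
o=st([.5472,.1374,.031],-2);c=snap('wrist','w30.png');held(c,o,.034)"
```

```text
t 38.2 tcp [0.5474 0.1395 0.0355] jaw -2.24 tilt [0.012 0.013] F [-0.6  0.3 -0.6] w 0.0398 q6 1.85
go [-0.0002 -0.0021 -0.0045]
spin units 0.05
cap ctr [0.5478 0.1373] size [0.0417 0.0365] slope [-0.018 -0.009] z 0.0685 bottom [0.5467 0.1368 0.0105]
```

View pics/w30.png

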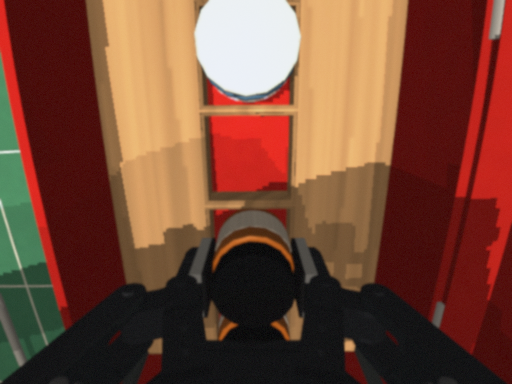

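Jar upright in pocket, bottom at about 10 mm. I lower the last 4 mm and release.

send_rows --plan '[{"linear": [0,0,-0.003],"spin": 0,"fingers": 1},{"linear": [0,0,-0.001],"spin": 0,"fingers": 1},{"linear": [0,0,0],"spin": 0,"fingers": 0},{"linear": [0,0,0],"spin": 0,"fingers": -0.2},{"linear": [0,0,0],"spin": 0,"fingers": -0.4},{"linear": [0,0,0.01],"spin": 0,"fingers": -0.4},{"linear": [0,0,0.015],"spin": 0,"fingers": -0.4},{"linear": [0,0,0.02],"spin": 0,"fingers": -0.4},{"linear": [0,0,0.025],"spin": 0,"fingers": -0.4},{"linear": [0,0,0.025],"spin": 0,"fingers": -0.4},{"linear": [0,-0.02,0.02],"spin": 0,"fingers": -0.4},{"linear": [0,-0.04,0.02],"spin": 0,"fingers": -0.4}]'

```text
time_s: 39.45
tcp_pos: [0.5462, 0.0813, 0.1736]
orientation: [-3.127, 0.052, -0.017]
ft_force: [0.8, -0.8, -0.5]
width: 0.06
```

```bash
python3 -c "
from h import *
o=st([.504,-.406,.2]);c=snap('wrist','w31.png');caps(c,o,.064);prof(c,o,.547,.06,.17,.03);c=snap('top');caps(c,None,.06,.02)
"
```

```text
t 39.45 tcp [0.5462 0.0813 0.1736] jaw -1.89 tilt [0.011 0.014] F [ 0.8 -0.8 -0.5] w 0.06 q6 1.74
go [-0.0422 -0.4873  0.0264]
cap [231 130  35  21 543] ctr [0.5462 0.1295] r 0.0158 z 0.0637
cap [ 230  165   42   42 1343] ctr [0.5469 0.0876] r 0.0195 z 0.0637
cap [321 207  12  11  95] ctr [0.6163 0.0608] r 0.006 z 0.0641
cap [165 208  13  12 106] ctr [0.4727 0.065 ] r 0.0069 z 0.0645
0.065 [0.063  0.0635 0.0642]
0.07 [0.0624 0.0637 0.0647]
0.075 [0.0625 0.0636 0.0642]
0.08 [0.0624 0.0636 0.0649]
0.085 [0.063  0.0644 0.2572]
0.09 [0.2477 0.2557 0.2612]
0.095 [0.0628 0.0637 0.0646]
0.1 [0.0628 0.0637 0.0647]
0.105 [0.0337 0.0471 0.0622]
0.115 [0.0628 0.0636 0.0643]
0.12 [0.0628 0.0638 0.0647]
0.125 [0.0625 0.0636 0.0647]
0.13 [0.0626 0.0635 0.0645]
0.135 [0.0629 0.0636 0.0646]
0.14 [0.0628 0.0637 0.0649]
0.145 [0.0626 0.064  0.0649]
0.15 [0.0628 0.0636 0.0645]
0.155 [0.0362 0.0475 0.0641]
cap [ 79 138  11  14  75] ctr [0.7327 0.6014] r 0.0271 z 0.0618
cap [369 213  11  10  92] ctr [ 0.5057 -0.4057] r 0.0192 z 0.0564
```

View pics/w31.png

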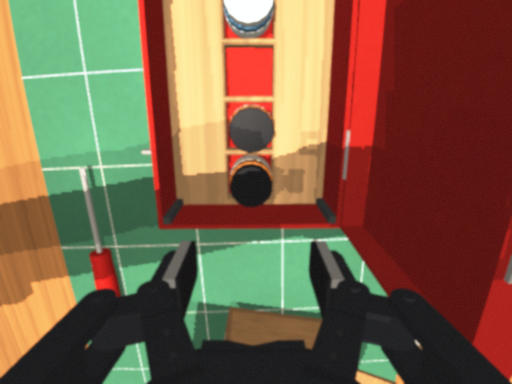

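send_rows --plan '[{"linear": [0,-0.03,0.01],"spin": 0,"fingers": -0.5},{"linear": [0,-0.045,0],"spin": 0,"fingers": -0.5},{"linear": [0,-0.045,0],"spin": -0.5,"fingers": -0.5},{"linear": [-0.005,-0.045,0],"spin": -0.5,"fingers": -0.5},{"linear": [-0.005,-0.045,0],"spin": -0.5,"fingers": -0.5},{"linear": [-0.005,-0.045,0],"spin": -0.5,"fingers": -0.5},{"linear": [-0.005,-0.045,0],"spin": -0.5,"fingers": -0.5},{"linear": [-0.005,-0.045,0],"spin": 0,"fingers": -0.5},{"linear": [-0.005,-0.045,0],"spin": 0,"fingers": -0.5},{"linear": [0,-0.03,0],"spin": 0,"fingers": -0.5},{"linear": [0,-0.01,0],"spin": 0,"fingers": -0.5},{"linear": [0,0,0],"spin": 0,"fingers": -0.5}]'

```text
time_s: 40.75
tcp_pos: [0.5161, -0.3644, 0.1903]
orientation: [-3.1, 0.414, -0.039]
ft_force: [-0.8, 0.3, -0.2]
width: 0.0641
```

```bash
python3 -c "
from h import *
o=st([.505,-.406,.15]);c=snap('wrist','w32.png');caps(c,o,.058)
"
```

```text
t 40.75 tcp [ 0.5161 -0.3644  0.1903] jaw -15.21 tilt [0.027 0.011] F [-0.8  0.3 -0.2] w 0.0641 q6 1.21
go [-0.0111 -0.0416 -0.0403]
cap [235 211  35  35 966] ctr [ 0.5079 -0.4079] r 0.0195 z 0.0576
```

View pics/w32.png

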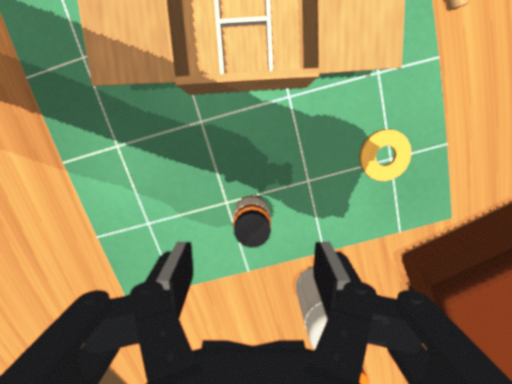

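```bash
python3 -c "
from h import *
c=snap('top');P=cloud(c)
m=(P[...,0]>.4)&(P[...,0]<.7)&(P[...,1]<-.45)&(P[...,1]>-.65)&(P[...,2]>.05)
Q=P[m];print(len(Q),Q.min(0),Q.max(0),np.median(Q,0))
o=bot.get_obs();c=snap('wrist');P=cloud(c,o)
m=(P[...,0]>.4)&(P[...,0]<.7)&(P[...,1]<-.45)&(P[...,1]>-.65)&(P[...,2]>.03)&(P[...,2]<.16)
Q=P[m];print(len(Q),Q.min(0),Q.max(0),np.median(Q,0))
"
```

```text
81 [ 0.67618232 -0.64972605  0.05023786] [ 0.69998627 -0.50862914  0.10673907] [ 0.6907954  -0.51696882  0.09477911]
3406 [ 0.53431502 -0.57049499  0.03004921] [ 0.69999562 -0.50466966  0.15063571] [ 0.67853296 -0.51694593  0.08165484]
```

send_rows --plan '[{"linear": [-0.004,-0.018,-0.01],"spin": 0,"fingers": -0.5},{"linear": [-0.004,-0.018,-0.015],"spin": 0,"fingers": -0.5},{"linear": [0,-0.004,-0.015],"spin": 0,"fingers": -0.5},{"linear": [0,0,-0.02],"spin": 0,"fingers": -0.5},{"linear": [0,0,-0.02],"spin": 0,"fingers": -0.5},{"linear": [0,0,-0.015],"spin": 0,"fingers": -0.5},{"linear": [0,0,-0.005],"spin": 0,"fingers": -0.5},{"linear": [0,0,0],"spin": 0,"fingers": -0.5}]'

```text
time_s: 41.7
tcp_pos: [0.5063, -0.4028, 0.0812]
orientation: [-3.1, 0.4, -0.035]
ft_force: [-0.4, -0.2, -0.1]
width: 0.0638
```

```bash
python3 -c "
from h import *
o=st([.508,-.408,.025]);c=snap('wrist','w33.png');caps(c,o,.058)
"
```

```text
t 41.7 tcp [ 0.5063 -0.4028  0.0812] jaw -14.71 tilt [0.024 0.013] F [-0.4 -0.2 -0.1] w 0.0638 q6 1.14
go [ 0.0017 -0.0052 -0.0562]
cap [ 226  211   58   59 2702] ctr [ 0.508  -0.4081] r 0.0204 z 0.0576
cap [501 348  11  18 124] ctr [ 0.6747 -0.563 ] r 0.0106 z 0.0502
```

View pics/w33.png

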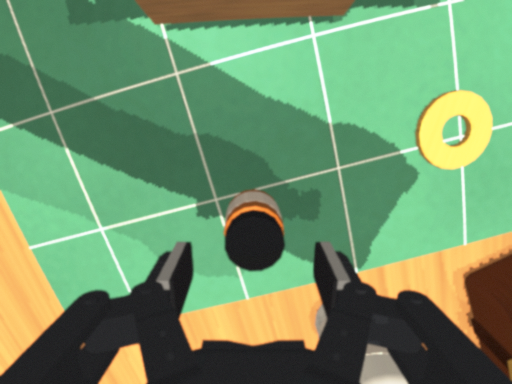

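send_rows --plan '[{"linear": [0.001,-0.004,-0.008],"spin": 0,"fingers": -0.5},{"linear": [0.0005,-0.001,-0.012],"spin": 0,"fingers": -0.5},{"linear": [0,0,-0.012],"spin": 0,"fingers": -0.5},{"linear": [0,0,-0.01],"spin": 0,"fingers": -0.5},{"linear": [0,0,-0.006],"spin": 0,"fingers": -0.5},{"linear": [0,0,-0.002],"spin": 0,"fingers": -0.5},{"linear": [0,0,0],"spin": 0,"fingers": -0.5}]'

```text
time_s: 42.45
tcp_pos: [0.5088, -0.4091, 0.0288]
orientation: [-3.102, 0.4, -0.039]
ft_force: [0.4, -0.1, 1.0]
width: 0.0641
```

```bash
python3 -c "
from h import *
o=st([.508,-.408,.025]);c=snap('wrist','w34.png')
"
```

```text
t 42.45 tcp [ 0.5088 -0.4091  0.0288] jaw -14.69 tilt [0.027 0.011] F [ 0.4 -0.1  1. ] w 0.0641 q6 1.14
go [-0.0008  0.0011 -0.0038]
```

View pics/w34.png

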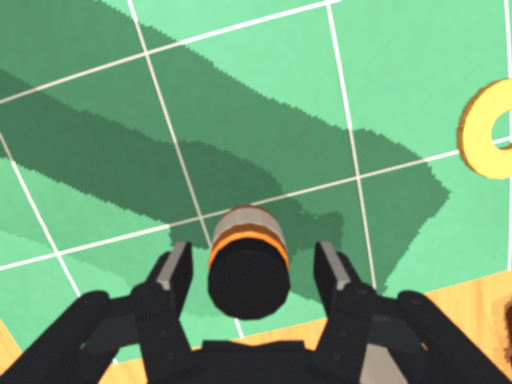

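send_rows --plan '[{"linear": [-0.001,0.001,-0.004],"spin": 0,"fingers": -0.5},{"linear": [0,0,-0.001],"spin": 0,"fingers": 0},{"linear": [0,0,0],"spin": 0,"fingers": 1},{"linear": [0,0,0],"spin": 0,"fingers": 1},{"linear": [0,0,0],"spin": 0,"fingers": 1}]'

```text
time_s: 43.0
tcp_pos: [0.5087, -0.4086, 0.0257]
orientation: [-3.104, 0.399, -0.044]
ft_force: [0.8, 1.4, -1.5]
width: 0.04
```

```bash
python3 -c "
from h import *
o=st([.508,-.408,.025]);c=snap('wrist','w35.png'); held(c,o,.034)
"
```

```text
t 43.0 tcp [ 0.5087 -0.4086  0.0257] jaw -14.68 tilt [0.029 0.008] F [ 0.8  1.4 -1.5] w 0.04 q6 1.14
go [-0.0007  0.0006 -0.0007]
cap ctr [ 0.5088 -0.4101] size [0.0411 0.0353] slope [-0.01  -0.017] z 0.0583 bottom [ 5.083e-01 -4.110e-01  3.000e-04]
```

send_rows --plan '[{"linear": [0,0,0.015],"spin": 0,"fingers": 1},{"linear": [0,0,0.025],"spin": 0,"fingers": 1},{"linear": [0,0,0.03],"spin": 0,"fingers": 1},{"linear": [0,0,0.03],"spin": 0,"fingers": 1},{"linear": [0,0,0.025],"spin": 0,"fingers": 1},{"linear": [0,0,0.01],"spin": 0,"fingers": 1},{"linear": [0.003,0.02,0],"spin": 0.2,"fingers": 1},{"linear": [0.003,0.03,0],"spin": 0.3,"fingers": 1},{"linear": [0.003,0.035,0],"spin": 0.3,"fingers": 1},{"linear": [0.003,0.035,0],"spin": 0.3,"fingers": 1}]'

```text
time_s: 44.05
tcp_pos: [0.5171, -0.2844, 0.1575]
orientation: [-3.113, 0.252, -0.029]
ft_force: [0.1, -0.4, -0.9]
width: 0.0398
```

```bash
python3 -c "
from h import *
o=st([.5488,.189,.16],-2)
"
```

```text
t 44.05 tcp [ 0.5171 -0.2844  0.1575] jaw -9.25 tilt [0.02  0.017] F [ 0.1 -0.4 -0.9] w 0.0398 q6 1.22
go [0.0317 0.4734 0.0025]
spin units 1.45
```

send_rows --plan '[{"linear": [0.003,0.04,0],"spin": 0.15,"fingers": 1},{"linear": [0.003,0.04,0],"spin": 0.15,"fingers": 1},{"linear": [0.003,0.04,0],"spin": 0.15,"fingers": 1},{"linear": [0.003,0.04,0],"spin": 0.15,"fingers": 1},{"linear": [0.003,0.04,0],"spin": 0.15,"fingers": 1},{"linear": [0.003,0.04,0],"spin": 0.15,"fingers": 1},{"linear": [0.003,0.04,0],"spin": 0.15,"fingers": 1},{"linear": [0.003,0.04,0],"spin": 0.1,"fingers": 1},{"linear": [0.003,0.03,0],"spin": 0,"fingers": 1},{"linear": [0,0.02,0],"spin": 0,"fingers": 1},{"linear": [0,0.01,0],"spin": 0,"fingers": 1},{"linear": [0,0,0],"spin": 0,"fingers": 1}]'

```text
time_s: 45.25
tcp_pos: [0.5291, 0.1253, 0.1387]
orientation: [-3.116, 0.061, 0.011]
ft_force: [-0.5, 0.2, -1.2]
width: 0.0397
```

```bash
python3 -c "
from h import *
o=st([.5488,.189,.16],-2)
"
```

```text
t 45.25 tcp [0.5291 0.1253 0.1387] jaw -2.25 tilt [-0.007  0.025] F [-0.5  0.2 -1.2] w 0.0397 q6 1.83
go [0.0197 0.0637 0.0213]
spin units 0.05
```

send_rows --plan '[{"linear": [0.005,0.015,0.002],"spin": 0,"fingers": 1},{"linear": [0.005,0.02,0],"spin": 0,"fingers": 1},{"linear": [0.005,0.015,0],"spin": 0,"fingers": 1},{"linear": [0.002,0.006,0],"spin": 0,"fingers": 1},{"linear": [0,0,0],"spin": 0,"fingers": 1}]'

```text
time_s: 45.75
tcp_pos: [0.5465, 0.1816, 0.1394]
orientation: [-3.118, 0.067, 0.014]
ft_force: [-0.4, 1.4, -1.8]
width: 0.0396
```

```bash
python3 -c "
from h import *
o=st([.5488,.189,.058],-2);c=snap('wrist','w36.png'); held(c,o,.034)
"
```

```text
t 45.75 tcp [0.5465 0.1816 0.1394] jaw -2.47 tilt [-0.009  0.023] F [-0.4  1.4 -1.8] w 0.0396 q6 1.92
go [ 0.0023  0.0074 -0.0814]
spin units 0.09
cap ctr [0.5474 0.1793] size [0.0406 0.0358] slope [-0.064 -0.014] z 0.1719 bottom [0.5437 0.1785 0.1139]
```

View pics/w36.png

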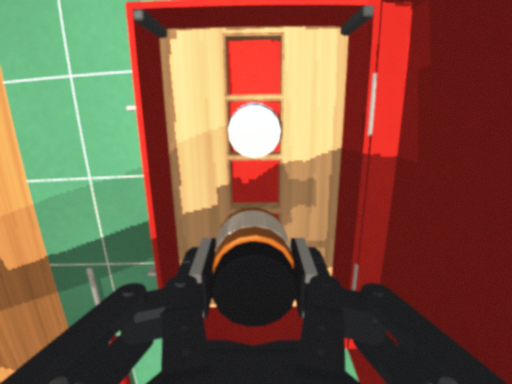

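send_rows --plan '[{"linear": [0.002,0.004,-0.006],"spin": 0.09,"fingers": 1},{"linear": [0.002,0.0035,-0.01],"spin": 0,"fingers": 1},{"linear": [0,0,-0.012],"spin": 0,"fingers": 1},{"linear": [0,0,-0.012],"spin": 0,"fingers": 1},{"linear": [0,0,-0.012],"spin": 0,"fingers": 1},{"linear": [0,0,-0.008],"spin": 0,"fingers": 1},{"linear": [0,0,-0.004],"spin": 0,"fingers": 1},{"linear": [0,0,0],"spin": 0,"fingers": 1}]'

```text
time_s: 46.6
tcp_pos: [0.5489, 0.1864, 0.0678]
orientation: [-3.12, 0.059, 0.02]
ft_force: [0.4, -0.2, -1.4]
width: 0.0398
```

```bash
python3 -c "
from h import *
o=st([.5488,.189,.058],-2);c=snap('wrist','w37.png'); held(c,o,.034);pockets(c,o)
"
```

```text
t 46.6 tcp [0.5489 0.1864 0.0678] jaw -2.16 tilt [-0.012  0.021] F [ 0.4 -0.2 -1.4] w 0.0398 q6 1.92
go [-0.0001  0.0026 -0.0098]
spin units 0.03
cap ctr [0.5496 0.1841] size [0.0397 0.036 ] slope [-0.073 -0.013] z 0.1003 bottom [0.5454 0.1833 0.0423]
pocket [ 215   23   73   76 5290] [0.552 0.291] [0.046  0.0466] 88.2 z 0.0059
pocket [ 222  187   60   28 1209] [0.5489 0.1956] [0.0209 0.0438] 88.1 z 0.0057
```

View pics/w37.png

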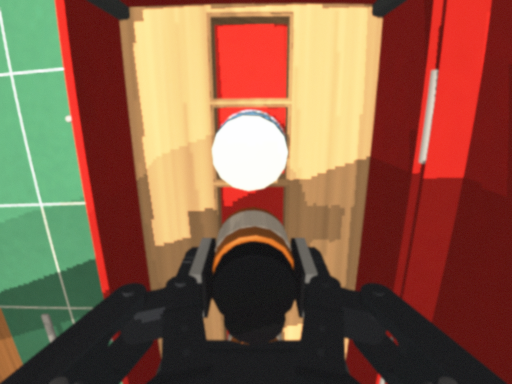

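send_rows --plan '[{"linear": [0.0012,0.004,0],"spin": 0,"fingers": 1},{"linear": [0,0,-0.003],"spin": 0,"fingers": 1},{"linear": [0,0,-0.005],"spin": 0,"fingers": 1},{"linear": [0,0,-0.002],"spin": 0,"fingers": 1},{"linear": [0,0,0],"spin": 0,"fingers": 1}]'

```text
time_s: 47.15
tcp_pos: [0.5517, 0.1915, 0.0593]
orientation: [-3.119, 0.058, 0.014]
ft_force: [-0.2, -0.4, -1.9]
width: 0.0396
```

```bash
python3 -c "
from h import *
o=st([.550,.1905,.058],-2);c=snap('wrist','w38.png'); held(c,o,.034)
"
```

```text
t 47.15 tcp [0.5517 0.1915 0.0593] jaw -2.14 tilt [-0.009  0.022] F [-0.2 -0.4 -1.9] w 0.0396 q6 1.93
go [-0.0017 -0.001  -0.0013]
spin units 0.03
cap ctr [0.5526 0.1892] size [0.0406 0.036 ] slope [-0.066 -0.011] z 0.0917 bottom [0.5488 0.1886 0.0337]
```

send_rows --plan '[{"linear": [-0.0015,-0.0003,-0.003],"spin": 0,"fingers": 1},{"linear": [0,0,-0.004],"spin": 0,"fingers": 1},{"linear": [0,0,-0.004],"spin": 0,"fingers": 1},{"linear": [0,0,-0.002],"spin": 0,"fingers": 1},{"linear": [0,0,0],"spin": 0,"fingers": 1}]'

```text
time_s: 47.7
tcp_pos: [0.5499, 0.191, 0.0452]
orientation: [-3.119, 0.059, 0.014]
ft_force: [0.2, -1.6, -0.2]
width: 0.0397
```

```bash
python3 -c "
from h import *
o=st([.550,.1905,.058],-2);c=snap('wrist','w39.png'); held(c,o,.034)
"
```

```text
t 47.7 tcp [0.5499 0.191  0.0452] jaw -2.15 tilt [-0.009  0.022] F [ 0.2 -1.6 -0.2] w 0.0397 q6 1.93
go [ 0.0001 -0.0005  0.0128]
spin units 0.03
cap ctr [0.5509 0.1887] size [0.0406 0.0358] slope [-0.063 -0.012] z 0.0777 bottom [0.5472 0.188  0.0197]
```

View pics/w39.png

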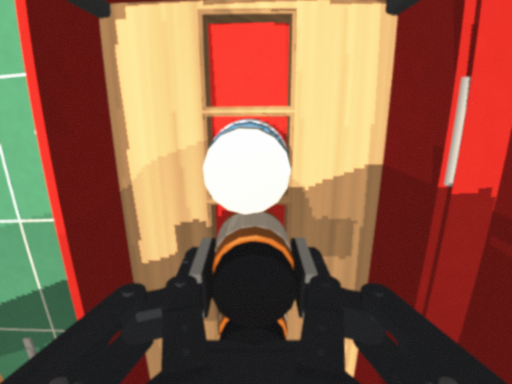

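send_rows --plan '[{"linear": [0,0,-0.004],"spin": 0,"fingers": 1},{"linear": [0,0,-0.004],"spin": 0,"fingers": 1},{"linear": [0,0,-0.002],"spin": 0,"fingers": 1},{"linear": [0,0,0],"spin": 0,"fingers": 1}]'

```text
time_s: 48.15
tcp_pos: [0.5499, 0.1911, 0.0346]
orientation: [-3.119, 0.059, 0.014]
ft_force: [-0.4, -0.0, -1.9]
width: 0.0393
```

```bash
python3 -c "
from h import *
o=st();c=snap('wrist'); held(c,o,.034)
"
```

```text
t 48.15 tcp [0.5499 0.1911 0.0346] jaw -2.15 tilt [-0.009  0.023] F [-0.4 -0.  -1.9] w 0.0393 q6 1.93
cap ctr [0.5508 0.1885] size [0.0406 0.0363] slope [-0.065 -0.005] z 0.067 bottom [0.5471 0.1882 0.009 ]
```

send_rows --plan '[{"linear": [0,0,-0.002],"spin": 0,"fingers": 1},{"linear": [0,0,0],"spin": 0,"fingers": 0},{"linear": [0,0,0],"spin": 0,"fingers": -0.2},{"linear": [0,0,0],"spin": 0,"fingers": -0.4},{"linear": [0,0,0.01],"spin": 0,"fingers": -0.4},{"linear": [0,0,0.015],"spin": 0,"fingers": -0.4},{"linear": [0,0,0.02],"spin": 0,"fingers": -0.4},{"linear": [0,0,0.025],"spin": 0,"fingers": -0.4},{"linear": [0,0,0.025],"spin": 0,"fingers": -0.4},{"linear": [0,-0.02,0.02],"spin": 0,"fingers": 1},{"linear": [0,-0.04,0.03],"spin": 0,"fingers": 1},{"linear": [0,-0.03,0.03],"spin": 0,"fingers": 1}]'

```text
time_s: 49.4
tcp_pos: [0.5484, 0.1038, 0.2159]
orientation: [-3.115, 0.044, 0.016]
ft_force: [-0.2, -0.7, 0.8]
width: 0.0163
```

```bash
python3 -c "
from h import *
o=st();c=snap('wrist','w40.png');caps(c,o,.064);prof(c,o,.547,.06,.26,.03)
c=snap('top','t40.png');caps(c,None,.06,.02)
cv2.imwrite('pics/t40z.png',cv2.resize(c['color'][140:280,110:400],None,fx=2.75,fy=2.75,interpolation=cv2.INTER_CUBIC))
"
```

```text
t 49.4 tcp [0.5484 0.1038 0.2159] jaw -1.62 tilt [-0.01   0.027] F [-0.2 -0.7  0.8] w 0.0163 q6 1.77
cap [236 133  35  36 899] ctr [0.5499 0.1371] r 0.0183 z 0.0637
cap [235 180  35  35 951] ctr [0.5468 0.0878] r 0.0195 z 0.0635
cap [180 214  10  10  69] ctr [0.4729 0.0656] r 0.0067 z 0.0646
cap [313 215   9  10  67] ctr [0.6164 0.0617] r 0.0059 z 0.0645
0.065 [0.0627 0.0631 0.0637]
0.07 [0.0626 0.0637 0.0646]
0.075 [0.0628 0.0636 0.0647]
0.08 [0.0629 0.0636 0.0645]
0.085 [0.0623 0.0635 0.0646]
0.09 [0.0626 0.0638 0.0646]
0.095 [0.0628 0.0636 0.0646]
0.1 [0.0473 0.0636 0.0648]
0.105 [0.034  0.0476 0.0622]
0.11 [0.2903 0.2981 0.3036]
0.115 [0.0629 0.3046 0.3081]
0.12 [0.0631 0.1846 0.3109]
0.125 [0.063  0.0638 0.0647]
0.13 [0.0624 0.0637 0.065 ]
0.135 [0.0622 0.0636 0.0649]
0.14 [0.0628 0.0637 0.0648]
0.145 [0.0624 0.0636 0.065 ]
0.15 [0.0627 0.0636 0.0648]
0.155 [0.0365 0.0469 0.0629]
0.165 [0.0409 0.047  0.0477]
0.17 [0.0626 0.0637 0.0649]
0.175 [0.0623 0.0637 0.0648]
0.18 [0.0628 0.0639 0.0648]
0.185 [0.062  0.0639 0.0649]
0.19 [0.0628 0.0636 0.0654]
0.195 [0.0625 0.0638 0.0652]
0.2 [0.0629 0.0639 0.0648]
0.205 [0.0588 0.0635 0.0651]
0.215 [0.0332 0.0387 0.0463]
0.22 [0.0465 0.0634 0.0648]
0.225 [0.0626 0.0641 0.0651]
0.23 [0.0625 0.0638 0.0648]
0.235 [0.0628 0.0637 0.0647]
0.24 [0.0628 0.064  0.065 ]
0.245 [0.0628 0.0639 0.0653]
0.25 [0.0625 0.0639 0.065 ]
0.255 [0.0622 0.064  0.0652]
cap [ 80 138  10  14  73] ctr [0.731  0.5977] r 0.0267 z 0.0623
```

View pics/w40.png

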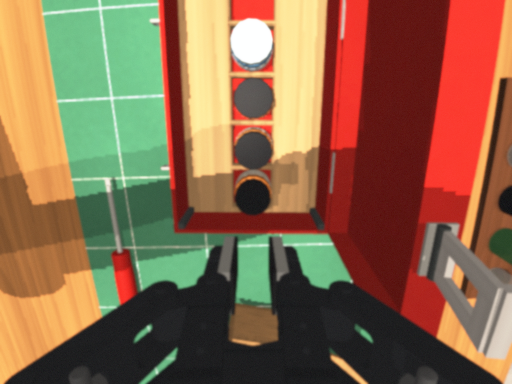

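View pics/t40z.png

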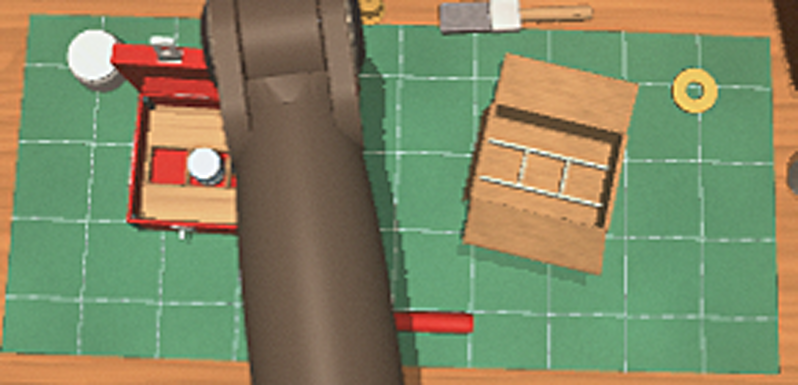

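send_rows --plan '[{"linear": [0,0.01,0.04],"spin": 0,"fingers": 1},{"linear": [0,0.03,0.035],"spin": 0,"fingers": 1},{"linear": [0,0.03,0.02],"spin": 0,"fingers": 1},{"linear": [0,0.015,0],"spin": 0,"fingers": 1},{"linear": [0,0,0],"spin": 0,"fingers": 1}]'

```text
time_s: 50.0
tcp_pos: [0.5473, 0.1887, 0.3164]
orientation: [-3.114, 0.059, 0.01]
ft_force: [0.4, -0.1, -1.1]
width: 0.0002
```

```bash
python3 -c "
from h import *
o=st([.69,.186,.31],-2);c=snap('wrist','w41.png')
P=cloud(c,o);hsv=cv2.cvtColor(c['color'],cv2.COLOR_BGR2HSV)
red=((hsv[...,0]<8)|(hsv[...,0]>172))&(hsv[...,1]>120)
Q=P[red&(P[...,2]>.1)]; 
for z in np.arange(.1,.26,.02):
    k=Q[abs(Q[:,2]-z)<.01]; 
    if len(k): print(round(z,2),len(k),np.round(np.percentile(k[:,0],[2,50,98]),3))
k=P[(P[...,2]>.25)&(P[...,0]>.6)]
print(k.min(0) if len(k) else 0, k.max(0) if len(k) else 0)
"
```

```text
t 50.0 tcp [0.5473 0.1887 0.3164] jaw -2.17 tilt [-0.006  0.027] F [ 0.4 -0.1 -1.1] w 0.0002 q6 1.93
go [ 0.1427 -0.0027 -0.0064]
spin units 0.03
0.1 502 [0.629 0.648 0.652]
0.12 1170 [0.629 0.647 0.651]
0.14 1346 [0.631 0.647 0.651]
0.16 1467 [0.636 0.647 0.65 ]
0.18 744 [0.631 0.647 0.65 ]
0.2 103 [0.631 0.635 0.643]
0.22 75 [0.624 0.631 0.637]
0.24 6719 [0.626 0.637 0.65 ]
[0.60000155 0.11177727 0.2500297 ] [0.64816782 0.2678479  0.40829237]
```

View pics/w41.png

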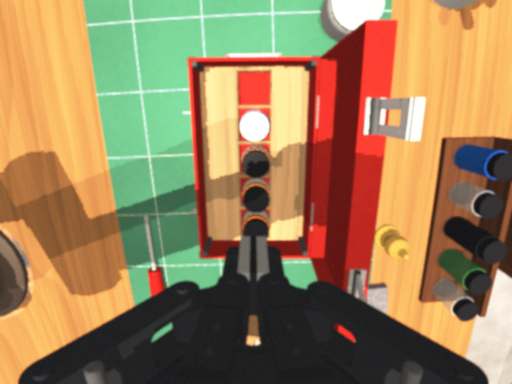

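send_rows --plan '[{"linear": [0.03,0,0.01],"spin": 0,"fingers": 1},{"linear": [0.035,0,0],"spin": 0,"fingers": 1},{"linear": [0.035,0,0],"spin": 0,"fingers": 1},{"linear": [0.03,0,0],"spin": 0,"fingers": 1},{"linear": [0.015,0,0],"spin": 0,"fingers": 1},{"linear": [0,0,0],"spin": 0,"fingers": 1}]'

```text
time_s: 50.65
tcp_pos: [0.6936, 0.1809, 0.3165]
orientation: [-3.121, 0.064, 0.034]
ft_force: [-0.1, 1.1, -0.5]
width: 0.0002
```

```bash
python3 -c "
from h import *
o=st([.69,.186,.31],-2);c=snap('wrist','w42.png')
"
```

```text
t 50.65 tcp [0.6936 0.1809 0.3165] jaw -2.34 tilt [-0.021  0.02 ] F [-0.1  1.1 -0.5] w 0.0002 q6 1.86
go [-0.0036  0.0051 -0.0065]
spin units 0.07
```

View pics/w42.png

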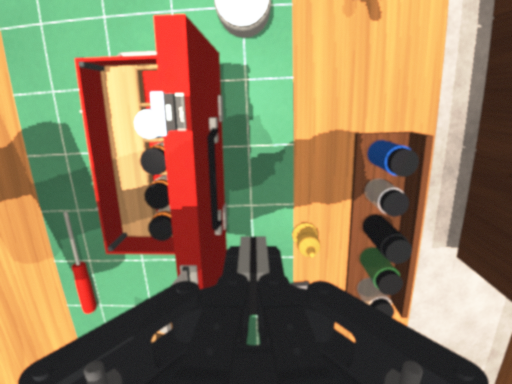

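send_rows --plan '[{"linear": [0.003,0.005,-0.01],"spin": 0.07,"fingers": 1},{"linear": [0,0,-0.015],"spin": 0,"fingers": 1},{"linear": [0,0,-0.015],"spin": 0,"fingers": 1},{"linear": [0,0,-0.015],"spin": 0,"fingers": 1},{"linear": [0,0,-0.015],"spin": 0,"fingers": 1},{"linear": [0,0,-0.01],"spin": 0,"fingers": 1},{"linear": [0,0,-0.005],"spin": 0,"fingers": 1},{"linear": [0,0,0],"spin": 0,"fingers": 1}]'

```text
time_s: 51.5
tcp_pos: [0.6873, 0.1856, 0.2261]
orientation: [-3.122, 0.049, 0.038]
ft_force: [0.6, -0.1, -0.1]
width: -0.0
```

```bash
python3 -c "
from h import *
o=st([.675,.186,.215],-2);c=snap('wrist','w43.png')
"
```

```text
t 51.5 tcp [0.6873 0.1856 0.2261] jaw -1.79 tilt [-0.024  0.019] F [ 0.6 -0.1 -0.1] w -0.0 q6 1.86
go [-0.0123  0.0004 -0.0111]
spin units -0.04
```

View pics/w43.png

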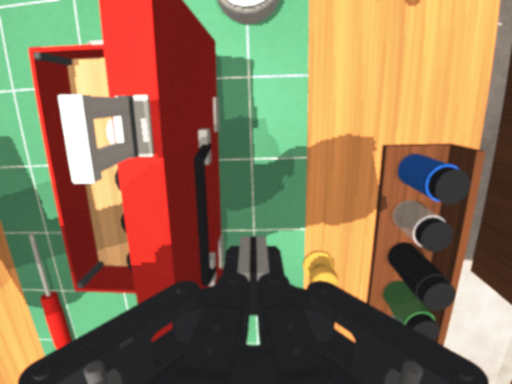

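send_rows --plan '[{"linear": [-0.01,0,-0.006],"spin": 0,"fingers": 1},{"linear": [-0.012,0,-0.002],"spin": 0,"fingers": 1},{"linear": [-0.012,0,0],"spin": 0,"fingers": 1},{"linear": [-0.012,0,0],"spin": 0,"fingers": 1},{"linear": [-0.012,0,0],"spin": 0,"fingers": 1}]'

```text
time_s: 52.05
tcp_pos: [0.6315, 0.1864, 0.2219]
orientation: [-3.12, 0.049, 0.019]
ft_force: [4.1, -0.4, -1.9]
width: -0.0
```

```bash
python3 -c "
from h import *
o=st([.629,.186,.218],-2);c=snap('wrist','w44.png')
"
```

```text
t 52.05 tcp [0.6315 0.1864 0.2219] jaw -1.79 tilt [-0.012  0.022] F [ 4.1 -0.4 -1.9] w -0.0 q6 1.88
go [-0.0025 -0.0004 -0.0039]
spin units -0.04
```

View pics/w44.png

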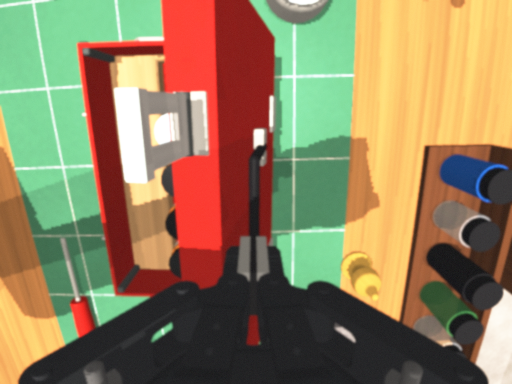

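send_rows --plan '[{"linear": [-0.012,0,-0.003],"spin": 0,"fingers": 1},{"linear": [-0.012,0,-0.003],"spin": 0,"fingers": 1},{"linear": [-0.012,0,-0.004],"spin": 0,"fingers": 1},{"linear": [-0.01,0,-0.005],"spin": 0,"fingers": 1},{"linear": [-0.01,0,-0.006],"spin": 0,"fingers": 1}]'

```text
time_s: 52.6
tcp_pos: [0.5785, 0.1879, 0.2089]
orientation: [-3.114, 0.048, -0.009]
ft_force: [0.9, -0.3, 3.6]
width: -0.0005
```

```bash
python3 -c "
from h import *
o=st([.563,.186,.193],-2);c=snap('wrist','w45.png')
"
```

```text
t 52.6 tcp [0.5785 0.1879 0.2089] jaw -1.76 tilt [0.006 0.027] F [ 0.9 -0.3  3.6] w -0.0005 q6 1.9
go [-0.0155 -0.0019 -0.0159]
spin units -0.05
```

View pics/w45.png

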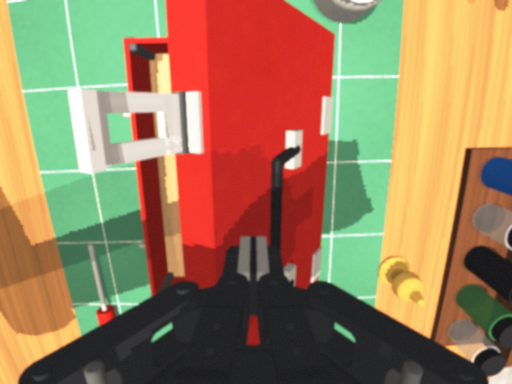

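send_rows --plan '[{"linear": [-0.008,0,-0.008],"spin": 0,"fingers": 1},{"linear": [-0.008,0,-0.008],"spin": 0,"fingers": 1},{"linear": [-0.008,0,-0.008],"spin": 0,"fingers": 1},{"linear": [-0.008,0,-0.01],"spin": 0,"fingers": 1},{"linear": [-0.006,0,-0.01],"spin": 0,"fingers": 1}]'

```text
time_s: 53.15
tcp_pos: [0.5429, 0.189, 0.1712]
orientation: [-3.11, 0.046, -0.028]
ft_force: [0.6, 0.9, 2.1]
width: -0.0002
```

```bash
python3 -c "
from h import *
o=st([.532,.186,.16],-2);c=snap('wrist','w46.png')
"
```

```text
t 53.15 tcp [0.5429 0.189  0.1712] jaw -1.73 tilt [0.019 0.031] F [0.6 0.9 2.1] w -0.0002 q6 1.92
go [-0.0109 -0.003  -0.0112]
spin units -0.05
```

View pics/w46.png

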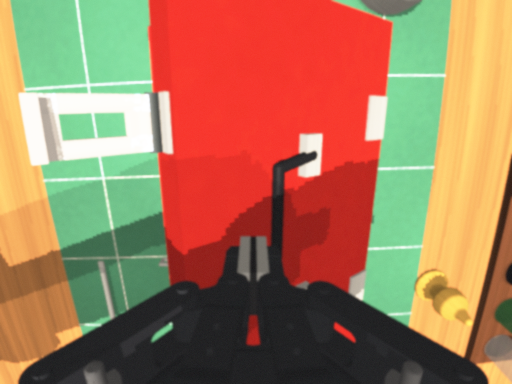

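send_rows --plan '[{"linear": [-0.008,0,-0.01],"spin": 0,"fingers": 1},{"linear": [-0.008,0,-0.01],"spin": 0,"fingers": 1},{"linear": [-0.006,0,-0.01],"spin": 0,"fingers": 1},{"linear": [-0.005,0,-0.01],"spin": 0,"fingers": 1},{"linear": [-0.003,0,-0.01],"spin": 0,"fingers": 1}]'

```text
time_s: 53.7
tcp_pos: [0.5139, 0.1897, 0.122]
orientation: [-3.108, 0.046, -0.034]
ft_force: [-0.6, -0.4, 2.1]
width: 0.0002
```

```bash
python3 -c "
from h import *
o=st([.508,.186,.104],-2);c=snap('wrist','w47.png')
"
```

```text
t 53.7 tcp [0.5139 0.1897 0.122 ] jaw -1.72 tilt [0.022 0.033] F [-0.6 -0.4  2.1] w 0.0002 q6 1.94
go [-0.0059 -0.0037 -0.018 ]
spin units -0.06
```

View pics/w47.png

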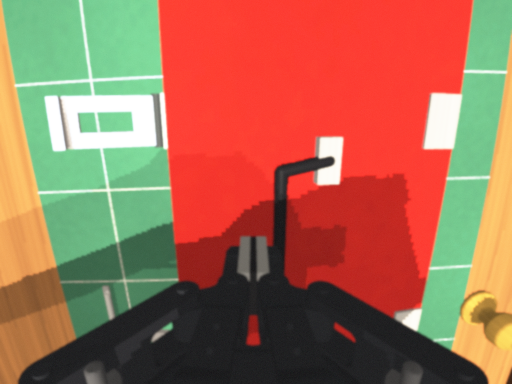

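send_rows --plan '[{"linear": [-0.003,0,-0.007],"spin": 0,"fingers": 1},{"linear": [-0.002,0,-0.006],"spin": 0,"fingers": 1},{"linear": [0,0,-0.005],"spin": 0,"fingers": 1},{"linear": [0,0,-0.004],"spin": 0,"fingers": 1},{"linear": [0,0,-0.003],"spin": 0,"fingers": 1}]'

```text
time_s: 54.25
tcp_pos: [0.5078, 0.1894, 0.102]
orientation: [-3.107, 0.046, -0.039]
ft_force: [-8.0, -3.5, 18.6]
width: -0.0
```

```bash
python3 -c "
from h import *
o=st([.508,.186,.104],-2);c=snap('wrist','w48.png')
P=cloud(c,o);hsv=cv2.cvtColor(c['color'],cv2.COLOR_BGR2HSV)
red=((hsv[...,0]<8)|(hsv[...,0]>172))&(hsv[...,1]>120)&(P[...,2]>.07)&(P[...,2]<.13)&(P[...,1]>.2)
Q=P[red];A=np.c_[Q[:,0]-.629,Q[:,1]-.19,np.ones(len(Q))]
for _ in range(4):
    s=np.linalg.lstsq(A,Q[:,2],rcond=None)[0];k=abs(Q[:,2]-A@s)<.003;A=A[k];Q=Q[k]
print(s,len(Q))
"
```

```text
t 54.25 tcp [0.5078 0.1894 0.102 ] jaw -1.72 tilt [0.025 0.034] F [-8.  -3.5 18.6] w -0.0 q6 1.95
go [ 0.0002 -0.0034  0.002 ]
spin units -0.06
[0.00050881 0.00147956 0.10171975] 67976
```

send_rows --plan '[{"linear": [0,0,0.01],"spin": 0,"fingers": 1},{"linear": [-0.01,-0.01,0.03],"spin": 0,"fingers": 1},{"linear": [-0.03,-0.03,0.04],"spin": 0,"fingers": 1},{"linear": [-0.03,-0.03,0.03],"spin": 0,"fingers": 1},{"linear": [-0.02,-0.02,0],"spin": 0,"fingers": 1},{"linear": [0,0,0],"spin": 0,"fingers": 1}]'

```text
time_s: 54.9
tcp_pos: [0.4204, 0.102, 0.2106]
orientation: [-3.107, 0.043, -0.042]
ft_force: [-0.4, 0.1, 0.8]
width: -0.0
```

```bash
python3 -c "
from h import *
o=st([.44,.122,.2],-2);c=snap('wrist','w49.png')
P=cloud(c,o);hsv=cv2.cvtColor(c['color'],cv2.COLOR_BGR2HSV)
m=((hsv[...,1]<60)&(P[...,2]>.06)&(P[...,2]<.15)&(P[...,0]<.48)&(P[...,0]>.38)&(hsv[...,2]>90)).astype(np.uint8)
n,l,s,ce=cv2.connectedComponentsWithStats(m)
for i in range(1,n):
    if s[i,4]>80:
        Q=P[l==i];print(s[i],np.round(Q.min(0),3),np.round(Q.max(0),3),np.round(np.median(Q,0),3))
"
```

```text
t 54.9 tcp [0.4204 0.102  0.2106] jaw -1.63 tilt [0.028 0.033] F [-0.4  0.1  0.8] w -0.0 q6 1.82
go [ 0.0196  0.02   -0.0106]
spin units -0.07
[240   0  66  29 971] [0.419 0.248 0.061] [0.471 0.263 0.102] [0.45  0.254 0.093]
[ 240  152   60   33 1217] [0.413 0.109 0.061] [0.467 0.135 0.099] [0.441 0.123 0.087]
```

View pics/w49.png

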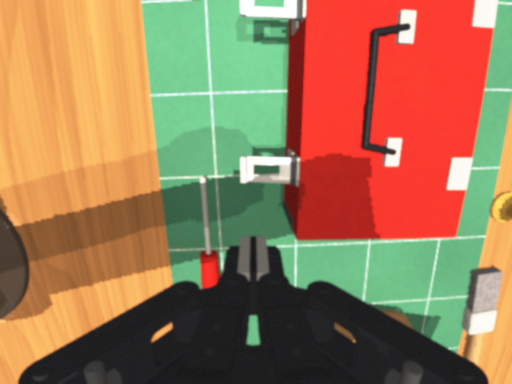

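send_rows --plan '[{"linear": [0.006,0.004,-0.02],"spin": 0,"fingers": 1},{"linear": [0.006,0.003,-0.03],"spin": 0,"fingers": 1},{"linear": [0,0,-0.025],"spin": 0,"fingers": 1},{"linear": [0,0,-0.01],"spin": 0,"fingers": 1},{"linear": [0,0,0],"spin": 0,"fingers": 1}]'

```text
time_s: 55.45
tcp_pos: [0.4378, 0.1124, 0.1228]
orientation: [-3.105, 0.042, -0.049]
ft_force: [-0.1, -0.0, 0.1]
width: -0.0
```

```bash
python3 -c "
from h import *
o=st([.434,.109,.1],-2);c=snap('wrist','w50.png')
"
```

```text
t 55.45 tcp [0.4378 0.1124 0.1228] jaw -1.57 tilt [0.032 0.036] F [-0.1 -0.   0.1] w -0.0 q6 1.83
go [-0.0038 -0.0034 -0.0228]
spin units -0.09
```

View pics/w50.png

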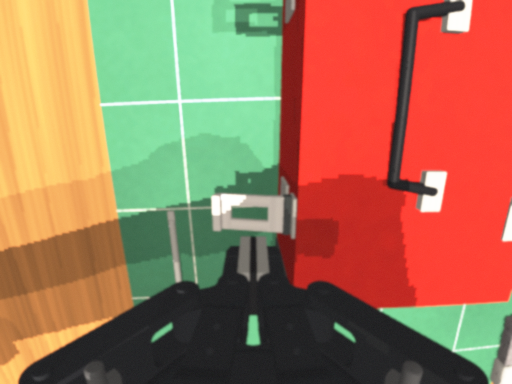

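send_rows --plan '[{"linear": [-0.004,-0.003,-0.01],"spin": 0,"fingers": 1},{"linear": [0,0,-0.012],"spin": 0,"fingers": 1},{"linear": [0,0,-0.012],"spin": 0,"fingers": 1},{"linear": [0,0,-0.012],"spin": 0,"fingers": 1},{"linear": [0,0,-0.012],"spin": 0,"fingers": 1},{"linear": [0,0,-0.006],"spin": 0,"fingers": 1},{"linear": [0,0,0],"spin": 0,"fingers": 1}]'

```text
time_s: 56.2
tcp_pos: [0.4356, 0.1098, 0.0571]
orientation: [-3.103, 0.042, -0.058]
ft_force: [0.2, -1.2, 0.6]
width: -0.0002
```

```bash
python3 -c "
from h import *
o=st([.446,.109,.055],-2);c=snap('wrist','w51.png')
"
```

```text
t 56.2 tcp [0.4356 0.1098 0.0571] jaw -1.58 tilt [0.038 0.037] F [ 0.2 -1.2  0.6] w -0.0002 q6 1.83
go [ 0.0104 -0.0008 -0.0021]
spin units -0.08
```

View pics/w51.png

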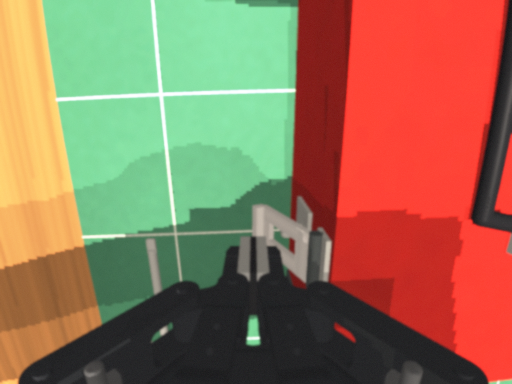

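Hasp is partly down. Now I press +x against the front, at z ≈ 0.055.

send_rows --plan '[{"linear": [0.004,0,0],"spin": 0,"fingers": 1},{"linear": [0.004,0,0],"spin": 0,"fingers": 1},{"linear": [0.004,0,0],"spin": 0,"fingers": 1},{"linear": [0.003,0,0],"spin": 0,"fingers": 1},{"linear": [0.003,0,0],"spin": 0,"fingers": 1}]'

```text
time_s: 56.75
tcp_pos: [0.4416, 0.1098, 0.0578]
orientation: [-3.102, 0.039, -0.021]
ft_force: [-16.3, 0.7, 11.4]
width: -0.0004
```

```bash
python3 -c "
from h import *
o=st();c=snap('wrist','w52.png')
"
```

```text
t 56.75 tcp [0.4416 0.1098 0.0578] jaw -1.47 tilt [0.014 0.039] F [-16.3   0.7  11.4] w -0.0004 q6 1.82
```

View pics/w52.png

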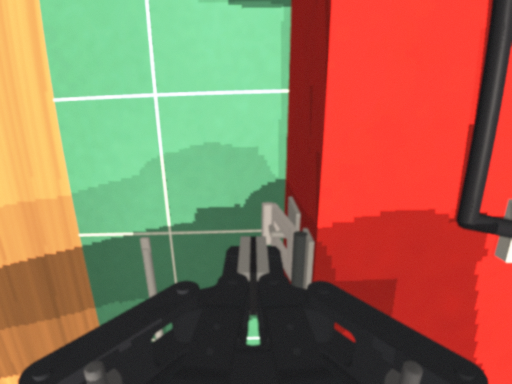

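send_rows --plan '[{"linear": [-0.015,0,0],"spin": 0,"fingers": 1},{"linear": [-0.03,-0.02,0.02],"spin": 0,"fingers": 1},{"linear": [-0.02,-0.02,0.02],"spin": 0,"fingers": 1},{"linear": [0,0,0],"spin": 0,"fingers": 1}]'

```text
time_s: 57.2
tcp_pos: [0.3755, 0.0693, 0.0999]
orientation: [-3.102, 0.037, -0.023]
ft_force: [0.2, 0.8, 0.2]
width: -0.0004
```

```bash
cat >> h.py <<'E'
def hasp(c,o,y0):
    P=cloud(c,o);hsv=cv2.cvtColor(c['color'],cv2.COLOR_BGR2HSV)
    m=(hsv[...,1]<70)&(P[...,2]>.03)&(P[...,2]<.11)&(P[...,0]<.485)&(P[...,0]>.39)&(abs(P[...,1]-y0)<.014)
    Q=P[m]
    for z in np.arange(.03,.11,.008):
        k=Q[(Q[:,2]>=z)&(Q[:,2]<z+.008)]
        if len(k)>3: print('z',round(z,3),len(k),'x',np.round(np.percentile(k[:,0],[2,50,98]),4),'y',np.round(np.percentile(k[:,1],[2,98]),4))
E
python3 -c "
from h import *
o=st();c=snap('wrist','w53.png');hasp(c,o,.1225)
"
```

```text
t 57.2 tcp [0.3755 0.0693 0.0999] jaw -1.38 tilt [0.015 0.039] F [0.2 0.8 0.2] w -0.0004 q6 1.75
z 0.03 13 x [0.4644 0.4649 0.4653] y [0.1151 0.1338]
z 0.038 113 x [0.4478 0.4487 0.4653] y [0.1107 0.1336]
z 0.046 554 x [0.4482 0.4531 0.4649] y [0.1104 0.1333]
z 0.054 306 x [0.4518 0.4556 0.465 ] y [0.1102 0.1336]
z 0.062 311 x [0.4544 0.457  0.4653] y [0.11   0.1334]
z 0.07 212 x [0.4568 0.4579 0.4596] y [0.1098 0.1333]
z 0.078 388 x [0.458  0.4593 0.4606] y [0.11   0.1329]
z 0.086 760 x [0.4591 0.4612 0.4652] y [0.109  0.1337]
z 0.094 416 x [0.4633 0.4649 0.4669] y [0.1092 0.1336]
```

View pics/w53.png

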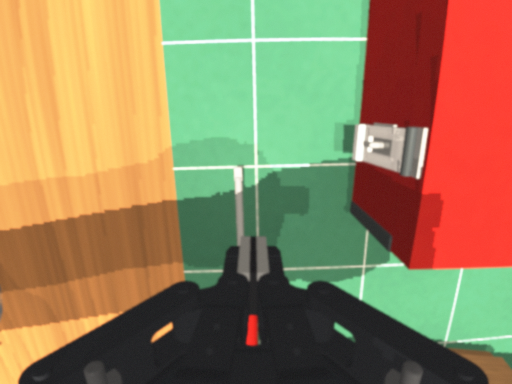

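send_rows --plan '[{"linear": [0,0,0.02],"spin": 1,"fingers": 1},{"linear": [0,0,0.01],"spin": 1,"fingers": 1},{"linear": [0,0,0],"spin": 1,"fingers": 1},{"linear": [0,0,0],"spin": 1,"fingers": 1},{"linear": [0,0,0],"spin": 1,"fingers": 1},{"linear": [0,0,0],"spin": 1,"fingers": 1},{"linear": [0,0,0],"spin": 1,"fingers": 1},{"linear": [0,0,0],"spin": 1,"fingers": 1},{"linear": [0,0,0],"spin": 1,"fingers": 1},{"linear": [0,0,0],"spin": 1,"fingers": 1},{"linear": [0,0,0],"spin": 1,"fingers": 1},{"linear": [0,0,0],"spin": 1,"fingers": 1}]'

```text
time_s: 58.45
tcp_pos: [0.386, 0.0748, 0.1268]
orientation: [-2.665, -1.577, 0.0]
ft_force: [0.5, 0.0, 0.2]
width: -0.0001
```

```bash
python3 -c "
from h import *
o=st([.43,.105,.05],88)
"
```

```text
t 58.45 tcp [0.386  0.0748 0.1268] jaw 61.21 tilt [-0.023  0.038] F [0.5 0.  0.2] w -0.0001 q6 0.66
go [ 0.044   0.0302 -0.0768]
spin units 5.36
```

send_rows --plan '[{"linear": [0.005,0.005,0],"spin": 1,"fingers": 1},{"linear": [0.01,0.008,-0.01],"spin": 1,"fingers": 1},{"linear": [0.005,0.008,-0.02],"spin": 1,"fingers": 1},{"linear": [0,0.005,-0.02],"spin": 1,"fingers": 1},{"linear": [0,0,-0.015],"spin": 1,"fingers": 1},{"linear": [0,0,-0.005],"spin": 0.2,"fingers": 1},{"linear": [0,0,0],"spin": 0,"fingers": 1}]'

```text
time_s: 59.15
tcp_pos: [0.4125, 0.1054, 0.0519]
orientation: [-2.221, -2.161, 0.009]
ft_force: [0.0, -0.3, -0.2]
width: -0.0002
```

```bash
python3 -c "
from h import *
o=st([.43,.105,.05],88);c=snap('wrist','w54.png')
"
```

```text
t 59.15 tcp [0.4125 0.1054 0.0519] jaw 88.4 tilt [-0.034  0.027] F [ 0.  -0.3 -0.2] w -0.0002 q6 0.25
go [ 0.0175 -0.0004 -0.0019]
spin units -0.08
```

View pics/w54.png

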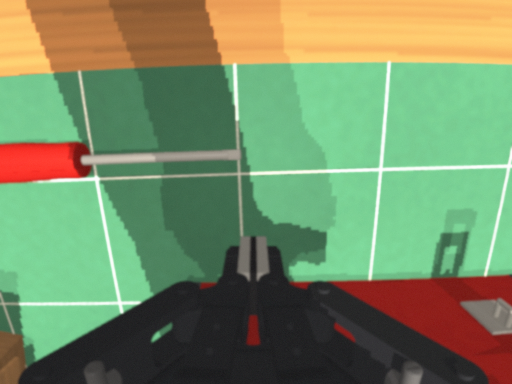

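send_rows --plan '[{"linear": [0.01,0,0],"spin": 0,"fingers": 1},{"linear": [0.01,0,0],"spin": 0,"fingers": 1},{"linear": [0.006,0,0],"spin": 0,"fingers": 1},{"linear": [0.004,0,0],"spin": 0,"fingers": 1},{"linear": [0.004,0,0],"spin": 0,"fingers": 1}]'

```text
time_s: 59.7
tcp_pos: [0.4475, 0.1056, 0.0542]
orientation: [-2.222, -2.154, 0.01]
ft_force: [-24.9, 0.8, 13.9]
width: 0.0004
```

```bash
python3 -c "
from h import *
o=st()
"
```

```text
t 59.7 tcp [0.4475 0.1056 0.0542] jaw 88.18 tilt [-0.037  0.029] F [-24.9   0.8  13.9] w 0.0004 q6 0.24
```

send_rows --plan '[{"linear": [-0.015,0,0],"spin": 0,"fingers": 1},{"linear": [-0.01,0,0.03],"spin": 0,"fingers": 1},{"linear": [0,0,0.04],"spin": 0,"fingers": 1},{"linear": [0.02,0.02,0.04],"spin": 0,"fingers": 1},{"linear": [0.035,0.03,0.01],"spin": 0,"fingers": 1},{"linear": [0.03,0.02,0],"spin": 0,"fingers": 1},{"linear": [0,0,0],"spin": 0,"fingers": 1}]'

```text
time_s: 60.4
tcp_pos: [0.5081, 0.1768, 0.1803]
orientation: [-2.227, -2.148, 0.01]
ft_force: [-0.4, -0.2, -1.0]
width: 0.0003
```

```bash
python3 -c "
from h import *
o=st();c=snap('wrist','w55.png');hasp(c,o,.1225);print('left');hasp(c,o,.262)
"
```

```text
t 60.4 tcp [0.5081 0.1768 0.1803] jaw 87.91 tilt [-0.038  0.03 ] F [-0.4 -0.2 -1. ] w 0.0003 q6 0.35
z 0.038 36 x [0.4559 0.4578 0.4651] y [0.1105 0.1341]
z 0.046 134 x [0.454  0.4589 0.4649] y [0.1102 0.1337]
z 0.054 66 x [0.4518 0.4601 0.4649] y [0.1109 0.1344]
z 0.062 54 x [0.4525 0.4607 0.4667] y [0.1108 0.1344]
z 0.07 28 x [0.4601 0.4607 0.4629] y [0.1113 0.1336]
z 0.078 5 x [0.4606 0.4608 0.4631] y [0.128  0.1336]
z 0.086 226 x [0.4596 0.462  0.4647] y [0.1096 0.1345]
z 0.094 104 x [0.463  0.4651 0.4663] y [0.1093 0.1344]
left
z 0.038 16 x [0.4682 0.4685 0.4692] y [0.2481 0.2612]
z 0.046 37 x [0.4563 0.4656 0.4691] y [0.2482 0.2615]
z 0.054 18 x [0.4567 0.4684 0.4697] y [0.2481 0.2603]
z 0.062 18 x [0.4684 0.4694 0.4705] y [0.2484 0.2551]
z 0.086 1167 x [0.4252 0.4538 0.4683] y [0.2492 0.2737]
z 0.094 647 x [0.4195 0.4267 0.4706] y [0.2498 0.2736]
```

View pics/w55.png

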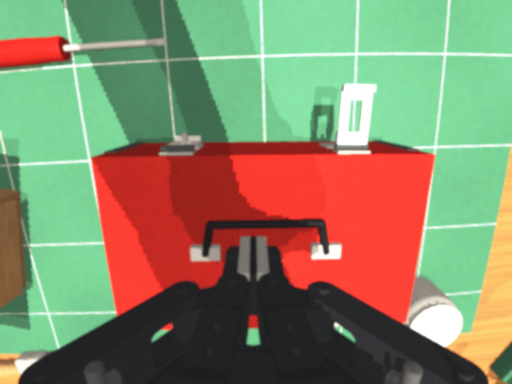

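send_rows --plan '[{"linear": [-0.03,0.03,0],"spin": 0,"fingers": 1},{"linear": [-0.03,0.025,-0.01],"spin": 0,"fingers": 1},{"linear": [-0.01,0.012,-0.02],"spin": 0,"fingers": 1},{"linear": [0,0,-0.02],"spin": 0,"fingers": 1},{"linear": [0,0,0],"spin": 0,"fingers": 1}]'

```text
time_s: 60.95
tcp_pos: [0.4317, 0.2411, 0.1285]
orientation: [-2.231, -2.142, 0.016]
ft_force: [1.2, 0.3, -0.7]
width: -0.0005
```

```bash
python3 -c "
from h import *
o=st([.438,.2445,.053],88)
"
```

```text
t 60.95 tcp [0.4317 0.2411 0.1285] jaw 87.64 tilt [-0.041  0.028] F [ 1.2  0.3 -0.7] w -0.0005 q6 0.52
go [ 0.0063  0.0034 -0.0755]
spin units 0.07
```

send_rows --plan '[{"linear": [0.005,0.003,-0.01],"spin": 0.07,"fingers": 1},{"linear": [0,0,-0.012],"spin": 0,"fingers": 1},{"linear": [0,0,-0.012],"spin": 0,"fingers": 1},{"linear": [0,0,-0.012],"spin": 0,"fingers": 1},{"linear": [0,0,-0.012],"spin": 0,"fingers": 1},{"linear": [0,0,-0.01],"spin": 0,"fingers": 1},{"linear": [0,0,-0.005],"spin": 0,"fingers": 1},{"linear": [0,0,0],"spin": 0,"fingers": 1}]'

```text
time_s: 61.75
tcp_pos: [0.4379, 0.2421, 0.0511]
orientation: [-2.228, -2.146, 0.015]
ft_force: [-0.5, -0.4, -0.2]
width: 0.0
```

```bash
python3 -c "
from h import *
o=st([.438,.2445,.05],88)
"
```

```text
t 61.75 tcp [0.4379 0.2421 0.0511] jaw 87.8 tilt [-0.04   0.028] F [-0.5 -0.4 -0.2] w 0.0 q6 0.52
go [ 0.0001  0.0024 -0.0011]
spin units 0.04
```

send_rows --plan '[{"linear": [0.004,0.003,0],"spin": 0,"fingers": 1},{"linear": [0.004,0,-0.002],"spin": 0,"fingers": 1},{"linear": [0.004,0,-0.002],"spin": 0,"fingers": 1},{"linear": [0.005,0,0],"spin": 0,"fingers": 1},{"linear": [0.005,0,0],"spin": 0,"fingers": 1}]'

```text
time_s: 62.25
tcp_pos: [0.4475, 0.2431, 0.046]
orientation: [-2.214, -2.138, 0.047]
ft_force: [-23.4, -1.9, 15.0]
width: -0.0003
```

```bash
python3 -c "
from h import *
o=st([.452,.2445,.05],88)
"
```

```text
t 62.25 tcp [0.4475 0.2431 0.046 ] jaw 87.95 tilt [-0.066  0.025] F [-23.4  -1.9  15. ] w -0.0003 q6 0.5
go [0.0045 0.0014 0.004 ]
spin units 0.01
```

send_rows --plan '[{"linear": [-0.015,0,0],"spin": 0,"fingers": 1},{"linear": [-0.03,0,0.02],"spin": 1,"fingers": 1},{"linear": [-0.03,0,0.03],"spin": 1,"fingers": 1},{"linear": [0,0,0.02],"spin": 1,"fingers": 1},{"linear": [0,0,0],"spin": 1,"fingers": 1},{"linear": [0,0,0],"spin": 1,"fingers": 1},{"linear": [0,0,0],"spin": 1,"fingers": 1},{"linear": [0,0,0],"spin": 1,"fingers": 1},{"linear": [0,0,0],"spin": 1,"fingers": 1},{"linear": [0,0,0],"spin": 1,"fingers": 1},{"linear": [0,0,0],"spin": 1,"fingers": 1},{"linear": [0,0,0],"spin": 1,"fingers": 1}]'

```text
time_s: 63.45
tcp_pos: [0.3762, 0.2513, 0.1246]
orientation: [-0.922, -2.958, 0.06]
ft_force: [-0.1, -0.4, 1.0]
width: -0.0
```

send_rows --plan '[{"linear": [0,0,0],"spin": 1,"fingers": 1},{"linear": [0,0,0],"spin": 1,"fingers": 1},{"linear": [0,0,0],"spin": 1,"fingers": 1},{"linear": [0,0,0],"spin": 1,"fingers": 1},{"linear": [0,0,0],"spin": 1,"fingers": 1},{"linear": [0,0,0],"spin": 1,"fingers": 1},{"linear": [0,0,0],"spin": 1,"fingers": 1},{"linear": [0,0,0],"spin": 1,"fingers": 1},{"linear": [0,0,0],"spin": 1,"fingers": 1},{"linear": [0,0,0],"spin": 1,"fingers": 1},{"linear": [0,0,0],"spin": 1,"fingers": 1},{"linear": [0,0,0],"spin": 1,"fingers": 1}]'

```text
time_s: 64.65
tcp_pos: [0.3845, 0.2612, 0.1308]
orientation: [0.76, -3.038, 0.054]
ft_force: [-0.3, 0.3, 0.1]
width: -0.0001
```

```bash
python3 -c "
from h import *
o=st([.40,.2445,.06],88);c=snap('top','t60.png');cv2.imwrite('pics/t60z.png',cv2.resize(c['color'][140:280,110:400],None,fx=2.75,fy=2.75,interpolation=cv2.INTER_CUBIC))
"
```

```text
t 64.65 tcp [0.3845 0.2612 0.1308] jaw -151.92 tilt [-0.001 -0.036] F [-0.3  0.3  0.1] w -0.0001 q6 -1.45
go [ 0.0155 -0.0167 -0.0708]
spin units 11.98
```

View pics/t60z.png

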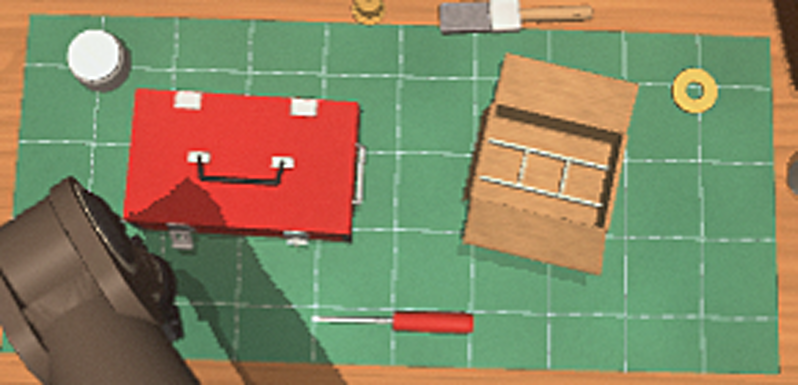

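send_rows --plan '[{"linear": [0,0,0],"spin": 1,"fingers": 1},{"linear": [0,0,0],"spin": 1,"fingers": 1},{"linear": [0,0,0],"spin": 1,"fingers": 1},{"linear": [0,0,0],"spin": 1,"fingers": 1},{"linear": [0,0,0],"spin": 1,"fingers": 1},{"linear": [0,0,0],"spin": 1,"fingers": 1},{"linear": [0,0,0],"spin": 1,"fingers": 1},{"linear": [0,0,0],"spin": 1,"fingers": 1},{"linear": [0,0,0],"spin": 1,"fingers": 1},{"linear": [0,0,0],"spin": 1,"fingers": 1},{"linear": [0,0,0],"spin": 1,"fingers": 1},{"linear": [0,0,0],"spin": 0.5,"fingers": 1}]'

```text
time_s: 65.9
tcp_pos: [0.3905, 0.2689, 0.136]
orientation: [-2.149, 2.262, -0.035]
ft_force: [0.7, 0.8, -0.1]
width: 0.0001
```

```bash
python3 -c "
from h import *
o=st([.42,.2445,.06],88)
"
```

```text
t 65.9 tcp [0.3905 0.2689 0.136 ] jaw -92.92 tilt [ 0.031 -0.002] F [ 0.7  0.8 -0.1] w 0.0001 q6 -2.48
go [ 0.0295 -0.0244 -0.076 ]
spin units 0.18
```

send_rows --plan '[{"linear": [0,-0.01,-0.01],"spin": 0.18,"fingers": 1},{"linear": [0,-0.01,-0.015],"spin": 0,"fingers": 1},{"linear": [0,-0.005,-0.02],"spin": 0,"fingers": 1},{"linear": [0.005,0,-0.018],"spin": 0,"fingers": 1},{"linear": [0.005,0,-0.005],"spin": 0,"fingers": 1},{"linear": [0.01,0,0],"spin": 0,"fingers": 1}]'

```text
time_s: 66.5
tcp_pos: [0.414, 0.2468, 0.0695]
orientation: [-2.153, 2.244, -0.032]
ft_force: [0.5, 0.1, 0.9]
width: -0.0002
```

```bash
python3 -c "
from h import *
o=st([.43,.2445,.058],88)
"
```

```text
t 66.5 tcp [0.414  0.2468 0.0695] jaw -92.35 tilt [0.037 0.007] F [0.5 0.1 0.9] w -0.0002 q6 -2.56
go [ 0.016  -0.0023 -0.0115]
spin units 0.07
```

send_rows --plan '[{"linear": [0.006,-0.002,-0.008],"spin": 0,"fingers": 1},{"linear": [0.008,0,-0.002],"spin": 0,"fingers": 1},{"linear": [0.008,0,0],"spin": 0,"fingers": 1},{"linear": [0.005,0,0],"spin": 0,"fingers": 1},{"linear": [0.005,0,0],"spin": 0,"fingers": 1},{"linear": [0.004,0,0],"spin": 0,"fingers": 1}]'

```text
time_s: 67.1
tcp_pos: [0.4531, 0.246, 0.0605]
orientation: [-2.152, 2.245, -0.025]
ft_force: [-17.9, 1.0, 12.8]
width: 0.0001
```

```bash
python3 -c "
from h import *
o=st([.456,.2445,.058],88)
"
```

```text
t 67.1 tcp [0.4531 0.246  0.0605] jaw -92.4 tilt [0.034 0.01 ] F [-17.9   1.   12.8] w 0.0001 q6 -2.6
go [ 0.0029 -0.0015 -0.0025]
spin units 0.08
```

send_rows --plan '[{"linear": [0.005,0,0],"spin": 0,"fingers": 1},{"linear": [0.003,0,0],"spin": 0,"fingers": 1},{"linear": [-0.015,0,0],"spin": 0,"fingers": 1},{"linear": [-0.02,-0.02,0],"spin": 0,"fingers": 1},{"linear": [0,-0.03,0],"spin": 0,"fingers": 1},{"linear": [0,-0.03,0],"spin": 0,"fingers": 1},{"linear": [0,-0.03,0],"spin": 0,"fingers": 1},{"linear": [0,-0.02,0],"spin": 0,"fingers": 1},{"linear": [0,0,0],"spin": 0,"fingers": 1}]'

```text
time_s: 68.0
tcp_pos: [0.415, 0.1136, 0.062]
orientation: [-2.165, 2.242, -0.008]
ft_force: [0.6, 0.9, -0.3]
width: 0.0001
```

```bash
python3 -c "
from h import *
o=st([.43,.106,.058],88)
"
```

```text
t 68.0 tcp [0.415  0.1136 0.062 ] jaw -92.01 tilt [0.022 0.014] F [ 0.6  0.9 -0.3] w 0.0001 q6 -2.84
go [ 0.015  -0.0076 -0.004 ]
spin units 0.0
```

send_rows --plan '[{"linear": [0.006,-0.007,-0.003],"spin": 0,"fingers": 1},{"linear": [0.008,0,0],"spin": 0,"fingers": 1},{"linear": [0.008,0,0],"spin": 0,"fingers": 1},{"linear": [0.005,0,0],"spin": 0,"fingers": 1},{"linear": [0.005,0,0],"spin": 0,"fingers": 1},{"linear": [0.003,0,0],"spin": 0,"fingers": 1}]'

```text
time_s: 68.6
tcp_pos: [0.4484, 0.1086, 0.058]
orientation: [-2.172, 2.242, 0.003]
ft_force: [-16.9, -0.7, 10.8]
width: 0.0001
```

```bash
python3 -c "
from h import *
o=st([.451,.106,.058],88)
"
```

```text
t 68.6 tcp [0.4484 0.1086 0.058 ] jaw -91.83 tilt [0.013 0.015] F [-16.9  -0.7  10.8] w 0.0001 q6 -2.88
go [ 0.0026 -0.0026  0.    ]
spin units -0.03
```

send_rows --plan '[{"linear": [-0.015,0,0],"spin": 0,"fingers": 1},{"linear": [-0.03,0.02,0.02],"spin": -1,"fingers": 1},{"linear": [-0.03,0.03,0.02],"spin": -1,"fingers": 1},{"linear": [0,0.03,0.02],"spin": -1,"fingers": 1},{"linear": [0,0.03,0],"spin": -1,"fingers": 1},{"linear": [0,0.02,0],"spin": -1,"fingers": 1},{"linear": [0,0,0],"spin": -1,"fingers": 1},{"linear": [0,0,0],"spin": -1,"fingers": 1},{"linear": [0,0,0],"spin": -1,"fingers": 1},{"linear": [0,0,0],"spin": -1,"fingers": 1},{"linear": [0,0,0],"spin": -1,"fingers": 1},{"linear": [0,0,0],"spin": -1,"fingers": 1}]'

```text
time_s: 69.8
tcp_pos: [0.3667, 0.2472, 0.1195]
orientation: [-0.842, 3.005, -0.005]
ft_force: [1.0, -0.7, 0.0]
width: 0.0
```

send_rows --plan '[{"linear": [0,0,0],"spin": -1,"fingers": 1},{"linear": [0,0,0],"spin": -1,"fingers": 1},{"linear": [0,0,0],"spin": -1,"fingers": 1},{"linear": [0,0,0],"spin": -1,"fingers": 1},{"linear": [0,0,0],"spin": -1,"fingers": 1},{"linear": [0,0,0],"spin": -1,"fingers": 1},{"linear": [0,0,0],"spin": -1,"fingers": 1}]'

```text
time_s: 70.5
tcp_pos: [0.3649, 0.249, 0.1191]
orientation: [0.135, 3.119, -0.015]
ft_force: [-0.0, -0.5, -0.2]
width: 0.0001
```

```bash
python3 -c "
from h import *
o=st();c=snap('wrist','w60.png');hasp(c,o,.1225);print('left');hasp(c,o,.2615)
"
```

```text
t 70.5 tcp [0.3649 0.249  0.1191] jaw 175.05 tilt [ 0.02  -0.011] F [-0.  -0.5 -0.2] w 0.0001 q6 -0.87
z 0.038 134 x [0.4553 0.4564 0.4653] y [0.1098 0.1342]
z 0.046 416 x [0.4527 0.4602 0.4651] y [0.1101 0.1338]
z 0.054 313 x [0.4515 0.4607 0.4652] y [0.11   0.1339]
z 0.062 354 x [0.453  0.4609 0.4665] y [0.1102 0.1337]
z 0.07 204 x [0.4596 0.4606 0.4626] y [0.1097 0.1332]
z 0.078 339 x [0.4595 0.4606 0.4622] y [0.1102 0.1333]
z 0.086 778 x [0.4589 0.4613 0.4652] y [0.1092 0.134 ]
z 0.094 438 x [0.463  0.4649 0.467 ] y [0.1095 0.134 ]
left
z 0.03 7 x [0.4681 0.4685 0.4701] y [0.2486 0.253 ]
z 0.038 89 x [0.4602 0.461  0.4701] y [0.2483 0.2724]
z 0.046 254 x [0.4572 0.4643 0.4691] y [0.2485 0.2725]
z 0.054 206 x [0.4557 0.4649 0.4698] y [0.2486 0.272 ]
z 0.062 238 x [0.4577 0.4653 0.4714] y [0.2486 0.2719]
z 0.07 137 x [0.464  0.4651 0.4672] y [0.2486 0.2727]
z 0.078 189 x [0.4638 0.4646 0.4671] y [0.2487 0.2717]
z 0.086 457 x [0.4632 0.4655 0.4698] y [0.2481 0.2733]
z 0.094 247 x [0.4666 0.469  0.4711] y [0.2481 0.2733]
```

View pics/w60.png

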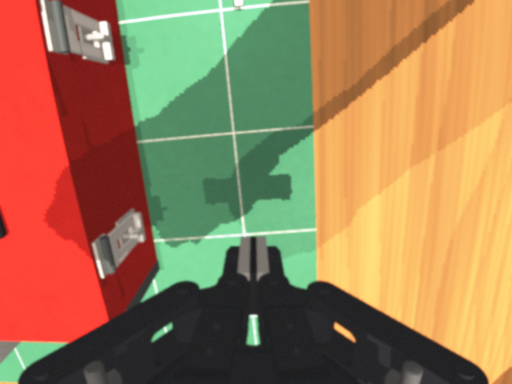

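```bash
python3 -c "
from h import *
o=st()
c=snap('top');P=cloud(c);hsv=cv2.cvtColor(c['color'],cv2.COLOR_BGR2HSV)
red=((hsv[...,0]<8)|(hsv[...,0]>172))&(hsv[...,1]>120)&(P[...,2]>.09)&(P[...,2]<.13)&(P[...,1]>.05)&(P[...,1]<.33)
Q=P[red];A=np.c_[Q[:,0]-.629,Q[:,1]-.19,np.ones(len(Q))]
print(np.linalg.lstsq(A,Q[:,2],rcond=None)[0],len(Q))
cv2.imwrite('pics/tfin.png',c['color'])
"
```

```text
t 70.55 tcp [0.3649 0.249  0.1191] jaw 174.86 tilt [ 0.019 -0.011] F [ 0.   0.2 -0.4] w 0.0001 q6 -0.87
[-0.00057891  0.00173501  0.10101627] 3685
```

View pics/tfin.png

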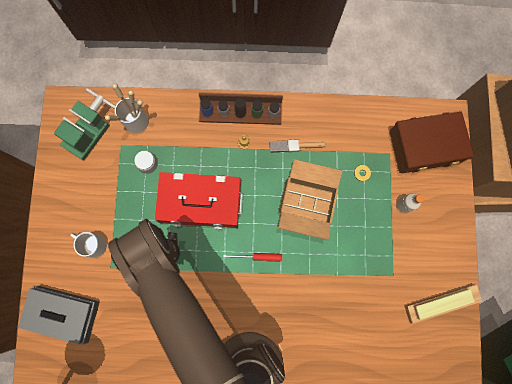

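```bash
python3 -c "
from h import *
print(bot.hand_in()); st()"
```

```text
the job is handed in; nothing more can be done
None
the job is handed in; nothing more can be done
```

I folded both carton flaps right back and stood the three amber jars upright in free toolbox pockets. I then shut the lid and swung both hasps down, and handed the job in at about 71 s. The blue jar stayed in its pocket.

**Last checks:**
- **Jars:** before I closed the lid, all four cap tops were level at 0.064 m. That puts every jar upright on its pocket floor. I could not see them again after closing.
- **Lid:** flat to within 0.001 rad from both the wrist and top cameras.
- **Hasps:** both plates lie flat against the front, with no measurable slope between 0.05 and 0.08 m height.
- **Bystanders and contact:** the bystanders looked unmoved in the top view, judged by eye. The wrist force was near zero at hand-in.

**What went wrong on the way:**
- **First jar:** it pivoted in the grip and ended up leaning about 35° in its pocket. I straightened it against the toolbox side wall, where the wrist force peaked at 81 N (limit 120 N), then reseated it.
- **Tool tilt:** contact tilted the tool by up to about 0.1 rad. I mostly corrected this by pressing the fingers against the toolbox.
- **Hasps:** the first push left the right hasp at about 0.28 rad. I pressed both again from another gripper angle until they measured flat.

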